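Load the labelling turntable from the tilted carton and start it

ROBOT

A 7-joint arm with a two-finger parallel gripper is mounted at the origin on the work surface. World frame = base frame: x ahead of the robot, y to its left, z up, the work surface at z = 0. Lengths are in m, angles in rad, forces in N, time in s.
With the tool pointing down it reaches from about 0.425 to 0.875 m from the base axis. Payload 8.4 kg.
Tool frame: the origin (TCP) lies midway between the tips of the shut fingers; the grasp point (between the pads) lies 19 mm behind it; z points along the fingers, x is the direction in which the jaws open and shut, and the axes are right-handed (so a half turn about z gives the same grasp; the last joint's range is limited). The gripper opens to 85 mm and grips with 20 to 120 N. Pads are 22 mm wide; open, the fingers measure 114 mm over their backs; the gripper's body (76 mm by 85 mm) begins 54 mm behind the grasp point. The pads swing forward as they close: fully open they stand 13 mm farther back than shut.
Start: joints at [1.033, 0.333, 0.04, 1.465, -0.013, 1.343, -0.059], TCP at [0.276, -0.588, 0.231] pointing down, gripper open.
Joint ranges: [-2.58, 2.58], [-0.38, 2.09], [-1.3, 1.39], [0.25, 2.4], [-1.5, 4.64], [0.08, 2.09], [-2.65, 2.65]. Speed limits (rad/s): [2.22, 2.22, 2.79, 2.79, 3.14, 3.14, 3.14].

INTERFACE

Orientations are given as a unit quaternion [w, x, y, z].
In Python, from rig import r, viewer, sign_off gives the robot as it stands.
- The arm moves only by the tool arm_command, never from a script. Its argument "plan" is a list of rows, each an object of numbers: "fingers": the closure, from 0 (fully open) to 1 (shut); "tx", "ty", "tz": the shift along the tool's x, y, z in mm; "yaw": the turn about the tool's z in rad. A call has 1 to 5 rows; each row is the pose to reach, as a shift and turn from the pose commanded when the call began, along the tool's axes at that moment; what a row does not reach only later rows make up. A row lasts 1/12 s, in which the tool goes at most 41.7 mm and 7.16 degrees, less where a joint would pass 70% of its speed; a pose out of reach is approached as far as the arm can. A call with a gripper value outside its range is refused whole. The fingers move at their own pace and stop on an object; the grip force is fixed at half the most. Time passes only in rows, so rows that repeat a pose let the fingers close. It gives the time, the measured TCP pose, the force and the opening at its end, in the units of the state.
- r.state(): the state, without advancing time (a new reading comes with each control period).
- viewer.grab_frame(name): name is "side" or "top" or "wrist"; returns the picture (384x512x3 uint8, red, green, blue); there is no depth.
- viewer.get_calibration(name): a dict with "fx", "fy", "cx", "cy" (pixels), "k1" (the pictures are not rectified: a ray, as slopes to the right and down, at radius r is drawn at 1 + k1 r^2 times it, then the intrinsics apply), "rvec" (rotation vector, rad) and "tvec" (3), from world to camera coordinates, as OpenCV has them; the wrist camera has in their place "tool_from_camera" (4x4, takes a point from camera to tool coordinates, whose origin is the TCP and whose axes are the tool frame's). Camera axes: x right, y down, z forward; pixel columns grow to the right and rows downward; lengths in m; the calibration is good to about 2 mm. A picture is of the moment at which its call begins: read the wrist's pose just before it. get_calibration takes no time and is no camera call.
- sign_off(): hands the job in, once; it reports no verdict.
The state is a dict: "clock": time; "joint_positions": joint angles; "dq": joint speeds; "joint_torque": joint torques, N m; "ee_pos": TCP position; "tool_rot": TCP orientation; "contact_force": force on the tool from outside, world axes, zero at the start; "ft_torque": the same for the moment, N m; "grip_width": finger opening in m.
Only numpy, scipy, OpenCV 4.12 (cv2) and the standard library are available. Lean on these libraries where they do the work, as an engineer would, in place of code of your own. Each camera call takes 0.05 s, during which the arm holds its last target. There are 200 camera calls.

TASK

Take every nozzle bottle (the ones with a thin neck, three or four of them) out of the tilted carton and load the turntable: stand a bottle upright in the middle of the empty pad at the pointer, let go, turn the turntable one click on counter-clockwise (it has a T-bar on top), and repeat on the next pad until all are loaded, with one click after the last bottle too. Then, with every bottle standing on its pad, push the start button fully down and let it spring back. Leave the squat jars in the carton, and everything else on the bench where it is.

Things in the scene. Friction and masses are not known exactly. Their poses are not given: they have to be found in the camera images.
- bottle1_mid (a point): nozzle bottle: white body 70 mm diameter, 80 mm high, shoulder up to 96 mm, then a straight grey neck 20 mm thick from 96 to 140 mm (its top); 0.2 to 0.35 kg. This point is on its axis, 70 mm above the underside; z runs along the axis from base to nozzle (tilted 25 degrees in the carton). Easiest held by the neck. None if absent this time
- bottle2_mid (a point): nozzle bottle: white body 70 mm diameter, 80 mm high, shoulder up to 96 mm, then a straight grey neck 20 mm thick from 96 to 140 mm (its top); 0.2 to 0.35 kg. This point is on its axis, 70 mm above the underside; z runs along the axis from base to nozzle (tilted 25 degrees in the carton). Easiest held by the neck. None if absent this time
- bottle3_mid (a point): nozzle bottle: white body 70 mm diameter, 80 mm high, shoulder up to 96 mm, then a straight grey neck 20 mm thick from 96 to 140 mm (its top); 0.2 to 0.35 kg. This point is on its axis, 70 mm above the underside; z runs along the axis from base to nozzle (tilted 25 degrees in the carton). Easiest held by the neck. None if absent this time
- bottle4_mid (a point): nozzle bottle: white body 70 mm diameter, 80 mm high, shoulder up to 96 mm, then a straight grey neck 20 mm thick from 96 to 140 mm (its top); 0.2 to 0.35 kg. This point is on its axis, 70 mm above the underside; z runs along the axis from base to nozzle (tilted 25 degrees in the carton). Easiest held by the neck. None if absent this time
- jar1_mid (a point): squat jar with a wide lid and no neck, 70 mm diameter, 76 mm high, in another cell of the carton; stays there. This point is on its axis, 38 mm above the underside
- jar2_mid (a point): squat jar with a wide lid and no neck, 70 mm diameter, 76 mm high, in another cell of the carton; stays there. This point is on its axis, 38 mm above the underside
- carton: fixed cardboard carton 176 x 262 x 144 mm deep, tipped 25 deg to open up and towards its -x (z up, y along the rows); 2 rows of 3 cells 82 mm square. Rim 144, dividers 124 mm above its underside; front lower edge 12 mm off the bench. Bottles lean on the front side of their cells, nozzle tips level with the rim: draw them out 150 mm along their own tilted axis. Origin: bench, under its middle
- turntable (a joint): angle of the hand-turned turntable, rad, growing counter-clockwise seen from above. Click stops at 0, 1.047, 2.094, 3.142 and 4.189 (60 degrees apart), end stops just outside; starts at 0. Left nearer than about 25 degrees to a stop it settles into that stop by itself; turning takes up to about 0.3 N m
- tbar (a point): centre of the turntable's T-bar handle, on the turntable's axis 117 mm above the plate: a black bar 60 mm long, 16 mm thick and 28 mm high, along this frame's x axis (turns with the table), z up. Plate: 350 mm diameter, top 40 mm above the bench, flat, with six ring-marked pads at 100 mm radius
- seatA (a point): centre, on the plate's top face, of the pad that is at the pointer at the first stop; turns with the table. Each pad is a ring mark 78 mm across
- seatB (a point): centre of the next pad: at the pointer when the turntable is at 1.047
- seatC (a point): centre of the pad after that: at the pointer when the turntable is at 2.094
- seatD (a point): centre of the pad after that: at the pointer when the turntable is at 3.142
- load_point (a point): loading position, fixed, on the plate's top face beside the pointer on the base (a grey block with a steel arrow tip sticking out from under the plate); 100 mm from the turntable's axis
- start (a joint): travel of the start button in m, 0 up, 0.006 fully down (about 5 N), springs back
- start_top (a point): centre of the top of the round start button, 32 mm diameter, facing up, on a small grey box 75 x 62 x 40 mm
- tape_roll: roll of tape, 90 mm diameter, 48 mm high, lying flat; leave alone. Origin at its underside
- spray_can: metal spray can, 54 mm diameter, 165 mm high; leave alone. Origin at its underside
- round_bottle: large bottle, 72 mm diameter, 150 mm high, standing on the bench; not one of those to load, leave alone. Origin at its underside
- cup: grey cup, 76 mm diameter, 90 mm high; leave alone. Origin at its underside
- marker: black marker, 16 mm thick, 120 mm long, lying; leave alone. Origin at its middle, on the bench
There are look-alikes about, which are no part of the job. What is shaped like the part that bears bottle4_mid but pink or turquoise is not meant.

How it is judged:
On the way, in this order (a step that is already met when the one before it is completed fails the run):
1. a bottle stands on the pad at the pointer, released, with the turntable at its first stop (((distance between bottle1_mid and seatA below 0.08 m and horizontal distance between bottle1_mid and seatA below 0.015 m and angle between bottle1_mid's own z axis and vertical below 0.1 rad) or (distance between bottle2_mid and seatA below 0.08 m and horizontal distance between bottle2_mid and seatA below 0.015 m and angle between bottle2_mid's own z axis and vertical below 0.1 rad) or (distance between bottle3_mid and seatA below 0.08 m and horizontal distance between bottle3_mid and seatA below 0.015 m and angle between bottle3_mid's own z axis and vertical below 0.1 rad) or (distance between bottle4_mid and seatA below 0.08 m and horizontal distance between bottle4_mid and seatA below 0.015 m and angle between bottle4_mid's own z axis and vertical below 0.1 rad)) and value of joint turntable between -0.08 and 0.08 rad and contact force between the fingers and bottle1 below 0.3 N and contact force between the fingers and bottle2 below 0.3 N and contact force between the fingers and bottle3 below 0.3 N and contact force between the fingers and bottle4 below 0.3 N), for 0.2 s.
2. turned one stop on, a second bottle stands on the next pad at the pointer, released (((distance between bottle1_mid and seatA below 0.08 m and horizontal distance between bottle1_mid and seatA below 0.015 m and angle between bottle1_mid's own z axis and vertical below 0.1 rad) or (distance between bottle2_mid and seatA below 0.08 m and horizontal distance between bottle2_mid and seatA below 0.015 m and angle between bottle2_mid's own z axis and vertical below 0.1 rad) or (distance between bottle3_mid and seatA below 0.08 m and horizontal distance between bottle3_mid and seatA below 0.015 m and angle between bottle3_mid's own z axis and vertical below 0.1 rad) or (distance between bottle4_mid and seatA below 0.08 m and horizontal distance between bottle4_mid and seatA below 0.015 m and angle between bottle4_mid's own z axis and vertical below 0.1 rad)) and ((distance between bottle1_mid and seatB below 0.08 m and horizontal distance between bottle1_mid and seatB below 0.015 m and angle between bottle1_mid's own z axis and vertical below 0.1 rad) or (distance between bottle2_mid and seatB below 0.08 m and horizontal distance between bottle2_mid and seatB below 0.015 m and angle between bottle2_mid's own z axis and vertical below 0.1 rad) or (distance between bottle3_mid and seatB below 0.08 m and horizontal distance between bottle3_mid and seatB below 0.015 m and angle between bottle3_mid's own z axis and vertical below 0.1 rad) or (distance between bottle4_mid and seatB below 0.08 m and horizontal distance between bottle4_mid and seatB below 0.015 m and angle between bottle4_mid's own z axis and vertical below 0.1 rad)) and value of joint turntable between 0.967198 and 1.1272 rad and contact force between the fingers and bottle1 below 0.3 N and contact force between the fingers and bottle2 below 0.3 N and contact force between the fingers and bottle3 below 0.3 N and contact force between the fingers and bottle4 below 0.3 N), for 0.2 s.
3. turned one more stop on, a third bottle stands on the next pad at the pointer, released (((distance between bottle1_mid and seatA below 0.08 m and horizontal distance between bottle1_mid and seatA below 0.015 m and angle between bottle1_mid's own z axis and vertical below 0.1 rad) or (distance between bottle2_mid and seatA below 0.08 m and horizontal distance between bottle2_mid and seatA below 0.015 m and angle between bottle2_mid's own z axis and vertical below 0.1 rad) or (distance between bottle3_mid and seatA below 0.08 m and horizontal distance between bottle3_mid and seatA below 0.015 m and angle between bottle3_mid's own z axis and vertical below 0.1 rad) or (distance between bottle4_mid and seatA below 0.08 m and horizontal distance between bottle4_mid and seatA below 0.015 m and angle between bottle4_mid's own z axis and vertical below 0.1 rad)) and ((distance between bottle1_mid and seatB below 0.08 m and horizontal distance between bottle1_mid and seatB below 0.015 m and angle between bottle1_mid's own z axis and vertical below 0.1 rad) or (distance between bottle2_mid and seatB below 0.08 m and horizontal distance between bottle2_mid and seatB below 0.015 m and angle between bottle2_mid's own z axis and vertical below 0.1 rad) or (distance between bottle3_mid and seatB below 0.08 m and horizontal distance between bottle3_mid and seatB below 0.015 m and angle between bottle3_mid's own z axis and vertical below 0.1 rad) or (distance between bottle4_mid and seatB below 0.08 m and horizontal distance between bottle4_mid and seatB below 0.015 m and angle between bottle4_mid's own z axis and vertical below 0.1 rad)) and ((distance between bottle1_mid and seatC below 0.08 m and horizontal distance between bottle1_mid and seatC below 0.015 m and angle between bottle1_mid's own z axis and vertical below 0.1 rad) or (distance between bottle2_mid and seatC below 0.08 m and horizontal distance between bottle2_mid and seatC below 0.015 m and angle between bottle2_mid's own z axis and vertical below 0.1 rad) or (distance between bottle3_mid and seatC below 0.08 m and horizontal distance between bottle3_mid and seatC below 0.015 m and angle between bottle3_mid's own z axis and vertical below 0.1 rad) or (distance between bottle4_mid and seatC below 0.08 m and horizontal distance between bottle4_mid and seatC below 0.015 m and angle between bottle4_mid's own z axis and vertical below 0.1 rad)) and value of joint turntable between 2.0144 and 2.1744 rad and contact force between the fingers and bottle1 below 0.3 N and contact force between the fingers and bottle2 below 0.3 N and contact force between the fingers and bottle3 below 0.3 N and contact force between the fingers and bottle4 below 0.3 N), for 0.2 s.
4. turned to the fourth stop, with every bottle on its own pad and released (a fourth bottle, if there is one, is loaded here) (((distance between bottle1_mid and seatA below 0.08 m and horizontal distance between bottle1_mid and seatA below 0.015 m and angle between bottle1_mid's own z axis and vertical below 0.1 rad) or (distance between bottle2_mid and seatA below 0.08 m and horizontal distance between bottle2_mid and seatA below 0.015 m and angle between bottle2_mid's own z axis and vertical below 0.1 rad) or (distance between bottle3_mid and seatA below 0.08 m and horizontal distance between bottle3_mid and seatA below 0.015 m and angle between bottle3_mid's own z axis and vertical below 0.1 rad) or (distance between bottle4_mid and seatA below 0.08 m and horizontal distance between bottle4_mid and seatA below 0.015 m and angle between bottle4_mid's own z axis and vertical below 0.1 rad)) and ((distance between bottle1_mid and seatB below 0.08 m and horizontal distance between bottle1_mid and seatB below 0.015 m and angle between bottle1_mid's own z axis and vertical below 0.1 rad) or (distance between bottle2_mid and seatB below 0.08 m and horizontal distance between bottle2_mid and seatB below 0.015 m and angle between bottle2_mid's own z axis and vertical below 0.1 rad) or (distance between bottle3_mid and seatB below 0.08 m and horizontal distance between bottle3_mid and seatB below 0.015 m and angle between bottle3_mid's own z axis and vertical below 0.1 rad) or (distance between bottle4_mid and seatB below 0.08 m and horizontal distance between bottle4_mid and seatB below 0.015 m and angle between bottle4_mid's own z axis and vertical below 0.1 rad)) and ((distance between bottle1_mid and seatC below 0.08 m and horizontal distance between bottle1_mid and seatC below 0.015 m and angle between bottle1_mid's own z axis and vertical below 0.1 rad) or (distance between bottle2_mid and seatC below 0.08 m and horizontal distance between bottle2_mid and seatC below 0.015 m and angle between bottle2_mid's own z axis and vertical below 0.1 rad) or (distance between bottle3_mid and seatC below 0.08 m and horizontal distance between bottle3_mid and seatC below 0.015 m and angle between bottle3_mid's own z axis and vertical below 0.1 rad) or (distance between bottle4_mid and seatC below 0.08 m and horizontal distance between bottle4_mid and seatC below 0.015 m and angle between bottle4_mid's own z axis and vertical below 0.1 rad)) and ((distance between bottle1_mid and seatA below 0.08 m and horizontal distance between bottle1_mid and seatA below 0.015 m and angle between bottle1_mid's own z axis and vertical below 0.1 rad) or (distance between bottle1_mid and seatB below 0.08 m and horizontal distance between bottle1_mid and seatB below 0.015 m and angle between bottle1_mid's own z axis and vertical below 0.1 rad) or (distance between bottle1_mid and seatC below 0.08 m and horizontal distance between bottle1_mid and seatC below 0.015 m and angle between bottle1_mid's own z axis and vertical below 0.1 rad) or (distance between bottle1_mid and seatD below 0.08 m and horizontal distance between bottle1_mid and seatD below 0.015 m and angle between bottle1_mid's own z axis and vertical below 0.1 rad)) and ((distance between bottle2_mid and seatA below 0.08 m and horizontal distance between bottle2_mid and seatA below 0.015 m and angle between bottle2_mid's own z axis and vertical below 0.1 rad) or (distance between bottle2_mid and seatB below 0.08 m and horizontal distance between bottle2_mid and seatB below 0.015 m and angle between bottle2_mid's own z axis and vertical below 0.1 rad) or (distance between bottle2_mid and seatC below 0.08 m and horizontal distance between bottle2_mid and seatC below 0.015 m and angle between bottle2_mid's own z axis and vertical below 0.1 rad) or (distance between bottle2_mid and seatD below 0.08 m and horizontal distance between bottle2_mid and seatD below 0.015 m and angle between bottle2_mid's own z axis and vertical below 0.1 rad)) and ((distance between bottle3_mid and seatA below 0.08 m and horizontal distance between bottle3_mid and seatA below 0.015 m and angle between bottle3_mid's own z axis and vertical below 0.1 rad) or (distance between bottle3_mid and seatB below 0.08 m and horizontal distance between bottle3_mid and seatB below 0.015 m and angle between bottle3_mid's own z axis and vertical below 0.1 rad) or (distance between bottle3_mid and seatC below 0.08 m and horizontal distance between bottle3_mid and seatC below 0.015 m and angle between bottle3_mid's own z axis and vertical below 0.1 rad) or (distance between bottle3_mid and seatD below 0.08 m and horizontal distance between bottle3_mid and seatD below 0.015 m and angle between bottle3_mid's own z axis and vertical below 0.1 rad)) and ((distance between bottle4_mid and seatA below 0.08 m and horizontal distance between bottle4_mid and seatA below 0.015 m and angle between bottle4_mid's own z axis and vertical below 0.1 rad) or (distance between bottle4_mid and seatB below 0.08 m and horizontal distance between bottle4_mid and seatB below 0.015 m and angle between bottle4_mid's own z axis and vertical below 0.1 rad) or (distance between bottle4_mid and seatC below 0.08 m and horizontal distance between bottle4_mid and seatC below 0.015 m and angle between bottle4_mid's own z axis and vertical below 0.1 rad) or (distance between bottle4_mid and seatD below 0.08 m and horizontal distance between bottle4_mid and seatD below 0.015 m and angle between bottle4_mid's own z axis and vertical below 0.1 rad)) and value of joint turntable between 3.06159 and 3.22159 rad and contact force between the fingers and bottle1 below 0.3 N and contact force between the fingers and bottle2 below 0.3 N and contact force between the fingers and bottle3 below 0.3 N and contact force between the fingers and bottle4 below 0.3 N), for 0.2 s.
5. start button pushed fully down, with all the bottles on pads and the turntable one stop past the last bottle (value of joint start above 0.0045 m and ((distance between bottle1_mid and seatA below 0.08 m and horizontal distance between bottle1_mid and seatA below 0.015 m and angle between bottle1_mid's own z axis and vertical below 0.1 rad) or (distance between bottle2_mid and seatA below 0.08 m and horizontal distance between bottle2_mid and seatA below 0.015 m and angle between bottle2_mid's own z axis and vertical below 0.1 rad) or (distance between bottle3_mid and seatA below 0.08 m and horizontal distance between bottle3_mid and seatA below 0.015 m and angle between bottle3_mid's own z axis and vertical below 0.1 rad) or (distance between bottle4_mid and seatA below 0.08 m and horizontal distance between bottle4_mid and seatA below 0.015 m and angle between bottle4_mid's own z axis and vertical below 0.1 rad)) and ((distance between bottle1_mid and seatB below 0.08 m and horizontal distance between bottle1_mid and seatB below 0.015 m and angle between bottle1_mid's own z axis and vertical below 0.1 rad) or (distance between bottle2_mid and seatB below 0.08 m and horizontal distance between bottle2_mid and seatB below 0.015 m and angle between bottle2_mid's own z axis and vertical below 0.1 rad) or (distance between bottle3_mid and seatB below 0.08 m and horizontal distance between bottle3_mid and seatB below 0.015 m and angle between bottle3_mid's own z axis and vertical below 0.1 rad) or (distance between bottle4_mid and seatB below 0.08 m and horizontal distance between bottle4_mid and seatB below 0.015 m and angle between bottle4_mid's own z axis and vertical below 0.1 rad)) and ((distance between bottle1_mid and seatC below 0.08 m and horizontal distance between bottle1_mid and seatC below 0.015 m and angle between bottle1_mid's own z axis and vertical below 0.1 rad) or (distance between bottle2_mid and seatC below 0.08 m and horizontal distance between bottle2_mid and seatC below 0.015 m and angle between bottle2_mid's own z axis and vertical below 0.1 rad) or (distance between bottle3_mid and seatC below 0.08 m and horizontal distance between bottle3_mid and seatC below 0.015 m and angle between bottle3_mid's own z axis and vertical below 0.1 rad) or (distance between bottle4_mid and seatC below 0.08 m and horizontal distance between bottle4_mid and seatC below 0.015 m and angle between bottle4_mid's own z axis and vertical below 0.1 rad)) and ((distance between bottle1_mid and seatA below 0.08 m and horizontal distance between bottle1_mid and seatA below 0.015 m and angle between bottle1_mid's own z axis and vertical below 0.1 rad) or (distance between bottle1_mid and seatB below 0.08 m and horizontal distance between bottle1_mid and seatB below 0.015 m and angle between bottle1_mid's own z axis and vertical below 0.1 rad) or (distance between bottle1_mid and seatC below 0.08 m and horizontal distance between bottle1_mid and seatC below 0.015 m and angle between bottle1_mid's own z axis and vertical below 0.1 rad) or (distance between bottle1_mid and seatD below 0.08 m and horizontal distance between bottle1_mid and seatD below 0.015 m and angle between bottle1_mid's own z axis and vertical below 0.1 rad)) and ((distance between bottle2_mid and seatA below 0.08 m and horizontal distance between bottle2_mid and seatA below 0.015 m and angle between bottle2_mid's own z axis and vertical below 0.1 rad) or (distance between bottle2_mid and seatB below 0.08 m and horizontal distance between bottle2_mid and seatB below 0.015 m and angle between bottle2_mid's own z axis and vertical below 0.1 rad) or (distance between bottle2_mid and seatC below 0.08 m and horizontal distance between bottle2_mid and seatC below 0.015 m and angle between bottle2_mid's own z axis and vertical below 0.1 rad) or (distance between bottle2_mid and seatD below 0.08 m and horizontal distance between bottle2_mid and seatD below 0.015 m and angle between bottle2_mid's own z axis and vertical below 0.1 rad)) and ((distance between bottle3_mid and seatA below 0.08 m and horizontal distance between bottle3_mid and seatA below 0.015 m and angle between bottle3_mid's own z axis and vertical below 0.1 rad) or (distance between bottle3_mid and seatB below 0.08 m and horizontal distance between bottle3_mid and seatB below 0.015 m and angle between bottle3_mid's own z axis and vertical below 0.1 rad) or (distance between bottle3_mid and seatC below 0.08 m and horizontal distance between bottle3_mid and seatC below 0.015 m and angle between bottle3_mid's own z axis and vertical below 0.1 rad) or (distance between bottle3_mid and seatD below 0.08 m and horizontal distance between bottle3_mid and seatD below 0.015 m and angle between bottle3_mid's own z axis and vertical below 0.1 rad)) and ((distance between bottle4_mid and seatA below 0.08 m and horizontal distance between bottle4_mid and seatA below 0.015 m and angle between bottle4_mid's own z axis and vertical below 0.1 rad) or (distance between bottle4_mid and seatB below 0.08 m and horizontal distance between bottle4_mid and seatB below 0.015 m and angle between bottle4_mid's own z axis and vertical below 0.1 rad) or (distance between bottle4_mid and seatC below 0.08 m and horizontal distance between bottle4_mid and seatC below 0.015 m and angle between bottle4_mid's own z axis and vertical below 0.1 rad) or (distance between bottle4_mid and seatD below 0.08 m and horizontal distance between bottle4_mid and seatD below 0.015 m and angle between bottle4_mid's own z axis and vertical below 0.1 rad)) and ((value of joint turntable between 3.06159 and 3.22159 rad and horizontal distance between each of bottle1_mid, bottle2_mid, bottle3_mid, bottle4_mid and seatD above 0.06 m) or (value of joint turntable between 4.10879 and 4.26879 rad and ((distance between bottle1_mid and seatD below 0.08 m and horizontal distance between bottle1_mid and seatD below 0.015 m and angle between bottle1_mid's own z axis and vertical below 0.1 rad) or (distance between bottle2_mid and seatD below 0.08 m and horizontal distance between bottle2_mid and seatD below 0.015 m and angle between bottle2_mid's own z axis and vertical below 0.1 rad) or (distance between bottle3_mid and seatD below 0.08 m and horizontal distance between bottle3_mid and seatD below 0.015 m and angle between bottle3_mid's own z axis and vertical below 0.1 rad) or (distance between bottle4_mid and seatD below 0.08 m and horizontal distance between bottle4_mid and seatD below 0.015 m and angle between bottle4_mid's own z axis and vertical below 0.1 rad))))), for 0.05 s.
At the end, for the whole second after the job is handed in: Each bottle present stands upright (0.1 rad), released, at rest, within 15 mm of its pad's centre (A, B, C, and D if four); turntable within 0.08 rad of the stop one past the last bottle (3.142 for three, 4.189 for four); start button, pushed 4.5 mm or more after all that, is up again (((distance between bottle1_mid and seatA below 0.08 m and horizontal distance between bottle1_mid and seatA below 0.015 m and angle between bottle1_mid's own z axis and vertical below 0.1 rad) or (distance between bottle2_mid and seatA below 0.08 m and horizontal distance between bottle2_mid and seatA below 0.015 m and angle between bottle2_mid's own z axis and vertical below 0.1 rad) or (distance between bottle3_mid and seatA below 0.08 m and horizontal distance between bottle3_mid and seatA below 0.015 m and angle between bottle3_mid's own z axis and vertical below 0.1 rad) or (distance between bottle4_mid and seatA below 0.08 m and horizontal distance between bottle4_mid and seatA below 0.015 m and angle between bottle4_mid's own z axis and vertical below 0.1 rad)) and ((distance between bottle1_mid and seatB below 0.08 m and horizontal distance between bottle1_mid and seatB below 0.015 m and angle between bottle1_mid's own z axis and vertical below 0.1 rad) or (distance between bottle2_mid and seatB below 0.08 m and horizontal distance between bottle2_mid and seatB below 0.015 m and angle between bottle2_mid's own z axis and vertical below 0.1 rad) or (distance between bottle3_mid and seatB below 0.08 m and horizontal distance between bottle3_mid and seatB below 0.015 m and angle between bottle3_mid's own z axis and vertical below 0.1 rad) or (distance between bottle4_mid and seatB below 0.08 m and horizontal distance between bottle4_mid and seatB below 0.015 m and angle between bottle4_mid's own z axis and vertical below 0.1 rad)) and ((distance between bottle1_mid and seatC below 0.08 m and horizontal distance between bottle1_mid and seatC below 0.015 m and angle between bottle1_mid's own z axis and vertical below 0.1 rad) or (distance between bottle2_mid and seatC below 0.08 m and horizontal distance between bottle2_mid and seatC below 0.015 m and angle between bottle2_mid's own z axis and vertical below 0.1 rad) or (distance between bottle3_mid and seatC below 0.08 m and horizontal distance between bottle3_mid and seatC below 0.015 m and angle between bottle3_mid's own z axis and vertical below 0.1 rad) or (distance between bottle4_mid and seatC below 0.08 m and horizontal distance between bottle4_mid and seatC below 0.015 m and angle between bottle4_mid's own z axis and vertical below 0.1 rad)) and ((distance between bottle1_mid and seatA below 0.08 m and horizontal distance between bottle1_mid and seatA below 0.015 m and angle between bottle1_mid's own z axis and vertical below 0.1 rad) or (distance between bottle1_mid and seatB below 0.08 m and horizontal distance between bottle1_mid and seatB below 0.015 m and angle between bottle1_mid's own z axis and vertical below 0.1 rad) or (distance between bottle1_mid and seatC below 0.08 m and horizontal distance between bottle1_mid and seatC below 0.015 m and angle between bottle1_mid's own z axis and vertical below 0.1 rad) or (distance between bottle1_mid and seatD below 0.08 m and horizontal distance between bottle1_mid and seatD below 0.015 m and angle between bottle1_mid's own z axis and vertical below 0.1 rad)) and ((distance between bottle2_mid and seatA below 0.08 m and horizontal distance between bottle2_mid and seatA below 0.015 m and angle between bottle2_mid's own z axis and vertical below 0.1 rad) or (distance between bottle2_mid and seatB below 0.08 m and horizontal distance between bottle2_mid and seatB below 0.015 m and angle between bottle2_mid's own z axis and vertical below 0.1 rad) or (distance between bottle2_mid and seatC below 0.08 m and horizontal distance between bottle2_mid and seatC below 0.015 m and angle between bottle2_mid's own z axis and vertical below 0.1 rad) or (distance between bottle2_mid and seatD below 0.08 m and horizontal distance between bottle2_mid and seatD below 0.015 m and angle between bottle2_mid's own z axis and vertical below 0.1 rad)) and ((distance between bottle3_mid and seatA below 0.08 m and horizontal distance between bottle3_mid and seatA below 0.015 m and angle between bottle3_mid's own z axis and vertical below 0.1 rad) or (distance between bottle3_mid and seatB below 0.08 m and horizontal distance between bottle3_mid and seatB below 0.015 m and angle between bottle3_mid's own z axis and vertical below 0.1 rad) or (distance between bottle3_mid and seatC below 0.08 m and horizontal distance between bottle3_mid and seatC below 0.015 m and angle between bottle3_mid's own z axis and vertical below 0.1 rad) or (distance between bottle3_mid and seatD below 0.08 m and horizontal distance between bottle3_mid and seatD below 0.015 m and angle between bottle3_mid's own z axis and vertical below 0.1 rad)) and ((distance between bottle4_mid and seatA below 0.08 m and horizontal distance between bottle4_mid and seatA below 0.015 m and angle between bottle4_mid's own z axis and vertical below 0.1 rad) or (distance between bottle4_mid and seatB below 0.08 m and horizontal distance between bottle4_mid and seatB below 0.015 m and angle between bottle4_mid's own z axis and vertical below 0.1 rad) or (distance between bottle4_mid and seatC below 0.08 m and horizontal distance between bottle4_mid and seatC below 0.015 m and angle between bottle4_mid's own z axis and vertical below 0.1 rad) or (distance between bottle4_mid and seatD below 0.08 m and horizontal distance between bottle4_mid and seatD below 0.015 m and angle between bottle4_mid's own z axis and vertical below 0.1 rad)) and ((value of joint turntable between 3.06159 and 3.22159 rad and horizontal distance between each of bottle1_mid, bottle2_mid, bottle3_mid, bottle4_mid and seatD above 0.06 m) or (value of joint turntable between 4.10879 and 4.26879 rad and ((distance between bottle1_mid and seatD below 0.08 m and horizontal distance between bottle1_mid and seatD below 0.015 m and angle between bottle1_mid's own z axis and vertical below 0.1 rad) or (distance between bottle2_mid and seatD below 0.08 m and horizontal distance between bottle2_mid and seatD below 0.015 m and angle between bottle2_mid's own z axis and vertical below 0.1 rad) or (distance between bottle3_mid and seatD below 0.08 m and horizontal distance between bottle3_mid and seatD below 0.015 m and angle between bottle3_mid's own z axis and vertical below 0.1 rad) or (distance between bottle4_mid and seatD below 0.08 m and horizontal distance between bottle4_mid and seatD below 0.015 m and angle between bottle4_mid's own z axis and vertical below 0.1 rad)))) and value of joint start below 0.0015 m and linear speed of each of bottle1, bottle2, bottle3, bottle4 below 0.02 m/s and contact force between the fingers and bottle1 below 0.3 N and contact force between the fingers and bottle2 below 0.3 N and contact force between the fingers and bottle3 below 0.3 N and contact force between the fingers and bottle4 below 0.3 N); the robot touches nothing.
It fails at once if start button pushed while a bottle is still off the turntable (value of joint start above 0.003 m and horizontal distance between any of bottle1_mid, bottle2_mid, bottle3_mid, bottle4_mid and tbar above 0.18 m).
It fails at once if a squat jar is taken or knocked out of its cell (distance of any of jar1_mid, jar2_mid from where it was at the start of the episode above 0.05 m).
It fails at once if a bystander is pushed more than 4 cm or knocked over (distance of any of tape_roll, spray_can, round_bottle, cup, marker from where it was at the start of the episode above 0.04 m or angle between any of spray_can, round_bottle, cup's own z axis and vertical above 0.7 rad).
Of bottle1, bottle2, bottle3, bottle4 only 3 to 4 are there at a start; the rules pass over those that are not, and their reading is None.
At some moment in a run one of bottle1, bottle2, bottle3, bottle4 may be knocked a few centimetres aside while the robot is not near it.
It also fails if it takes over 210 s, if anything falls off the work surface, if the arm or the gripper's body presses on something with over 40 N, if the wrist force passes 120 N, or if a joint passes its speed limit or range.

## Working session

There is one attempt and no reset: what is moved stays moved. The work goes in short steps, Python scripts to look and compute and a tool call to move; the robot and the scene stay as the last step left them, time stands still between calls to the robot, and variables do not carry over. Pictures are saved under pics/ and viewed, about 12 in all and at most 16, crops included, and the job is handed in when it is done.

Besides the shell and the picture viewer there is one more tool, called after "Call:" in YAML: its name, and indented under it one key for each argument. arm_command: Moves the arm, as the interface text tells. Its arguments: {"type":"object","properties":{"plan":{"type":"array"}},"required":["plan"]}

```bash
ls; mkdir -p pics; cat > h.py <<'E'
import numpy as np, cv2
from scipy.spatial.transform import Rotation as R
from rig import r, viewer
def T():
    s=r.state(); q=s["tool_rot"]; M=np.eye(4); M[:3,:3]=R.from_quat([q[1],q[2],q[3],q[0]]).as_matrix(); M[:3,3]=s["ee_pos"]; return M
def cam(name,M=None):
    c=viewer.get_calibration(name); K=np.array([[c["fx"],0,c["cx"]],[0,c["fy"],c["cy"]],[0,0,1]]); d=np.array([c["k1"],0,0,0,0],float)
    if "rvec" in c: rv,tv=np.array(c["rvec"],float),np.array(c["tvec"],float)
    else:
        W=np.linalg.inv(M@np.array(c["tool_from_camera"])); rv=cv2.Rodrigues(W[:3,:3])[0].ravel(); tv=W[:3,3]
    return K,d,rv,tv
def ray(C,uv):
    K,d,rv,tv=C; n=cv2.undistortPoints(np.array([[uv]],float),K,d).ravel(); Rm=cv2.Rodrigues(rv)[0]
    return -Rm.T@tv, Rm.T@np.array([n[0],n[1],1.])
def onz(C,uv,z):
    o,v=ray(C,uv); return o+v*(z-o[2])/v[2]
def tri(obs):
    A=np.zeros((3,3));b=np.zeros(3)
    for C,uv in obs:
        o,v=ray(C,uv); v=v/np.linalg.norm(v); P=np.eye(3)-np.outer(v,v); A+=P;b+=P@o
    p=np.linalg.solve(A,b); return p,[np.linalg.norm(np.cross(p-ray(C,u)[0],ray(C,u)[1]/np.linalg.norm(ray(C,u)[1]))) for C,u in obs]
def proj(C,p):
    K,d,rv,tv=C; return cv2.projectPoints(np.array(p,float).reshape(-1,1,3),rv,tv,K,d)[0].reshape(-1,2)
def crop(im,u0,v0,u1,v1,k):
    return cv2.resize(im[v0:v1,u0:u1],None,fx=k,fy=k,interpolation=cv2.INTER_CUBIC)
def save(n,im): cv2.imwrite("pics/"+n+".png",im[...,::-1])
E
python3 - <<'E'
from h import *
print(r.state())
for n in("top","side","wrist"):
    M=T(); im=viewer.grab_frame(n); np.save("pics/%s0.npy"%n,im); print(n,viewer.get_calibration(n))
a=np.load("pics/top0.npy");b=np.load("pics/side0.npy")
save("top0",cv2.resize(a,(800,600),interpolation=cv2.INTER_CUBIC)); save("side0",cv2.resize(b,(800,600),interpolation=cv2.INTER_CUBIC))
E
```

```text
pics
{'clock': 0.0, 'joint_positions': array([ 1.03281446,  0.33392416,  0.03986941,  1.46627741, -0.01340604,
        1.34331959, -0.05848982]), 'dq': array([-0.00181293,  0.00043229, -0.00093821,  0.00017978, -0.00027376,
        0.00054368,  0.00249983]), 'joint_torque': array([-1.66162772e-03, -6.58565426e+01,  1.36386987e+00, -4.05566955e+01,
        1.66066841e-02,  1.26164564e-02, -3.55362954e-05]), 'ee_pos': array([ 0.27592345, -0.58801311,  0.23040964]), 'tool_rot': array([-4.00233483e-04,  8.44047429e-01, -5.36267887e-01, -7.28568675e-04]), 'contact_force': array([-0.73660728,  0.66037004, -0.57861513]), 'ft_torque': array([ 0.00519549, -0.04445349,  0.02965007]), 'grip_width': 0.08497357508285548}
top {'fx': 441.3638210782126, 'fy': 441.3638210782126, 'cx': 256.0946166551609, 'cy': 187.80994813244862, 'k1': -0.00196360819827272, 'rvec': array([ 2.14094669, -2.13204633,  0.13915623]), 'tvec': array([0.02292089, 0.50908086, 1.80083234])}
side {'fx': 378.759448412589, 'fy': 378.759448412589, 'cx': 252.31556059624597, 'cy': 189.89669039735588, 'k1': -0.0547076386022757, 'rvec': array([ 0.06714214, -2.75588579,  1.46972976]), 'tvec': array([0.51555035, 0.11461156, 1.42627122])}
wrist {'fx': 287.2444954908333, 'fy': 287.2444954908333, 'cx': 253.24520520903783, 'cy': 189.48718134801894, 'k1': -0.06391214380834656, 'tool_from_camera': array([[ 9.99999225e-01, -1.17321045e-03, -4.15479309e-04,
        -1.52180841e-05],
       [ 1.24074240e-03,  9.65993390e-01,  2.58563787e-01,
        -6.54043476e-02],
       [ 9.80005301e-05, -2.58564102e-01,  9.65994097e-01,
        -1.43615177e-01],
       [ 0.00000000e+00,  0.00000000e+00,  0.00000000e+00,
         1.00000000e+00]])}
```

View pics/top0.png

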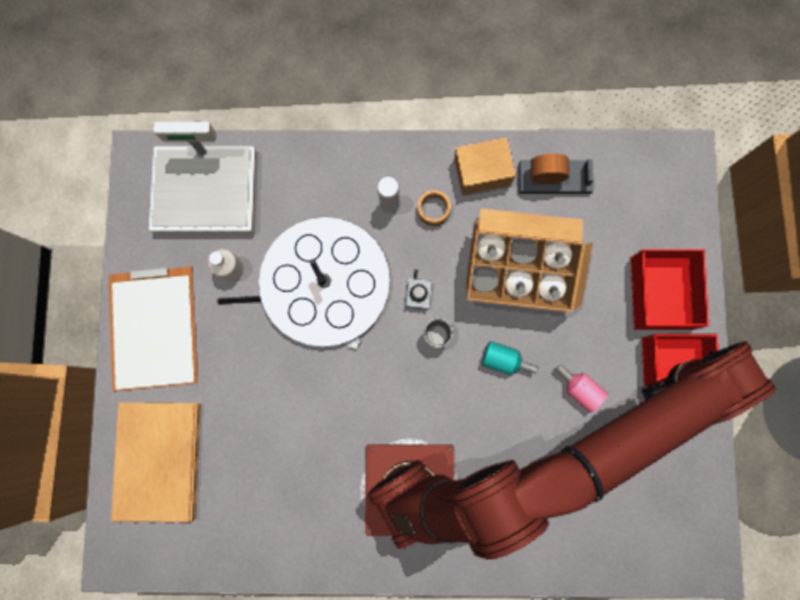

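View pics/side0.png

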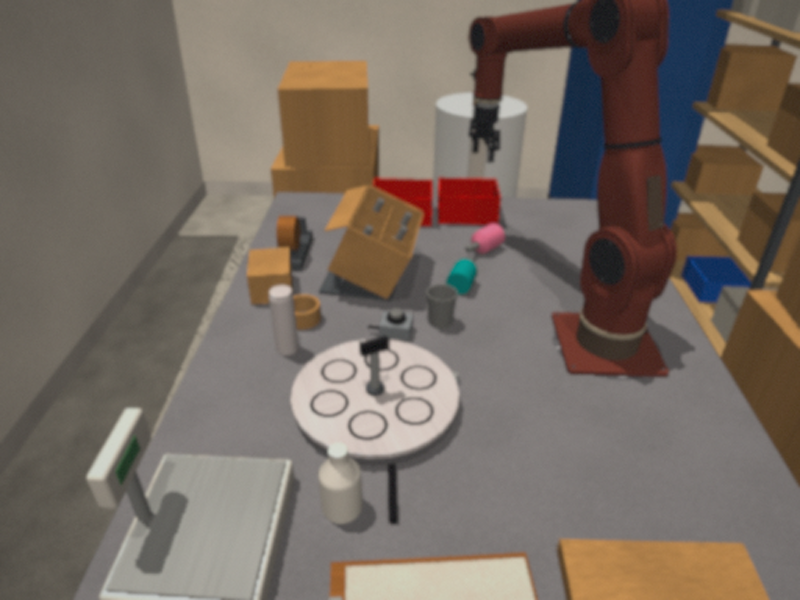

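```bash
python3 - <<'E'
from h import *
a=np.load("pics/top0.npy")
save("c1",crop(a,292,128,387,208,8)); 
save("c2",crop(a,160,134,285,229,6))
C=cam("top")
k=1.5625
for n,uv,z in [("tt",(325,282),.04),("tbar",(322,272),.157),("load_ptr",(355,344),.02),("start",(419,293),.05),("carton",(527,262),.14),("tape",(433,207),.048),("spray",(387,190),.165),("round",(222,262),.15),("cup",(438,334),.09)]:
    print(n,onz(C,(uv[0]/k,uv[1]/k),z).round(3))
E
```

```text
tt [0.539 0.226 0.04 ]
tbar [0.545 0.219 0.157]
load_ptr [0.375 0.145 0.02 ]
start [ 0.509 -0.025  0.05 ]
carton [ 0.575 -0.297  0.14 ]
tape [ 0.744 -0.063  0.048]
spray [0.755 0.058 0.165]
round [0.571 0.474 0.15 ]
cup [ 0.396 -0.074  0.09 ]
```

View pics/c1.png

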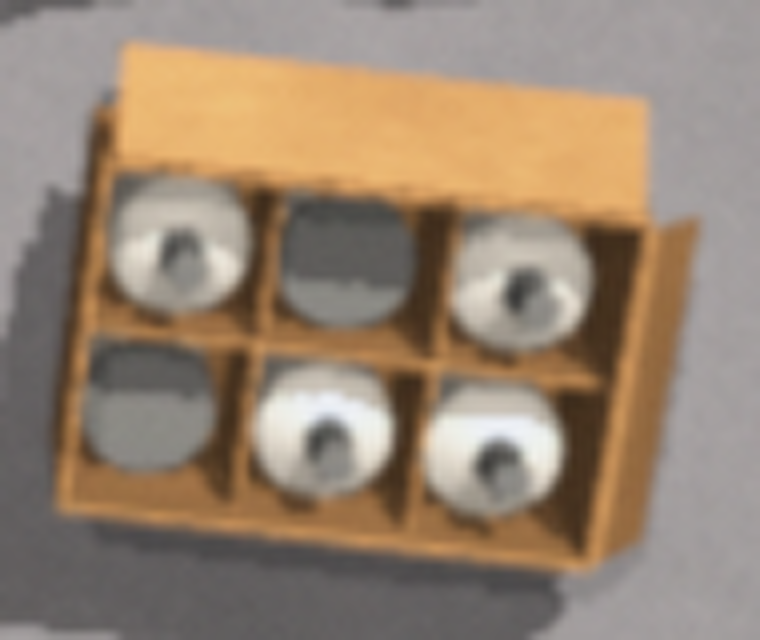

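View pics/c2.png

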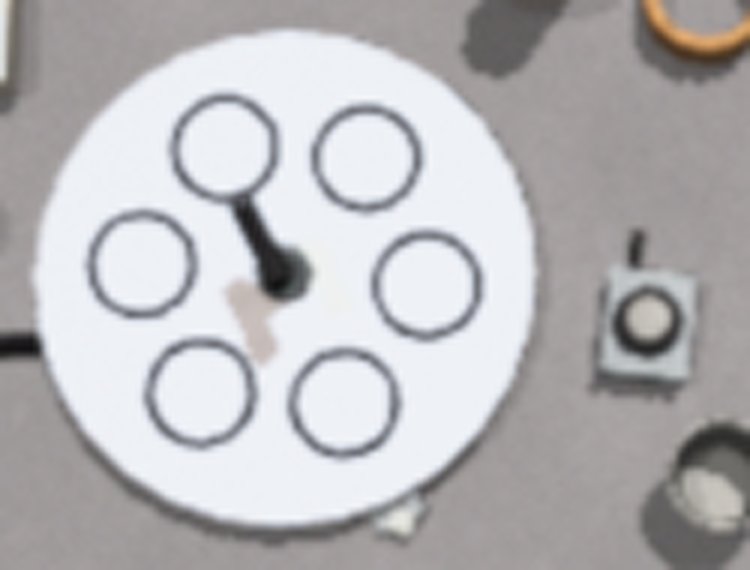

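```bash
python3 - <<'E'
from h import *
C=cam("top")
P=lambda x,y,k,u0,v0:(u0+(x+.5)/k-.5,v0+(y+.5)/k-.5)
t=lambda x,y,z:onz(C,P(x,y,6,160,134),z)
rings=np.array([t(x,y,.04) for x,y in [(225,148),(366,158),(427,285),(344,402),(201,393),(142,264)]])
c=rings.mean(0); d=rings-c; print("center",c.round(4)); print(np.hypot(d[:,0],d[:,1]).round(4), np.degrees(np.arctan2(d[:,1],d[:,0])).round(1))
ang=np.arctan2(d[:,1],d[:,0]); 
ph=np.angle(np.mean(np.exp(6j*ang)))/6; print("phase",np.degrees(ph))
print("ptr",t(402,516,.025)-c,"tbar ends",t(240,203,.171),t(282,275,.171)); print("start",t(648,318,.05))
print("plate edge",t(37,276,.04),t(537,276,.04),t(286,28,.04),t(286,525,.04))
g=lambda x,y,z:onz(C,P(x,y,8,292,128),z)
for n,x,y,z in [("bL",188,265,.195),("bR",538,298,.195),("fM",331,458,.159),("fR",504,478,.159)]: print(n,g(x,y,z).round(4))
front=.012+.144*.9063; back=front+.176*.4226; print(front,back)
print("rim", [g(x,y,z).round(4) for x,y,z in [(62,510,front),(592,568,front),(105,160,back),(650,225,back)]])
print("camera",ray(C,(256,188))[0])
E
```

```text
center [0.544  0.2308 0.04  ]
[0.0999 0.0999 0.1001 0.0994 0.1004 0.0998] [  25.9  -33.9  -94.1 -154.1  146.2   85.9]
phase 25.975206675187856
ptr [-0.16690928 -0.08357256 -0.015     ] tbar ends [0.56888347 0.24330399 0.171     ] [0.52154553 0.21492418 0.171     ]
start [ 0.51244559 -0.02269822  0.05      ]
plate edge [0.54241225 0.40362119 0.04      ] [0.54329588 0.0544606  0.04      ] [0.72053802 0.23331298 0.04      ] [0.36939219 0.225663   0.04      ]
bL [ 0.5913 -0.2032  0.195 ]
bR [ 0.5756 -0.3698  0.195 ]
fM [ 0.5036 -0.2753  0.159 ]
fR [ 0.494  -0.3587  0.159 ]
0.1425072 0.2168848
rim [array([ 0.48  , -0.1462,  0.1425]), array([ 0.4523, -0.4036,  0.1425]), array([ 0.6375, -0.1621,  0.2169]), array([ 0.6064, -0.4188,  0.2169])]
camera [ 0.23844035 -0.0079331   1.85627828]
```

Call:
arm_command:
  plan:
    - {"tx": -40, "ty": -100, "tz": -130, "fingers": 0.5}
    - {"tx": -40, "ty": -100, "tz": -130, "fingers": 0.5}
    - {"tx": -40, "ty": -100, "tz": -130, "fingers": 0.5}
    - {"tx": -40, "ty": -100, "tz": -130, "fingers": 0.5}
    - {"tx": -40, "ty": -100, "tz": -130, "fingers": 0.5}

```text
$.plan[0]: bad value
```

Call:
arm_command:
  plan:
    - {"tx": -60, "ty": -145, "tz": 0, "fingers": 0.5}
    - {"tx": -60, "ty": -145, "tz": 0, "fingers": 0.5}
    - {"tx": -60, "ty": -145, "tz": 0, "fingers": 0.5}
    - {"tx": -60, "ty": -145, "tz": 0, "fingers": 0.5}
    - {"tx": -60, "ty": -145, "tz": 0, "fingers": 0.5}

```text
$.plan[0]: bad value
```

Call:
arm_command:
  plan:
    - {"tx": -58, "ty": -143, "tz": 0, "yaw": 0.54, "fingers": 0.5}
    - {"tx": -58, "ty": -143, "tz": 0, "yaw": 0.54, "fingers": 0.5}
    - {"tx": -58, "ty": -143, "tz": 0, "yaw": 0.54, "fingers": 0.5}
    - {"tx": -58, "ty": -143, "tz": 0, "yaw": 0.54, "fingers": 0.5}
    - {"tx": -58, "ty": -143, "tz": 0, "yaw": 0.54, "fingers": 0.5}

```text
clock: 0.57
ee_pos: [0.3879, -0.4682, 0.2312]
tool_rot: [0.002, -0.671, 0.741, 0.0]
contact_force: [1.2, 0.4, -0.4]
grip_width: 0.0428
```

Call:
arm_command:
  plan:
    - {"tx": -30, "ty": 0, "tz": -130, "yaw": 0, "fingers": 0.5}
    - {"tx": -30, "ty": 0, "tz": -130, "yaw": 0, "fingers": 0.5}
    - {"tx": -30, "ty": 0, "tz": -130, "yaw": 0, "fingers": 0.5}
    - {"tx": -30, "ty": 0, "tz": -130, "yaw": 0, "fingers": 0.5}

```text
clock: 0.9
ee_pos: [0.3857, -0.4449, 0.3688]
tool_rot: [0.001, -0.671, 0.741, -0.004]
contact_force: [0.5, -1.2, 1.2]
grip_width: 0.0428
```

Call:
arm_command:
  plan:
    - {"tx": -174, "ty": -80, "tz": 0, "yaw": 0, "fingers": 0.5}
    - {"tx": -174, "ty": -80, "tz": 0, "yaw": 0, "fingers": 0.5}
    - {"tx": -174, "ty": -80, "tz": 0, "yaw": 0, "fingers": 0.5}
    - {"tx": -174, "ty": -80, "tz": 0, "yaw": 0, "fingers": 0.5}
    - {"tx": -174, "ty": -80, "tz": 0, "yaw": 0, "fingers": 0.5}

```text
clock: 1.32
ee_pos: [0.4833, -0.2754, 0.3612]
tool_rot: [0.001, -0.672, 0.74, 0.0]
contact_force: [0.7, 0.2, -0.4]
grip_width: 0.0426
```

```bash
python3 - <<'E'
from h import *
M=T(); im=viewer.grab_frame("wrist"); np.savez("pics/w1.npz",im=im,M=M); save("w1",cv2.resize(im,(800,600),interpolation=cv2.INTER_CUBIC)); print(r.state()["ee_pos"],r.state()["grip_width"])
E
```

```text
[ 0.4855393  -0.27162285  0.3611522 ] 0.04259207621677599
```

View pics/w1.png

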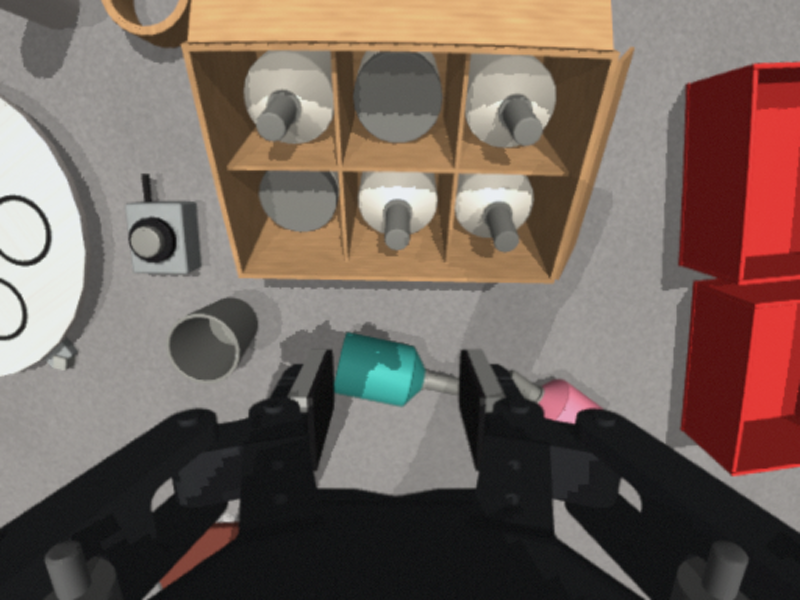

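```bash
cat >> h.py <<'E'
def go(t,ang,from_=None):
    """tool-frame shift (mm) and yaw (rad) to TCP target t with tool x at world angle ang (deg)"""
    M=T() if from_ is None else from_; d=M[:3,:3].T@(np.array(t)-M[:3,3])*1000
    a0=np.degrees(np.arctan2(M[1,0],M[0,0])); y=-((ang-a0+180)%360-180)
    return "tx %.0f ty %.0f tz %.0f yaw %.3f"%(*d,np.radians(y))
E
python3 - <<'E'
from h import *
w=np.load("pics/w1.npz"); W=cam("wrist",w["M"]); C=cam("top")
k=1.5625; f=lambda x,y:((x+.5)/k-.5,(y+.5)/k-.5)
g=lambda x,y:(292+(x+.5)/8-.5,128+(y+.5)/8-.5)
for n,a,b,z in [("bL",(271,125),(188,265),.195),("bR",(524,130),(538,298),.195),("fM",(398,238),(331,458),.159),("fR",(504,238),(504,478),.159)]:
    p,e=tri([(W,f(*a)),(C,g(*b))]); print(n,p.round(4),np.round(e,4),"wrist@z",onz(W,f(*a),z).round(4),"top@z",onz(C,g(*b),z).round(4))
front=.1425;back=.2169
print("rim", [onz(W,f(x,y),z).round(4) for x,y,z in [(240,274,front),(555,278,front),(187,46,back),(614,56,back)]])
print("start",onz(W,f(148,241),.05),"ptr",onz(W,f(70,355),.03))
E
```

```text
bL [ 0.5904 -0.2032  0.1966] [0.0006 0.0006] wrist@z [ 0.5901 -0.2029  0.195 ] top@z [ 0.5913 -0.2032  0.195 ]
bR [ 0.5695 -0.3626  0.2212] [0.0017 0.0017] wrist@z [ 0.5707 -0.3683  0.195 ] top@z [ 0.5756 -0.3698  0.195 ]
fM [ 0.5032 -0.2771  0.1567] [0.0015 0.0015] wrist@z [ 0.5027 -0.2784  0.159 ] top@z [ 0.5036 -0.2753  0.159 ]
fR [ 0.4944 -0.3599  0.1565] [0.0007 0.0007] wrist@z [ 0.4949 -0.3601  0.159 ] top@z [ 0.494  -0.3587  0.159 ]
rim [array([ 0.4838, -0.1446,  0.1425]), array([ 0.4549, -0.4052,  0.1425]), array([ 0.638 , -0.1648,  0.2169]), array([ 0.6075, -0.4185,  0.2169])]
start [ 0.51170902 -0.01890173  0.05      ] ptr [0.38822931 0.12187268 0.03      ]
```

```bash
python3 - <<'E'
from h import *
print(go((.5016,-.3608,.20),-96), r.state()["clock"])
E
```

```text
tx 88 ty -24 tz 161 yaw 0.013 1.3667
```

Call:
arm_command:
  plan:
    - {"tx": 88, "ty": -24, "tz": 161, "yaw": 0.013, "fingers": 0.5}
    - {"tx": 88, "ty": -24, "tz": 161, "yaw": 0.013, "fingers": 0.5}
    - {"tx": 88, "ty": -24, "tz": 161, "yaw": 0.013, "fingers": 0.5}
    - {"tx": 88, "ty": -24, "tz": 161, "yaw": 0.013, "fingers": 0.5}
    - {"tx": 88, "ty": -24, "tz": 161, "yaw": 0.013, "fingers": 0.5}

```text
clock: 1.78
ee_pos: [0.4934, -0.3722, 0.1945]
tool_rot: [-0.001, -0.665, 0.747, 0.003]
contact_force: [-0.9, 1.1, -0.5]
grip_width: 0.0425
```

Call:
arm_command:
  plan:
    - {"tx": 0, "ty": 0, "tz": 0, "yaw": 0, "fingers": 0.5}
    - {"tx": 0, "ty": 0, "tz": 0, "yaw": 0, "fingers": 0.5}

```text
clock: 1.95
ee_pos: [0.4955, -0.3703, 0.1996]
tool_rot: [-0.0, -0.665, 0.747, 0.001]
contact_force: [-0.1, 0.8, 1.3]
grip_width: 0.0425
```

```bash
python3 - <<'E'
from h import *
M=T(); im=viewer.grab_frame("wrist"); W=cam("wrist",M); im=im.copy()
a=np.array([-.4203,.0442,.9063])
for t in [(.5905,-.203,.195),(.5725,-.369,.195),(.503,-.2775,.158),(.4945,-.360,.158)]:
    for d,c in ((0,(255,0,0)),(.02,(0,255,0)),(.044,(0,0,255))):
        u=proj(W,np.array(t)-a*d)[0]; cv2.circle(im,(int(round(u[0])),int(round(u[1]))),2,c,-1)
save("w2",cv2.resize(im,(800,600),interpolation=cv2.INTER_CUBIC)); print(M[:3,3],go((.5016,-.3608,.1236),-96))
E
```

```text
[ 0.49546347 -0.37028454  0.19957559] tx -10 ty -4 tz 78 yaw -0.009
```

View pics/w2.png

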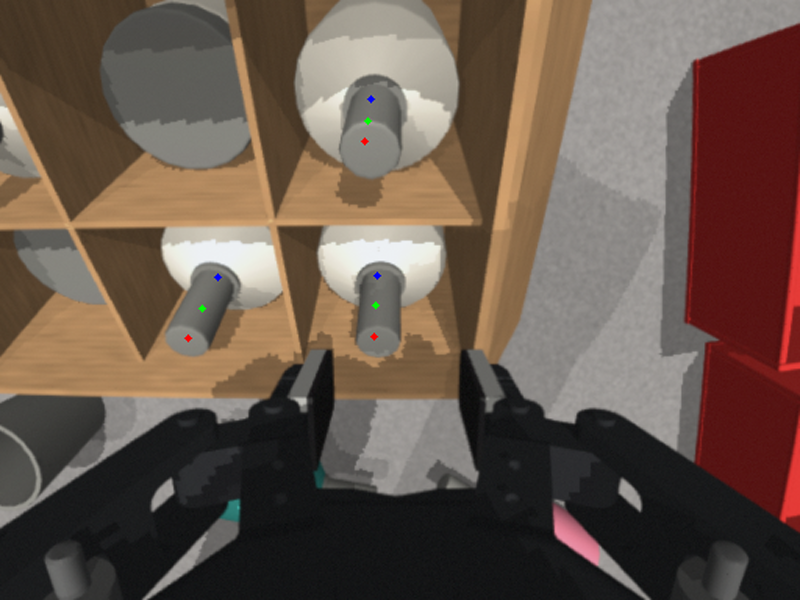

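Call:
arm_command:
  plan:
    - {"tx": -9, "ty": -3, "tz": 30, "yaw": -0.01, "fingers": 0.5}
    - {"tx": -9, "ty": -3, "tz": 50, "yaw": -0.01, "fingers": 0.5}
    - {"tx": -9, "ty": -3, "tz": 65, "yaw": -0.01, "fingers": 0.5}
    - {"tx": -9, "ty": -3, "tz": 77, "yaw": -0.01, "fingers": 0.5}
    - {"tx": -9, "ty": -3, "tz": 77, "yaw": -0.01, "fingers": 0.5}

```text
clock: 2.42
ee_pos: [0.5001, -0.3607, 0.1229]
tool_rot: [0.0, -0.67, 0.743, 0.0]
contact_force: [-0.4, 0.4, 0.2]
grip_width: 0.0425
```

Call:
arm_command:
  plan:
    - {"tx": 0, "ty": 0, "tz": 0, "yaw": 0, "fingers": 0.5}
    - {"tx": 0, "ty": 0, "tz": 0, "yaw": 0, "fingers": 0.5}

```text
clock: 2.58
ee_pos: [0.5011, -0.362, 0.1253]
tool_rot: [0.0, -0.669, 0.743, -0.001]
contact_force: [0.3, -0.2, 0.3]
grip_width: 0.0428
```

```bash
python3 - <<'E'
from h import *
M=T(); im=viewer.grab_frame("wrist"); W=cam("wrist",M)
np.savez("pics/w3.npz",im=im,M=M);save("w3",crop(im,100,100,400,325,2.6)); print(M[:3,3],go((.5016,-.3608,.1236),-96))
w=np.load("pics/w1.npz"); W1=cam("wrist",w["M"])
E
```

```text
[ 0.50107704 -0.36199459  0.12525954] tx -1 ty -0 tz 2 yaw 0.001
```

View pics/w3.png

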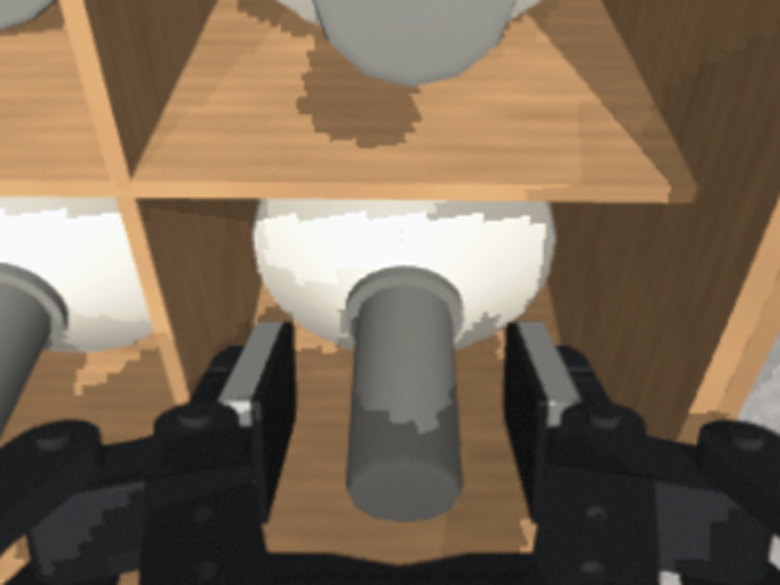

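Call:
arm_command:
  plan:
    - {"tx": 0, "ty": 0, "tz": 0, "yaw": 0, "fingers": 1}
    - {"tx": 0, "ty": 0, "tz": 0, "yaw": 0, "fingers": 1}
    - {"tx": 0, "ty": 0, "tz": 0, "yaw": 0, "fingers": 1}
    - {"tx": 0, "ty": 0, "tz": 0, "yaw": 0, "fingers": 1}
    - {"tx": 0, "ty": 0, "tz": 0, "yaw": 0, "fingers": 1}

```text
clock: 3.05
ee_pos: [0.5006, -0.362, 0.1243]
tool_rot: [0.0, -0.669, 0.743, -0.001]
contact_force: [-0.9, 0.4, 6.1]
grip_width: 0.0184
```

Call:
arm_command:
  plan:
    - {"tx": 0, "ty": 8, "tz": -18, "yaw": 0, "fingers": 1}
    - {"tx": 0, "ty": 17, "tz": -36, "yaw": 0, "fingers": 1}
    - {"tx": 0, "ty": 25, "tz": -54, "yaw": 0, "fingers": 1}
    - {"tx": 0, "ty": 34, "tz": -72, "yaw": 0, "fingers": 1}
    - {"tx": 0, "ty": 42, "tz": -90, "yaw": 0, "fingers": 1}

```text
clock: 3.47
ee_pos: [0.4586, -0.3569, 0.2139]
tool_rot: [0.0, -0.67, 0.743, -0.0]
contact_force: [3.1, 0.0, -1.9]
grip_width: 0.0185
```

Call:
arm_command:
  plan:
    - {"tx": 0, "ty": 8, "tz": -18, "yaw": 0, "fingers": 1}
    - {"tx": 0, "ty": 17, "tz": -36, "yaw": 0, "fingers": 1}
    - {"tx": 0, "ty": 25, "tz": -54, "yaw": 0, "fingers": 1}
    - {"tx": 0, "ty": 34, "tz": -72, "yaw": 0, "fingers": 1}
    - {"tx": 0, "ty": 42, "tz": -90, "yaw": 0, "fingers": 1}

```text
clock: 3.88
ee_pos: [0.4157, -0.3526, 0.3036]
tool_rot: [-0.0, -0.669, 0.743, 0.001]
contact_force: [0.2, -0.2, -3.5]
grip_width: 0.0184
```

Call:
arm_command:
  plan:
    - {"tx": 0, "ty": 0, "tz": 0, "yaw": 0, "fingers": 1}
    - {"tx": 0, "ty": 0, "tz": 0, "yaw": 0, "fingers": 1}

```text
clock: 4.05
ee_pos: [0.4167, -0.3531, 0.3034]
tool_rot: [0.0, -0.669, 0.743, -0.001]
contact_force: [0.2, -0.0, -3.3]
grip_width: 0.0188
```

```bash
python3 - <<'E'
from h import *
M=T(); b=viewer.grab_frame("side"); C=cam("side"); u=proj(C,M[:3,3])[0]; print(M[:3,3],u, r.state()["contact_force"],r.state()["ft_torque"])
x,y=int(u[0]),int(u[1]); w=viewer.grab_frame("wrist")
A=crop(b,x-50,y-50,x+50,y+70,4.9)[:588,:400]; B=cv2.resize(w,(400,300)); out=np.zeros((588,800,3),np.uint8); out[:A.shape[0],:A.shape[1]]=A; out[:300,400:]=B; save("s1",out)
E
```

```text
[ 0.41668869 -0.35311543  0.30341729] [280.5590889  106.36695277] [ 0.20300348  0.43012773 -3.30455769] [ 0.00940177  0.07136978 -0.01061056]
```

View pics/s1.png

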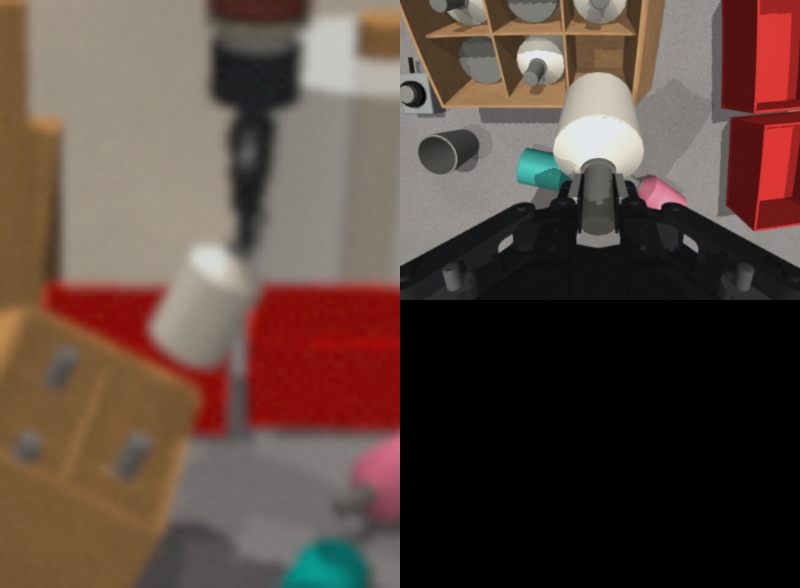

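```bash
cat >> h.py <<'E'
def Mk(p,ang):
    a=np.radians(ang); M=np.eye(4); M[:3,0]=[np.cos(a),np.sin(a),0]; M[:3,1]=[np.sin(a),-np.cos(a),0]; M[:3,2]=[0,0,-1]; M[:3,3]=p; return M
def path(*wps):
    M=None
    for p,a in wps: print(go(p,a,M)); M=Mk(p,a)
E
python3 - <<'E'
from h import *
path(((.44,-.17,.303),-96),((.43,.0,.303),-64),((.4046,.163,.303),-64),((.4046,.163,.19),-64))
E
```

```text
tx -184 ty -4 tz -1 yaw 0.001
tx -168 ty 28 tz 0 yaw -0.559
tx -158 ty -49 tz 0 yaw -0.000
tx 0 ty 0 tz 113 yaw -0.000
```

Call:
arm_command:
  plan:
    - {"tx": -40, "ty": -4, "tz": -1, "yaw": 0, "fingers": 1}
    - {"tx": -80, "ty": -4, "tz": -1, "yaw": 0, "fingers": 1}
    - {"tx": -120, "ty": -4, "tz": -1, "yaw": 0, "fingers": 1}
    - {"tx": -160, "ty": -4, "tz": -1, "yaw": 0, "fingers": 1}
    - {"tx": -184, "ty": -4, "tz": -1, "yaw": 0, "fingers": 1}

```text
clock: 4.57
ee_pos: [0.44, -0.1653, 0.3028]
tool_rot: [-0.0, -0.671, 0.741, 0.001]
contact_force: [0.9, 0.8, -2.6]
grip_width: 0.0186
```

Call:
arm_command:
  plan:
    - {"tx": -33, "ty": 5, "tz": 0, "yaw": -0.11, "fingers": 1}
    - {"tx": -67, "ty": 11, "tz": 0, "yaw": -0.22, "fingers": 1}
    - {"tx": -101, "ty": 17, "tz": 0, "yaw": -0.33, "fingers": 1}
    - {"tx": -135, "ty": 22, "tz": 0, "yaw": -0.44, "fingers": 1}
    - {"tx": -168, "ty": 28, "tz": 0, "yaw": -0.56, "fingers": 1}

```text
clock: 4.98
ee_pos: [0.4287, 0.0017, 0.3028]
tool_rot: [0.0, 0.85, -0.527, -0.001]
contact_force: [0.9, 0.4, -2.4]
grip_width: 0.0188
```

Call:
arm_command:
  plan:
    - {"tx": -36, "ty": -10, "tz": 0, "yaw": 0, "fingers": 1}
    - {"tx": -75, "ty": -22, "tz": 0, "yaw": 0, "fingers": 1}
    - {"tx": -110, "ty": -35, "tz": 0, "yaw": 0, "fingers": 1}
    - {"tx": -140, "ty": -44, "tz": 0, "yaw": 0, "fingers": 1}
    - {"tx": -158, "ty": -49, "tz": 0, "yaw": 0, "fingers": 1}

```text
clock: 5.4
ee_pos: [0.4022, 0.1672, 0.3031]
tool_rot: [0.0, 0.85, -0.527, -0.001]
contact_force: [-0.0, -0.2, -2.8]
grip_width: 0.0186
```

Call:
arm_command:
  plan:
    - {"tx": 0, "ty": 0, "tz": 0, "yaw": 0, "fingers": 1}
    - {"tx": 0, "ty": 0, "tz": 0, "yaw": 0, "fingers": 1}
    - {"tx": 0, "ty": 0, "tz": 0, "yaw": 0, "fingers": 1}

```text
clock: 5.65
ee_pos: [0.4038, 0.1623, 0.3033]
tool_rot: [0.001, 0.848, -0.529, -0.001]
contact_force: [-0.0, -0.5, -2.6]
grip_width: 0.0187
```

```bash
python3 - <<'E'
from h import *
s=r.state();M=T(); print(s["clock"],M[:3,3],np.degrees(np.arctan2(M[1,0],M[0,0])),s["contact_force"],s["ft_torque"],s["joint_positions"].round(2))
path(((.4046,.163,.19),-64),((.4046,.163,.1473),-64))
im=viewer.grab_frame("side"); C=cam("side"); u=proj(C,M[:3,3])[0]; x,y=int(u[0]),int(u[1])
w=viewer.grab_frame("wrist"); np.savez("pics/w4.npz",im=w,M=M)
out=np.zeros((450,800,3),np.uint8); A=crop(im,x-60,y-50,x+65,y+85,3.2); A=A[:432,:400]; out[:A.shape[0],:A.shape[1]]=A; out[:300,400:]=cv2.resize(w,(400,300)); save("s2",out)
E
```

```text
5.65 [0.4037719  0.16232066 0.30329866] -63.91065013727637 [-0.03261863 -0.45327267 -2.57847119] [-0.07413437  0.08992562 -0.00345794] [ 0.2  -0.13 -0.61  1.81 -0.07  1.44 -1.51]
tx -0 ty -1 tz 113 yaw 0.002
tx 0 ty 0 tz 43 yaw -0.000
```

View pics/s2.png

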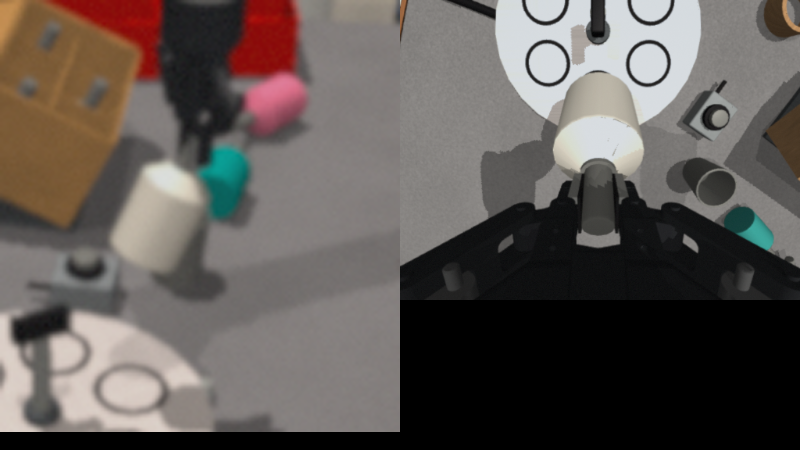

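Call:
arm_command:
  plan:
    - {"tx": 0, "ty": 0, "tz": 35, "yaw": 0, "fingers": 1}
    - {"tx": 0, "ty": 0, "tz": 70, "yaw": 0, "fingers": 1}
    - {"tx": 0, "ty": 0, "tz": 105, "yaw": 0, "fingers": 1}
    - {"tx": 0, "ty": 0, "tz": 135, "yaw": 0, "fingers": 1}
    - {"tx": 0, "ty": 0, "tz": 140, "yaw": 0, "fingers": 1}

```text
clock: 6.17
ee_pos: [0.4012, 0.1609, 0.1596]
tool_rot: [0.003, 0.848, -0.53, -0.003]
contact_force: [-1.1, 0.1, -2.5]
grip_width: 0.0188
```

Call:
arm_command:
  plan:
    - {"tx": 0, "ty": 0, "tz": 3, "yaw": 0, "fingers": 1}
    - {"tx": 0, "ty": 0, "tz": 6, "yaw": 0, "fingers": 1}
    - {"tx": 0, "ty": 0, "tz": 9, "yaw": 0, "fingers": 1}

```text
clock: 6.42
ee_pos: [0.4052, 0.1634, 0.157]
tool_rot: [-0.001, 0.848, -0.529, 0.001]
contact_force: [0.4, 0.2, -2.5]
grip_width: 0.0188
```

```bash
python3 - <<'E'
from h import *
w=np.load("pics/w4.npz"); W=cam("wrist",w["M"])
for x,y in [(546,62),(648,62),(545,5),(650,5)]: print(onz(W,((x-400)/.78125,y/.78125),.04).round(4))
s=r.state();print(s["ee_pos"],s["contact_force"],s["ft_torque"])
E
```

```text
[0.4629 0.2908 0.04  ]
[0.5399 0.133  0.04  ]
[0.5451 0.3284 0.04  ]
[0.6209 0.1731 0.04  ]
[0.40516928 0.16339404 0.15698615] [ 0.35730532  0.16896896 -2.45378196] [-0.02086188  0.05422816 -0.01380124]
```

Call:
arm_command:
  plan:
    - {"tx": 0, "ty": 0, "tz": 3, "yaw": 0, "fingers": 1}
    - {"tx": 0, "ty": 0, "tz": 6, "yaw": 0, "fingers": 1}
    - {"tx": 0, "ty": 0, "tz": 6, "yaw": 0, "fingers": 1}

```text
clock: 6.67
ee_pos: [0.404, 0.1631, 0.1495]
tool_rot: [-0.0, 0.849, -0.529, 0.0]
contact_force: [-0.5, -0.8, -2.9]
grip_width: 0.0187
```

Call:
arm_command:
  plan:
    - {"tx": 0, "ty": 0, "tz": 2, "yaw": 0, "fingers": 1}
    - {"tx": 0, "ty": 0, "tz": 2, "yaw": 0, "fingers": 1}

```text
clock: 6.83
ee_pos: [0.4038, 0.1631, 0.1473]
tool_rot: [-0.0, 0.849, -0.529, 0.0]
contact_force: [-0.0, -0.1, -2.6]
grip_width: 0.0187
```

Call:
arm_command:
  plan:
    - {"tx": 0, "ty": 0, "tz": 2, "yaw": 0, "fingers": 1}
    - {"tx": 0, "ty": 0, "tz": 2, "yaw": 0, "fingers": 1}

```text
clock: 7.0
ee_pos: [0.4043, 0.1634, 0.1462]
tool_rot: [-0.0, 0.849, -0.529, 0.0]
contact_force: [-2.1, -2.3, 6.1]
grip_width: 0.0183
```

Call:
arm_command:
  plan:
    - {"tx": 0, "ty": -4, "tz": 0, "yaw": 0, "fingers": 1}
    - {"tx": 0, "ty": -8, "tz": -0.5, "yaw": 0, "fingers": 1}
    - {"tx": 0, "ty": -12, "tz": -1, "yaw": 0, "fingers": 1}
    - {"tx": 0, "ty": -17, "tz": -1, "yaw": 0, "fingers": 1}
    - {"tx": 0, "ty": -22, "tz": -1, "yaw": 0, "fingers": 1}

```text
clock: 7.42
ee_pos: [0.424, 0.173, 0.147]
tool_rot: [-0.0, 0.849, -0.529, 0.0]
contact_force: [-2.7, -0.6, 7.6]
grip_width: 0.0184
```

```bash
python3 - <<'E'
from h import *
s=r.state();M=T(); print(s["ee_pos"],s["contact_force"],M[:3,:3].T@s["contact_force"],s["ft_torque"])
w=viewer.grab_frame("wrist"); sd=viewer.grab_frame("side"); u=proj(cam("side"),M[:3,3])[0]; x,y=int(u[0]),int(u[1]); print(x,y)
out=np.zeros((450,800,3),np.uint8); A=crop(sd,x-60,y-50,x+65,y+85,3.2)[:432,:400]; out[:A.shape[0],:A.shape[1]]=A; out[:300,400:]=cv2.resize(w,(400,300)); save("s3",out)
E
```

```text
[0.42401095 0.17297515 0.14699507] [-2.71131018 -0.60008061  7.62635919] [-0.65155382  2.69617563 -7.62750081] [-0.31871518  1.01805159 -0.02282416]
278 213
```

View pics/s3.png

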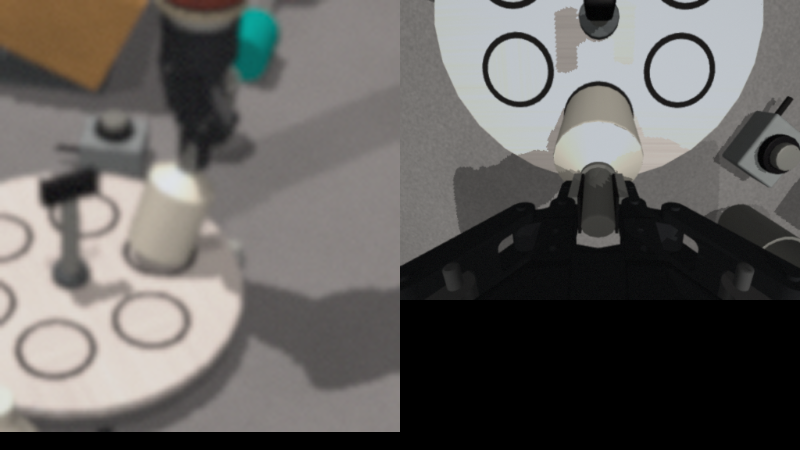

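Call:
arm_command:
  plan:
    - {"tx": 0, "ty": -5, "tz": 0, "yaw": 0, "fingers": 1}
    - {"tx": 0, "ty": -10, "tz": 0.5, "yaw": 0, "fingers": 1}
    - {"tx": 0, "ty": -15, "tz": 1, "yaw": 0, "fingers": 1}
    - {"tx": 0, "ty": -20, "tz": 2, "yaw": 0, "fingers": 1}
    - {"tx": 0, "ty": -24, "tz": 3, "yaw": 0, "fingers": 1}

```text
clock: 7.93
ee_pos: [0.4464, 0.184, 0.1444]
tool_rot: [-0.001, 0.849, -0.529, 0.001]
contact_force: [-1.1, -0.9, 7.8]
grip_width: 0.0186
```

Call:
arm_command:
  plan:
    - {"tx": 0, "ty": -4, "tz": 0.7, "yaw": 0, "fingers": 1}
    - {"tx": 0, "ty": -7, "tz": 1.5, "yaw": 0, "fingers": 1}
    - {"tx": 0, "ty": -9, "tz": 2, "yaw": 0, "fingers": 1}
    - {"tx": 0, "ty": -9, "tz": 2, "yaw": 0, "fingers": 1}

```text
clock: 8.27
ee_pos: [0.4545, 0.188, 0.1423]
tool_rot: [-0.001, 0.849, -0.529, 0.001]
contact_force: [-1.3, 0.0, 8.0]
grip_width: 0.0188
```

```bash
python3 - <<'E'
from h import *
s=r.state();M=T(); print(s["clock"],s["ee_pos"],s["contact_force"],M[:3,:3].T@s["contact_force"],M[:3,:3].T@s["ft_torque"])
w=viewer.grab_frame("wrist"); sd=viewer.grab_frame("side"); u=proj(cam("side"),M[:3,3])[0]; x,y=int(u[0]),int(u[1]); print(x,y)
np.savez("pics/w5.npz",im=w,M=M,sd=sd)
out=np.zeros((450,800,3),np.uint8); A=crop(sd,x-60,y-50,x+65,y+85,3.2)[:432,:400]; out[:A.shape[0],:A.shape[1]]=A; out[:300,400:]=cv2.resize(w,(400,300)); save("s4",out)
E
```

```text
8.2667 [0.45454897 0.18800375 0.1422725 ] [-1.32814176  0.03999531  7.95923715] [-0.62073433  1.1569508  -7.96185719] [-5.59072252e-01  1.09895744e-01  8.39373915e-05]
269 217
```

View pics/s4.png

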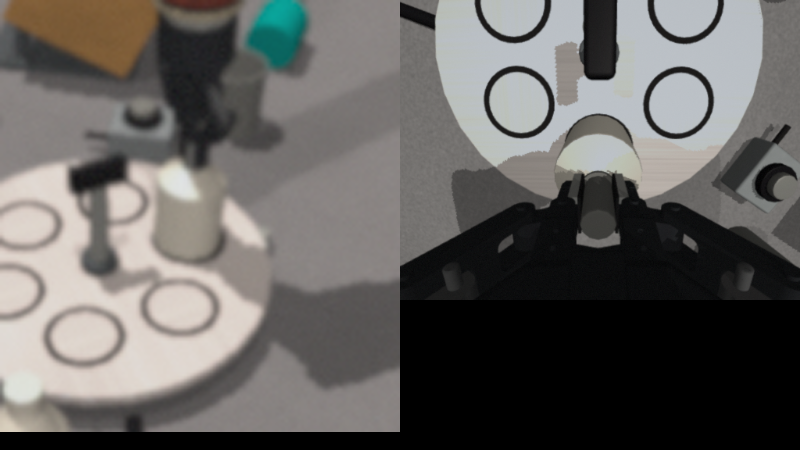

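Call:
arm_command:
  plan:
    - {"tx": 0, "ty": -3, "tz": 1, "yaw": 0, "fingers": 1}
    - {"tx": 0, "ty": -3, "tz": 1, "yaw": 0, "fingers": 1}

```text
clock: 8.53
ee_pos: [0.4573, 0.1893, 0.1414]
tool_rot: [-0.001, 0.849, -0.529, 0.001]
contact_force: [-1.0, -1.1, 7.6]
grip_width: 0.0182
```

Call:
arm_command:
  plan:
    - {"tx": 0, "ty": 3, "tz": 0, "yaw": 0, "fingers": 0.5}
    - {"tx": 0, "ty": 3, "tz": 0, "yaw": 0, "fingers": 0.5}
    - {"tx": 0, "ty": 3, "tz": 0, "yaw": 0, "fingers": 0.5}
    - {"tx": 0, "ty": 3, "tz": 0, "yaw": 0, "fingers": 0.5}
    - {"tx": 0, "ty": 3, "tz": 0, "yaw": 0, "fingers": 0.5}

```text
clock: 8.95
ee_pos: [0.4532, 0.1873, 0.1403]
tool_rot: [-0.0, 0.849, -0.529, -0.0]
contact_force: [0.4, 0.8, -0.9]
grip_width: 0.0426
```

Call:
arm_command:
  plan:
    - {"tx": 0, "ty": 0, "tz": -20, "yaw": 0, "fingers": 0.5}
    - {"tx": 0, "ty": 0, "tz": -40, "yaw": 0, "fingers": 0.5}
    - {"tx": 0, "ty": 0, "tz": -70, "yaw": 0, "fingers": 0.5}
    - {"tx": 0, "ty": 0, "tz": -110, "yaw": 0, "fingers": 0.5}
    - {"tx": 0, "ty": 0, "tz": -110, "yaw": 0, "fingers": 0.5}

```text
clock: 9.37
ee_pos: [0.4557, 0.1889, 0.2571]
tool_rot: [-0.003, 0.849, -0.529, 0.003]
contact_force: [0.3, 0.3, 0.4]
grip_width: 0.0427
```

```bash
python3 - <<'E'
from h import *
w5=np.load("pics/w5.npz")
s=r.state();M=T(); print(s["clock"],s["ee_pos"],s["contact_force"])
w=viewer.grab_frame("wrist"); sd=viewer.grab_frame("side"); tp=viewer.grab_frame("top")
np.savez("pics/w6.npz",im=w,M=M,sd=sd,tp=tp)
L=np.array([.4541,.187,.04]); S=cam("side"); out=np.zeros((600,800,3),np.uint8)
u=proj(S,L+[0,0,.07])[0].astype(int); A=crop(sd,u[0]-40,u[1]-40,u[0]+40,u[1]+40,4); out[:320,:320]=A
print("side off",u-40)
u=proj(cam("top"),L)[0].astype(int); A=crop(tp,u[0]-30,u[1]-30,u[0]+30,u[1]+30,5); out[:300,400:700]=A; print("top off",u-30)
out[320:600,:374]=cv2.resize(w,(374,280)); save("s5",out)
for z in (0.04,.12,.18): print(z,proj(S,[L[0],L[1],z]),proj(cam("top"),[L[0],L[1],z]),proj(cam("wrist",M),[L[0],L[1],z]))
E
```

```text
9.3667 [0.4557154  0.18888868 0.25713642] [0.34357483 0.25545959 0.41459829]
side off [228 185]
top off [186 170]
0.04 [[268.31349161 241.3325369 ]] [[216.9900258  200.70542529]] [[253.8635338  169.11675375]]
0.12 [[269.02482973 222.63846691]] [[214.87553039 198.32143713]] [[254.14129197 183.51548185]]
0.18 [[269.59066193 207.67711633]] [[213.15997544 196.38722588]] [[254.47160905 200.66079707]]
```

View pics/s5.png

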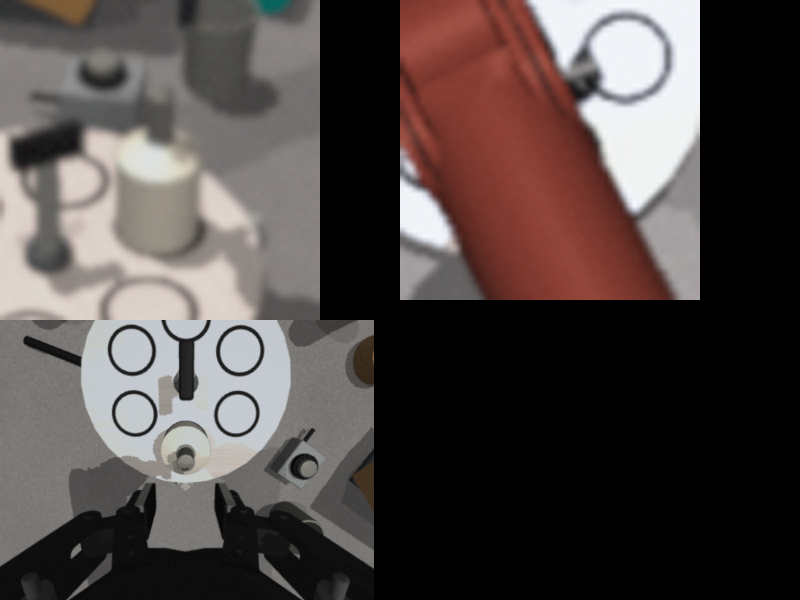

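```bash
python3 - <<'E'
from h import *
d=np.load("pics/w6.npz"); im=d["im"]; M=d["M"]; W=cam("wrist",M)
g=im.astype(int).mean(2)
print("col", [(v,int(g[v,252:257].mean())) for v in range(130,212,1)])
print("row180",[(u,int(g[180,u])) for u in range(205,300,2)])
L=np.array([.4541,.187]); o=np.array([-.899,-.4377])
for rr in (-.041,-.039,-.037,-.035): print(rr,proj(W,[*(L+o*rr),.04])[0])
print("ringside", [proj(W,[*(L+s*.039*np.array([.4377,-.899])),.04])[0] for s in (-1,1)])
E
```

```text
col [(130, 202), (131, 202), (132, 202), (133, 202), (134, 202), (135, 202), (136, 201), (137, 187), (138, 99), (139, 91), (140, 97), (141, 98), (142, 99), (143, 100), (144, 104), (145, 141), (146, 191), (147, 198), (148, 199), (149, 199), (150, 199), (151, 199), (152, 199), (153, 199), (154, 199), (155, 199), (156, 199), (157, 199), (158, 199), (159, 200), (160, 200), (161, 200), (162, 200), (163, 200), (164, 200), (165, 200), (166, 200), (167, 201), (168, 200), (169, 198), (170, 173), (171, 111), (172, 126), (173, 124), (174, 81), (175, 54), (176, 50), (177, 51), (178, 51), (179, 51), (180, 51), (181, 52), (182, 52), (183, 55), (184, 81), (185, 128), (186, 138), (187, 136), (188, 135), (189, 133), (190, 132), (191, 131), (192, 129), (193, 128), (194, 127), (195, 125), (196, 125), (197, 122), (198, 114), (199, 108), (200, 107), (201, 104), (202, 91), (203, 74), (204, 65), (205, 63), (206, 73), (207, 121), (208, 150), (209, 157), (210, 157), (211, 156)]
row180 [(205, 200), (207, 200), (209, 155), (211, 139), (213, 138), (215, 139), (217, 139), (219, 141), (221, 182), (223, 186), (225, 186), (227, 187), (229, 188), (231, 190), (233, 191), (235, 190), (237, 188), (239, 153), (241, 131), (243, 82), (245, 47), (247, 45), (249, 46), (251, 50), (253, 51), (255, 51), (257, 54), (259, 53), (261, 54), (263, 76), (265, 114), (267, 175), (269, 191), (271, 191), (273, 193), (275, 197), (277, 199), (279, 197), (281, 197), (283, 197), (285, 196), (287, 183), (289, 186), (291, 189), (293, 189), (295, 189), (297, 190), (299, 188)]
-0.041 [253.93756039 136.6304923 ]
-0.039 [253.93388439 138.25358642]
-0.037 [253.93021485 139.87277401]
-0.035 [253.92655181 141.48804879]
ringside [array([223.32259653, 169.0862918 ]), array([284.39021508, 169.17668916])]
```

```bash
python3 - <<'E'
from h import *
path(((.5445,.2305,.25),-64),((.5445,.2305,.138),-64))
E
```

```text
tx 1 ty -101 tz 0 yaw 0.002
tx 0 ty 0 tz 112 yaw -0.000
```

Call:
arm_command:
  plan:
    - {"tx": 0, "ty": -35, "tz": 0, "yaw": 0, "fingers": 0.5}
    - {"tx": 0, "ty": -70, "tz": 0, "yaw": 0, "fingers": 0.5}
    - {"tx": 1, "ty": -95, "tz": 0, "yaw": 0, "fingers": 0.5}
    - {"tx": 1, "ty": -101, "tz": 0, "yaw": 0, "fingers": 0.5}
    - {"tx": 1, "ty": -101, "tz": 0, "yaw": 0, "fingers": 0.5}

```text
clock: 9.93
ee_pos: [0.5445, 0.2313, 0.2478]
tool_rot: [0.001, 0.849, -0.529, -0.002]
contact_force: [-1.2, -0.8, 1.2]
grip_width: 0.0425
```

Call:
arm_command:
  plan:
    - {"tx": 0, "ty": 0, "tz": 30, "yaw": 0, "fingers": 0.5}
    - {"tx": 0, "ty": 0, "tz": 60, "yaw": 0, "fingers": 0.5}
    - {"tx": 0, "ty": 0, "tz": 90, "yaw": 0, "fingers": 0.5}
    - {"tx": 0, "ty": 0, "tz": 108, "yaw": 0, "fingers": 0.5}
    - {"tx": 0, "ty": 0, "tz": 112, "yaw": 0, "fingers": 0.5}

```text
clock: 10.35
ee_pos: [0.5411, 0.2292, 0.1342]
tool_rot: [0.003, 0.849, -0.529, -0.002]
contact_force: [-1.0, -1.0, 0.7]
grip_width: 0.0428
```

Call:
arm_command:
  plan:
    - {"tx": 0, "ty": 0, "tz": 0, "yaw": 0, "fingers": 1}
    - {"tx": 0, "ty": 0, "tz": 0, "yaw": 0, "fingers": 1}
    - {"tx": 0, "ty": 0, "tz": 0, "yaw": 0, "fingers": 1}
    - {"tx": 0, "ty": 0, "tz": 0, "yaw": 0, "fingers": 1}
    - {"tx": 0, "ty": 0, "tz": 0, "yaw": 0, "fingers": 1}

```text
clock: 10.77
ee_pos: [0.5442, 0.2309, 0.1395]
tool_rot: [-0.0, 0.849, -0.529, 0.0]
contact_force: [-5.0, -2.0, 4.6]
grip_width: 0.0158
```

```bash
python3 - <<'E'
from h import *
s=r.state();M=T(); print(s["clock"],s["ee_pos"],np.degrees(np.arctan2(M[1,0],M[0,0])),s["contact_force"],s["ft_torque"],s["grip_width"],s["joint_positions"].round(2))
E
```

```text
10.7667 [0.54423556 0.23089329 0.13953321] -63.88813676542056 [-4.95939902 -1.96205288  4.61797947] [-0.58767552  1.15974152 -0.02161682] 0.01575441257299166 [ 0.06  0.35 -0.65  1.7   0.23  1.17 -1.77]
```

Call:
arm_command:
  plan:
    - {"tx": 0, "ty": 0, "tz": 0, "yaw": -0.03, "fingers": 1}
    - {"tx": 0, "ty": 0, "tz": 0, "yaw": -0.09, "fingers": 1}
    - {"tx": 0, "ty": 0, "tz": 0, "yaw": -0.17, "fingers": 1}
    - {"tx": 0, "ty": 0, "tz": 0, "yaw": -0.25, "fingers": 1}
    - {"tx": 0, "ty": 0, "tz": 0, "yaw": -0.33, "fingers": 1}

```text
clock: 11.18
ee_pos: [0.5444, 0.2307, 0.1395]
tool_rot: [0.0, 0.925, -0.381, 0.0]
contact_force: [-4.6, -4.0, 5.4]
grip_width: 0.0161
```

Call:
arm_command:
  plan:
    - {"tx": 0, "ty": 0, "tz": 0, "yaw": -0.08, "fingers": 1}
    - {"tx": 0, "ty": 0, "tz": 0, "yaw": -0.16, "fingers": 1}
    - {"tx": 0, "ty": 0, "tz": 0, "yaw": -0.24, "fingers": 1}
    - {"tx": 0, "ty": 0, "tz": 0, "yaw": -0.32, "fingers": 1}
    - {"tx": 0, "ty": 0, "tz": 0, "yaw": -0.4, "fingers": 1}

```text
clock: 11.6
ee_pos: [0.5447, 0.2305, 0.1396]
tool_rot: [0.0, 0.982, -0.19, 0.001]
contact_force: [-3.2, -4.0, 4.6]
grip_width: 0.016
```

Call:
arm_command:
  plan:
    - {"tx": 0, "ty": 0, "tz": 0, "yaw": -0.08, "fingers": 1}
    - {"tx": 0, "ty": 0, "tz": 0, "yaw": -0.16, "fingers": 1}
    - {"tx": 0, "ty": 0, "tz": 0, "yaw": -0.23, "fingers": 1}
    - {"tx": 0, "ty": 0, "tz": 0, "yaw": -0.29, "fingers": 1}
    - {"tx": 0, "ty": 0, "tz": 0, "yaw": -0.317, "fingers": 1}

```text
clock: 12.02
ee_pos: [0.5449, 0.2304, 0.1395]
tool_rot: [0.0, 0.999, -0.032, 0.001]
contact_force: [-2.4, -2.5, 5.4]
grip_width: 0.0157
```

Call:
arm_command:
  plan:
    - {"tx": 0, "ty": 0, "tz": 0, "yaw": 0, "fingers": 1}
    - {"tx": 0, "ty": 0, "tz": 0, "yaw": 0, "fingers": 0.5}
    - {"tx": 0, "ty": 0, "tz": 0, "yaw": 0, "fingers": 0.5}
    - {"tx": 0, "ty": 0, "tz": 0, "yaw": 0, "fingers": 0.5}
    - {"tx": 0, "ty": 0, "tz": 0, "yaw": 0, "fingers": 0.5}

```text
clock: 12.43
ee_pos: [0.5446, 0.2312, 0.1386]
tool_rot: [-0.0, 0.999, -0.034, 0.0]
contact_force: [-1.0, -0.0, -0.6]
grip_width: 0.0426
```

Call:
arm_command:
  plan:
    - {"tx": 0, "ty": 0, "tz": -30, "yaw": 0, "fingers": 0.5}
    - {"tx": 0, "ty": 0, "tz": -70, "yaw": 0, "fingers": 0.5}
    - {"tx": 0, "ty": 0, "tz": -110, "yaw": 0, "fingers": 0.5}
    - {"tx": 0, "ty": 0, "tz": -150, "yaw": 0, "fingers": 0.5}
    - {"tx": 0, "ty": 0, "tz": -170, "yaw": 0, "fingers": 0.5}

```text
clock: 12.85
ee_pos: [0.5451, 0.232, 0.3136]
tool_rot: [-0.001, 0.999, -0.034, 0.003]
contact_force: [0.5, 0.7, 1.0]
grip_width: 0.0428
```

```bash
python3 - <<'E'
from h import *
viewer.grab_frame("wrist");viewer.grab_frame("wrist")
s=r.state();M=T(); print(s["clock"],s["ee_pos"],np.degrees(np.arctan2(M[1,0],M[0,0])),s["contact_force"])
w=viewer.grab_frame("wrist"); W=cam("wrist",M); np.savez("pics/w7.npz",im=w,M=M)
c=np.array([.544,.2308])
im=w.copy()
for k in range(6):
    a=np.radians(25.95+60*k); p=c+.1*np.array([np.cos(a),np.sin(a)])
    for t in range(40):
        q=proj(W,[p[0]+.039*np.cos(t*np.pi/20),p[1]+.039*np.sin(t*np.pi/20),.04])[0]
        if 0<=q[0]<512 and 0<=q[1]<384: im[int(q[1]),int(q[0])]=(255,0,0)
q=proj(W,[c[0]+.1*np.cos(np.radians(-94.05)),c[1]+.1*np.sin(np.radians(-94.05)),.18])[0]; cv2.circle(im,(int(round(q[0])),int(round(q[1]))),2,(0,255,0),-1)
save("w7",cv2.resize(im,(800,600),interpolation=cv2.INTER_CUBIC))
E
```

```text
12.95 [0.54561663 0.23229054 0.31297763] -3.894038519547405 [-0.24115139 -0.38005491 -0.75371995]
```

View pics/w7.png

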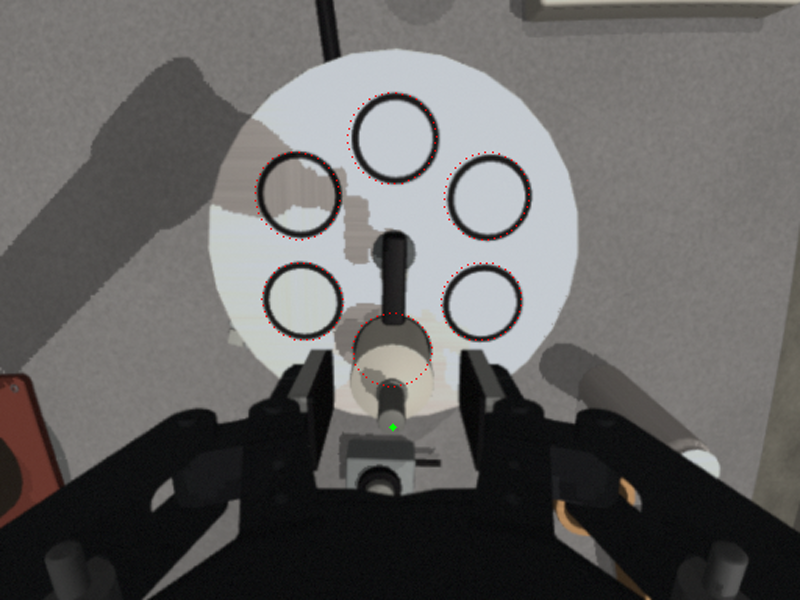

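```bash
python3 - <<'E'
from h import *
path(((.50,.10,.31),-34),((.47,-.03,.31),-65),((.48,-.16,.30),-96),((.509,-.2785,.20),-96))
E
```

```text
tx -36 ty 134 tz 0 yaw 0.525
tx 48 ty 125 tz 0 yaw 0.541
tx 122 ty 46 tz 10 yaw 0.541
tx 115 ty -41 tz 100 yaw -0.000
```

Call:
arm_command:
  plan:
    - {"tx": -7, "ty": 27, "tz": 0, "yaw": 0.1, "fingers": 0.55}
    - {"tx": -14, "ty": 54, "tz": 0, "yaw": 0.21, "fingers": 0.55}
    - {"tx": -21, "ty": 81, "tz": 0, "yaw": 0.31, "fingers": 0.55}
    - {"tx": -28, "ty": 108, "tz": 0, "yaw": 0.42, "fingers": 0.55}
    - {"tx": -36, "ty": 134, "tz": 0, "yaw": 0.525, "fingers": 0.55}

```text
clock: 13.42
ee_pos: [0.4984, 0.098, 0.3069]
tool_rot: [0.0, 0.955, -0.295, -0.001]
contact_force: [0.3, 0.6, -0.5]
grip_width: 0.0383
```

Call:
arm_command:
  plan:
    - {"tx": 10, "ty": 25, "tz": 0, "yaw": 0.11, "fingers": 0.55}
    - {"tx": 20, "ty": 50, "tz": 0, "yaw": 0.22, "fingers": 0.55}
    - {"tx": 29, "ty": 75, "tz": 0, "yaw": 0.33, "fingers": 0.55}
    - {"tx": 39, "ty": 100, "tz": 0, "yaw": 0.44, "fingers": 0.55}
    - {"tx": 48, "ty": 125, "tz": 0, "yaw": 0.541, "fingers": 0.55}

```text
clock: 13.83
ee_pos: [0.4682, -0.0323, 0.3071]
tool_rot: [0.0, 0.842, -0.54, -0.001]
contact_force: [1.1, -0.1, -0.1]
grip_width: 0.0385
```

Call:
arm_command:
  plan:
    - {"tx": 25, "ty": 9, "tz": 2, "yaw": 0.11, "fingers": 0.55}
    - {"tx": 50, "ty": 18, "tz": 4, "yaw": 0.22, "fingers": 0.55}
    - {"tx": 75, "ty": 28, "tz": 6, "yaw": 0.33, "fingers": 0.55}
    - {"tx": 100, "ty": 37, "tz": 8, "yaw": 0.44, "fingers": 0.55}
    - {"tx": 122, "ty": 46, "tz": 10, "yaw": 0.541, "fingers": 0.55}

```text
clock: 14.25
ee_pos: [0.4785, -0.1627, 0.2967]
tool_rot: [-0.001, -0.667, 0.745, 0.001]
contact_force: [0.9, 0.7, -0.9]
grip_width: 0.0386
```

Call:
arm_command:
  plan:
    - {"tx": 28, "ty": -10, "tz": 22, "yaw": 0, "fingers": 0.55}
    - {"tx": 57, "ty": -20, "tz": 45, "yaw": 0, "fingers": 0.55}
    - {"tx": 85, "ty": -30, "tz": 70, "yaw": 0, "fingers": 0.55}
    - {"tx": 108, "ty": -38, "tz": 90, "yaw": 0, "fingers": 0.55}
    - {"tx": 115, "ty": -41, "tz": 100, "yaw": 0, "fingers": 0.55}

```text
clock: 14.67
ee_pos: [0.5056, -0.2831, 0.1933]
tool_rot: [-0.001, -0.668, 0.744, 0.003]
contact_force: [-1.4, 0.1, 0.1]
grip_width: 0.0385
```

Call:
arm_command:
  plan:
    - {"tx": 0, "ty": 0, "tz": 0, "yaw": 0, "fingers": 0.55}
    - {"tx": 0, "ty": 0, "tz": 0, "yaw": 0, "fingers": 0.55}
    - {"tx": 0, "ty": 0, "tz": 0, "yaw": 0, "fingers": 0.55}

```text
clock: 14.92
ee_pos: [0.5086, -0.2778, 0.1993]
tool_rot: [0.0, -0.67, 0.742, -0.0]
contact_force: [-0.2, -0.4, 0.6]
grip_width: 0.0384
```

```bash
python3 - <<'E'
from h import *
s=r.state();M=T(); print(s["clock"],M[:3,3],np.degrees(np.arctan2(M[1,0],M[0,0])),s["grip_width"])
print(go((.509,-.2785,.124),-96))
im=viewer.grab_frame("wrist"); W=cam("wrist",M); np.savez("pics/w8.npz",im=im,M=M)
a=np.array([-.4203,.0442,.9063])
im=im.copy()
for t in [(.5905,-.203,.195),(.5725,-.369,.195),(.503,-.2775,.158)]:
    for d in (0,.044):
        u=proj(W,np.array(t)-a*d)[0]; cv2.circle(im,(int(round(u[0])),int(round(u[1]))),1,(255,0,0),-1)
save("w8",cv2.resize(im,(800,600),interpolation=cv2.INTER_CUBIC))
E
```

```text
14.9167 [ 0.5086008 -0.277814   0.1992569] -95.86169411576212 0.03835594228789989
tx 1 ty -0 tz 75 yaw 0.002
```

View pics/w8.png

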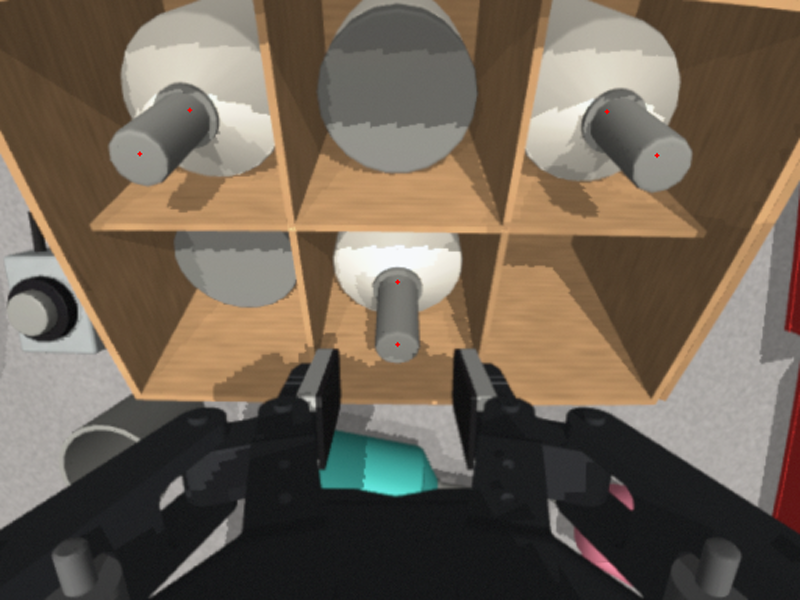

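Call:
arm_command:
  plan:
    - {"tx": 1, "ty": 0, "tz": 25, "yaw": 0, "fingers": 0.55}
    - {"tx": 1, "ty": 0, "tz": 48, "yaw": 0, "fingers": 0.55}
    - {"tx": 1, "ty": 0, "tz": 66, "yaw": 0, "fingers": 0.55}
    - {"tx": 1, "ty": 0, "tz": 75, "yaw": 0, "fingers": 0.55}
    - {"tx": 1, "ty": 0, "tz": 75, "yaw": 0, "fingers": 0.55}

```text
clock: 15.38
ee_pos: [0.5073, -0.2793, 0.1225]
tool_rot: [-0.0, -0.67, 0.743, 0.001]
contact_force: [-0.7, -0.2, 0.9]
grip_width: 0.0384
```

Call:
arm_command:
  plan:
    - {"tx": 0, "ty": 0, "tz": 0, "yaw": 0, "fingers": 0.55}
    - {"tx": 0, "ty": 0, "tz": 0, "yaw": 0, "fingers": 0.55}

```text
clock: 15.55
ee_pos: [0.5089, -0.2805, 0.1251]
tool_rot: [0.0, -0.669, 0.743, -0.001]
contact_force: [-0.9, -0.7, 0.6]
grip_width: 0.0384
```

Call:
arm_command:
  plan:
    - {"tx": 0, "ty": 0, "tz": 0, "yaw": 0, "fingers": 1}
    - {"tx": 0, "ty": 0, "tz": 0, "yaw": 0, "fingers": 1}
    - {"tx": 0, "ty": 0, "tz": 0, "yaw": 0, "fingers": 1}
    - {"tx": 0, "ty": 0, "tz": 0, "yaw": 0, "fingers": 1}
    - {"tx": 0, "ty": 0, "tz": 0, "yaw": 0, "fingers": 1}

```text
clock: 15.97
ee_pos: [0.5087, -0.2806, 0.1246]
tool_rot: [0.0, -0.669, 0.743, -0.001]
contact_force: [-0.8, 1.3, 6.3]
grip_width: 0.0185
```

```bash
python3 - <<'E'
from h import *
k=1.5625; f=lambda x,y:((x+.5)/k-.5,(y+.5)/k-.5)
W1=cam("wrist",np.load("pics/w1.npz")["M"]); W8=cam("wrist",np.load("pics/w8.npz")["M"]); q=np.degrees(2*np.arctan2(.747,-.665)); W2=cam("wrist",Mk((.49546,-.37028,.19958),q))
print("bR",tri([(W1,f(524,130)),(W2,f(371,155)),(W8,f(663,163))])); print("bL",tri([(W1,f(271,125)),(W8,f(138,156))]))
s=r.state(); print(s["ee_pos"],s["grip_width"])
path(((.425,-.270,.304),-96),((.44,-.12,.303),-96),((.43,.03,.303),-64),((.4046,.163,.303),-64))
E
```

```text
bR (array([ 0.56954524, -0.3699296 ,  0.19537659]), [np.float64(0.00201477338147978), np.float64(0.001717763393295322), np.float64(0.001066491888376587)])
bL (array([ 0.58952621, -0.20362128,  0.19770378]), [np.float64(0.00017127177866175944), np.float64(0.00017127177866197932)])
[ 0.50865836 -0.28063636  0.1245599 ] 0.018523379113599994
tx -2 ty 84 tz -180 yaw 0.001
tx -151 ty 1 tz 1 yaw -0.000
tx -148 ty 26 tz 0 yaw -0.559
tx -131 ty -35 tz 0 yaw -0.000
```

Call:
arm_command:
  plan:
    - {"tx": 0, "ty": 8, "tz": -18, "yaw": 0, "fingers": 1}
    - {"tx": 0, "ty": 17, "tz": -36, "yaw": 0, "fingers": 1}
    - {"tx": 0, "ty": 25, "tz": -54, "yaw": 0, "fingers": 1}
    - {"tx": 0, "ty": 34, "tz": -72, "yaw": 0, "fingers": 1}
    - {"tx": 0, "ty": 42, "tz": -90, "yaw": 0, "fingers": 1}

```text
clock: 16.38
ee_pos: [0.4656, -0.2759, 0.214]
tool_rot: [0.0, -0.669, 0.743, 0.0]
contact_force: [-0.2, 0.3, -3.2]
grip_width: 0.0186
```

Call:
arm_command:
  plan:
    - {"tx": 0, "ty": 8, "tz": -18, "yaw": 0, "fingers": 1}
    - {"tx": 0, "ty": 17, "tz": -36, "yaw": 0, "fingers": 1}
    - {"tx": 0, "ty": 25, "tz": -54, "yaw": 0, "fingers": 1}
    - {"tx": 0, "ty": 34, "tz": -72, "yaw": 0, "fingers": 1}
    - {"tx": 0, "ty": 42, "tz": -90, "yaw": 0, "fingers": 1}

```text
clock: 16.8
ee_pos: [0.4234, -0.2716, 0.3039]
tool_rot: [-0.0, -0.669, 0.743, 0.0]
contact_force: [0.1, 0.3, -0.9]
grip_width: 0.0188
```

Call:
arm_command:
  plan:
    - {"tx": -25, "ty": 0, "tz": 0, "yaw": 0, "fingers": 1}
    - {"tx": -58, "ty": 0, "tz": 0, "yaw": 0, "fingers": 1}
    - {"tx": -92, "ty": 0, "tz": 0, "yaw": 0, "fingers": 1}
    - {"tx": -125, "ty": 1, "tz": 0, "yaw": 0, "fingers": 1}
    - {"tx": -153, "ty": 1, "tz": 0, "yaw": 0, "fingers": 1}

```text
clock: 17.22
ee_pos: [0.4388, -0.1171, 0.3032]
tool_rot: [-0.0, -0.67, 0.743, 0.0]
contact_force: [-0.2, 0.1, -1.3]
grip_width: 0.0186
```

Call:
arm_command:
  plan:
    - {"tx": -30, "ty": 5, "tz": 0, "yaw": -0.11, "fingers": 1}
    - {"tx": -60, "ty": 10, "tz": 0, "yaw": -0.22, "fingers": 1}
    - {"tx": -90, "ty": 15, "tz": 0, "yaw": -0.33, "fingers": 1}
    - {"tx": -120, "ty": 21, "tz": 0, "yaw": -0.44, "fingers": 1}
    - {"tx": -148, "ty": 26, "tz": 0, "yaw": -0.56, "fingers": 1}

```text
clock: 17.63
ee_pos: [0.428, 0.0322, 0.3032]
tool_rot: [0.0, 0.85, -0.527, -0.0]
contact_force: [0.8, -0.3, -2.4]
grip_width: 0.0188
```

Call:
arm_command:
  plan:
    - {"tx": -30, "ty": -8, "tz": 0, "yaw": 0, "fingers": 1}
    - {"tx": -60, "ty": -16, "tz": 0, "yaw": 0, "fingers": 1}
    - {"tx": -90, "ty": -24, "tz": 0, "yaw": 0, "fingers": 1}
    - {"tx": -118, "ty": -32, "tz": 0, "yaw": 0, "fingers": 1}
    - {"tx": -131, "ty": -35, "tz": 0, "yaw": 0, "fingers": 1}

```text
clock: 18.05
ee_pos: [0.401, 0.1674, 0.3034]
tool_rot: [-0.0, 0.85, -0.527, 0.0]
contact_force: [-0.1, -0.1, -1.4]
grip_width: 0.0188
```

Call:
arm_command:
  plan:
    - {"tx": 0, "ty": 0, "tz": 0, "yaw": 0, "fingers": 1}
    - {"tx": 0, "ty": 0, "tz": 0, "yaw": 0, "fingers": 1}
    - {"tx": 0, "ty": 0, "tz": 0, "yaw": 0, "fingers": 1}

```text
clock: 18.3
ee_pos: [0.4026, 0.1624, 0.3031]
tool_rot: [0.0, 0.848, -0.53, -0.0]
contact_force: [0.7, -1.4, -2.7]
grip_width: 0.0186
```

```bash
python3 - <<'E'
from h import *
s=r.state(); M=T(); print(s["clock"],s["ee_pos"],np.degrees(np.arctan2(M[1,0],M[0,0])),s["contact_force"],M[:3,:3].T@s["ft_torque"])
path(((.4046,.163,.1500),-64))
E
```

```text
18.3 [0.40262879 0.16237676 0.30310061] -63.94476349731916 [ 0.71498854 -1.44187233 -2.6928222 ] [-0.0686566   0.0493012  -0.01377103]
tx 0 ty -2 tz 153 yaw 0.001
```

Call:
arm_command:
  plan:
    - {"tx": 0, "ty": -2, "tz": 35, "yaw": 0, "fingers": 1}
    - {"tx": 0, "ty": -2, "tz": 70, "yaw": 0, "fingers": 1}
    - {"tx": 0, "ty": -2, "tz": 105, "yaw": 0, "fingers": 1}
    - {"tx": 0, "ty": -2, "tz": 130, "yaw": 0, "fingers": 1}
    - {"tx": 0, "ty": -2, "tz": 142, "yaw": 0, "fingers": 1}

```text
clock: 18.72
ee_pos: [0.4028, 0.1621, 0.1579]
tool_rot: [0.002, 0.848, -0.53, -0.002]
contact_force: [-0.1, -0.1, -2.7]
grip_width: 0.0186
```

Call:
arm_command:
  plan:
    - {"tx": 0, "ty": 0, "tz": 4, "yaw": 0, "fingers": 1}
    - {"tx": 0, "ty": 0, "tz": 8, "yaw": 0, "fingers": 1}
    - {"tx": 0, "ty": 0, "tz": 11, "yaw": 0, "fingers": 1}
    - {"tx": 0, "ty": 0, "tz": 11, "yaw": 0, "fingers": 1}

```text
clock: 19.05
ee_pos: [0.4048, 0.1641, 0.1507]
tool_rot: [-0.0, 0.848, -0.529, 0.0]
contact_force: [0.2, -1.7, -2.9]
grip_width: 0.0188
```

Call:
arm_command:
  plan:
    - {"tx": 0, "ty": 0, "tz": 2, "yaw": 0, "fingers": 1}
    - {"tx": 0, "ty": 0, "tz": 2, "yaw": 0, "fingers": 1}

```text
clock: 19.22
ee_pos: [0.4048, 0.1643, 0.1487]
tool_rot: [-0.0, 0.849, -0.529, 0.0]
contact_force: [0.5, -0.3, -2.7]
grip_width: 0.0188
```

Call:
arm_command:
  plan:
    - {"tx": 0, "ty": 0, "tz": 2, "yaw": 0, "fingers": 1}
    - {"tx": 0, "ty": 0, "tz": 2, "yaw": 0, "fingers": 1}

```text
clock: 19.38
ee_pos: [0.4046, 0.1644, 0.1465]
tool_rot: [-0.0, 0.849, -0.529, 0.0]
contact_force: [0.8, -0.0, -1.3]
grip_width: 0.0185
```

Call:
arm_command:
  plan:
    - {"tx": 0, "ty": 0, "tz": 1.2, "yaw": 0, "fingers": 1}
    - {"tx": 0, "ty": 0, "tz": 1.2, "yaw": 0, "fingers": 1}

```text
clock: 19.55
ee_pos: [0.405, 0.1646, 0.146]
tool_rot: [-0.0, 0.849, -0.529, 0.001]
contact_force: [-2.1, -1.1, 6.6]
grip_width: 0.0187
```

Call:
arm_command:
  plan:
    - {"tx": 0, "ty": -4, "tz": 0, "yaw": 0, "fingers": 1}
    - {"tx": 0, "ty": -8, "tz": -0.5, "yaw": 0, "fingers": 1}
    - {"tx": 0, "ty": -12, "tz": -1, "yaw": 0, "fingers": 1}
    - {"tx": 0, "ty": -17, "tz": -1, "yaw": 0, "fingers": 1}
    - {"tx": 0, "ty": -22, "tz": -1, "yaw": 0, "fingers": 1}

```text
clock: 19.97
ee_pos: [0.4246, 0.1741, 0.1471]
tool_rot: [0.0, 0.849, -0.529, 0.0]
contact_force: [-3.7, -2.2, 11.0]
grip_width: 0.0188
```

Call:
arm_command:
  plan:
    - {"tx": 0, "ty": -5, "tz": 0, "yaw": 0, "fingers": 1}
    - {"tx": 0, "ty": -10, "tz": 0.5, "yaw": 0, "fingers": 1}
    - {"tx": 0, "ty": -15, "tz": 1, "yaw": 0, "fingers": 1}
    - {"tx": 0, "ty": -20, "tz": 2, "yaw": 0, "fingers": 1}
    - {"tx": 0, "ty": -24, "tz": 3, "yaw": 0, "fingers": 1}

```text
clock: 20.38
ee_pos: [0.4467, 0.185, 0.1442]
tool_rot: [-0.0, 0.849, -0.529, 0.001]
contact_force: [-0.8, -1.3, 11.0]
grip_width: 0.0187
```

Call:
arm_command:
  plan:
    - {"tx": 0, "ty": -4, "tz": 0.7, "yaw": 0, "fingers": 1}
    - {"tx": 0, "ty": -7, "tz": 1.5, "yaw": 0, "fingers": 1}
    - {"tx": 0, "ty": -10, "tz": 2, "yaw": 0, "fingers": 1}
    - {"tx": 0, "ty": -11, "tz": 3, "yaw": 0, "fingers": 1}
    - {"tx": 0, "ty": -11, "tz": 3, "yaw": 0, "fingers": 1}

```text
clock: 20.8
ee_pos: [0.4567, 0.1899, 0.1413]
tool_rot: [-0.001, 0.849, -0.529, 0.001]
contact_force: [-0.7, -1.2, 9.9]
grip_width: 0.0187
```

```bash
cat >> h.py <<'E'
def st():
    s=r.state(); M=T(); print("t%.2f"%s["clock"],s["ee_pos"].round(4),"ang%.1f"%np.degrees(np.arctan2(M[1,0],M[0,0])),"Ftool",(M[:3,:3].T@s["contact_force"]).round(1),"Ttool",(M[:3,:3].T@s["ft_torque"]).round(2),"w%.4f"%s["grip_width"],"j7 %.2f"%s["joint_positions"][6]); return M
E
python3 - <<'E'
from h import *
M=st(); sd=viewer.grab_frame("side"); w=viewer.grab_frame("wrist"); np.savez("pics/w9.npz",sd=sd,im=w,M=M); print(go((.4541,.187,.1415),-64))
E
```

```text
t20.80 [0.4567 0.1899 0.1413] ang-63.9 Ftool [ 0.7  1.2 -9.9] Ttool [-0.67  0.18  0.06] w0.0187 j7 -1.73
tx 1 ty 3 tz -0 yaw 0.002
```

Call:
arm_command:
  plan:
    - {"tx": 0, "ty": 2, "tz": 0, "yaw": 0, "fingers": 0.5}
    - {"tx": 0, "ty": 2, "tz": 0, "yaw": 0, "fingers": 0.5}
    - {"tx": 0, "ty": 2, "tz": 0, "yaw": 0, "fingers": 0.5}
    - {"tx": 0, "ty": 2, "tz": 0, "yaw": 0, "fingers": 0.5}
    - {"tx": 0, "ty": 2, "tz": 0, "yaw": 0, "fingers": 0.5}

```text
clock: 21.32
ee_pos: [0.4537, 0.1885, 0.1401]
tool_rot: [0.0, 0.849, -0.529, -0.0]
contact_force: [-0.5, 0.5, 0.2]
grip_width: 0.0428
```

Call:
arm_command:
  plan:
    - {"tx": 0, "ty": 0, "tz": -20, "yaw": 0, "fingers": 0.5}
    - {"tx": 0, "ty": 0, "tz": -40, "yaw": 0, "fingers": 0.5}
    - {"tx": 0, "ty": 0, "tz": -70, "yaw": 0, "fingers": 0.5}
    - {"tx": 0, "ty": 0, "tz": -110, "yaw": 0, "fingers": 0.5}
    - {"tx": 0, "ty": 0, "tz": -110, "yaw": 0, "fingers": 0.5}

```text
clock: 21.73
ee_pos: [0.4562, 0.1903, 0.2566]
tool_rot: [-0.003, 0.849, -0.529, 0.003]
contact_force: [0.0, 0.8, 1.5]
grip_width: 0.0423
```

Call:
arm_command:
  plan:
    - {"tx": 0, "ty": 0, "tz": 0, "yaw": 0, "fingers": 0.5}
    - {"tx": 0, "ty": 0, "tz": 0, "yaw": 0, "fingers": 0.5}

```text
clock: 21.9
ee_pos: [0.4537, 0.1884, 0.2498]
tool_rot: [0.0, 0.849, -0.529, 0.0]
contact_force: [-0.6, 0.2, -0.9]
grip_width: 0.0428
```

```bash
cat >> h.py <<'E'
C0=np.array([.544,.2308])
def pad(deg): a=np.radians(deg); return np.array([C0[0]+.1*np.cos(a),C0[1]+.1*np.sin(a)])
def bot(C,p):  # outline polylines of an upright bottle at p
    t=np.linspace(0,2*np.pi,40); L=[]
    for z,rr in ((.04,.035),(.12,.035),(.18,.01)): L.append(proj(C,np.c_[p[0]+rr*np.cos(t),p[1]+rr*np.sin(t),0*t+z]))
    L.append(proj(C,np.c_[p[0]+.039*np.cos(t),p[1]+.039*np.sin(t),0*t+.04])); return L
def draw(im,C,ps):
    im=cv2.resize(im,None,fx=3,fy=3,interpolation=cv2.INTER_CUBIC)
    for p in ps:
        for l,c in zip(bot(C,p),((255,0,0),(0,200,0),(0,0,255),(255,0,255))): cv2.polylines(im,[np.round(l*3+1).astype(int)],True,c,1)
    return im
E
python3 - <<'E'
from h import *
M=st(); w=viewer.grab_frame("wrist"); sd=viewer.grab_frame("side"); np.savez("pics/w10.npz",im=w,M=M,sd=sd)
A=draw(w,cam("wrist",M),[pad(-154.05)])[300:700,500:1000]; S=draw(sd,cam("side"),[pad(-154.05),pad(-94.05)])[520:900,600:900]
out=np.zeros((400,800,3),np.uint8); out[:400,:500]=A; out[:380,500:]=S; save("w10",out)
path(((.51,.215,.25),-34),((.5445,.2305,.25),-4),((.5445,.2305,.138),-4))
E
```

```text
t21.90 [0.4537 0.1884 0.2498] ang-63.9 Ftool [-0.4  0.4  0.9] Ttool [ 0.02  0.04 -0.06] w0.0428 j7 -1.63
tx 1 ty -63 tz -1 yaw -0.522
tx 20 ty -32 tz 0 yaw -0.524
tx 0 ty 0 tz 112 yaw -0.000
```

View pics/w10.png

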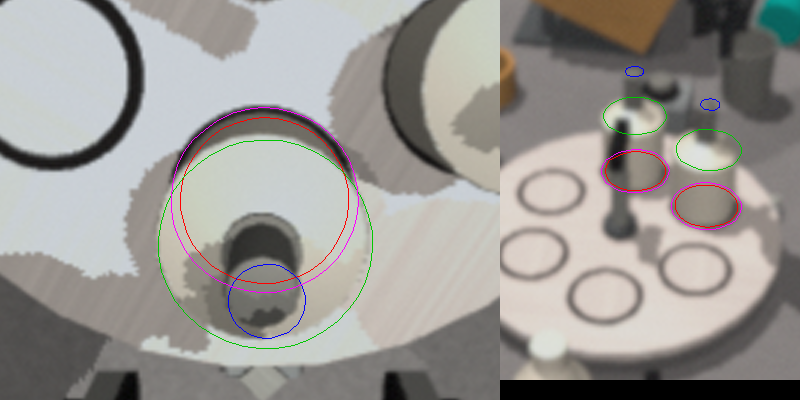

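Call:
arm_command:
  plan:
    - {"tx": 0, "ty": -13, "tz": 0, "yaw": -0.1, "fingers": 0.5}
    - {"tx": 0, "ty": -26, "tz": 0, "yaw": -0.21, "fingers": 0.5}
    - {"tx": 1, "ty": -39, "tz": -1, "yaw": -0.31, "fingers": 0.5}
    - {"tx": 1, "ty": -51, "tz": -1, "yaw": -0.42, "fingers": 0.5}
    - {"tx": 1, "ty": -63, "tz": -1, "yaw": -0.522, "fingers": 0.5}

```text
clock: 22.42
ee_pos: [0.5108, 0.2154, 0.2497]
tool_rot: [0.0, 0.957, -0.29, -0.001]
contact_force: [-0.6, 0.7, -0.0]
grip_width: 0.0426
```

Call:
arm_command:
  plan:
    - {"tx": 5, "ty": -8, "tz": 0, "yaw": -0.12, "fingers": 0.5}
    - {"tx": 10, "ty": -16, "tz": 0, "yaw": -0.24, "fingers": 0.5}
    - {"tx": 15, "ty": -24, "tz": 0, "yaw": -0.36, "fingers": 0.5}
    - {"tx": 18, "ty": -30, "tz": 0, "yaw": -0.47, "fingers": 0.5}
    - {"tx": 20, "ty": -32, "tz": 0, "yaw": -0.524, "fingers": 0.5}

```text
clock: 22.83
ee_pos: [0.5453, 0.231, 0.2494]
tool_rot: [-0.0, 1.0, -0.031, -0.001]
contact_force: [0.3, -1.0, -0.8]
grip_width: 0.0429
```

Call:
arm_command:
  plan:
    - {"tx": 0, "ty": 0, "tz": 0, "yaw": 0, "fingers": 0.5}
    - {"tx": 0, "ty": 0, "tz": 0, "yaw": 0, "fingers": 0.5}

```text
clock: 23.0
ee_pos: [0.5447, 0.2307, 0.2499]
tool_rot: [-0.0, 0.999, -0.035, -0.001]
contact_force: [0.8, -0.4, -0.8]
grip_width: 0.0428
```

```bash
python3 - <<'E'
from h import *
M=st(); print(go((.5445,.2305,.138),-4))
E
```

```text
t23.00 [0.5447 0.2307 0.2499] ang-4.0 Ftool [0.8 0.4 0.8] Ttool [ 0.04 -0.02 -0.03] w0.0428 j7 -0.80
tx 0 ty 0 tz 112 yaw -0.001
```

Down, grip, turn 60° CCW, release, rise.

Call:
arm_command:
  plan:
    - {"tx": 0, "ty": 0, "tz": 30, "yaw": 0, "fingers": 0.5}
    - {"tx": 0, "ty": 0, "tz": 60, "yaw": 0, "fingers": 0.5}
    - {"tx": 0, "ty": 0, "tz": 90, "yaw": 0, "fingers": 0.5}
    - {"tx": 0, "ty": 0, "tz": 108, "yaw": 0, "fingers": 0.5}
    - {"tx": 0, "ty": 0, "tz": 111, "yaw": 0, "fingers": 0.5}

```text
clock: 23.42
ee_pos: [0.543, 0.2292, 0.1362]
tool_rot: [0.001, 0.999, -0.036, -0.003]
contact_force: [0.2, -0.6, 0.8]
grip_width: 0.0428
```

Call:
arm_command:
  plan:
    - {"tx": 0, "ty": 0, "tz": 0, "yaw": 0, "fingers": 0.5}
    - {"tx": 0, "ty": 0, "tz": 0, "yaw": 0, "fingers": 1}
    - {"tx": 0, "ty": 0, "tz": 0, "yaw": 0, "fingers": 1}
    - {"tx": 0, "ty": 0, "tz": 0, "yaw": 0, "fingers": 1}
    - {"tx": 0, "ty": 0, "tz": 0, "yaw": 0, "fingers": 1}

```text
clock: 23.83
ee_pos: [0.545, 0.2314, 0.142]
tool_rot: [-0.0, 0.999, -0.035, 0.0]
contact_force: [-4.3, -1.3, 5.3]
grip_width: 0.0153
```

Call:
arm_command:
  plan:
    - {"tx": 0, "ty": 0, "tz": 0, "yaw": -0.03, "fingers": 1}
    - {"tx": 0, "ty": 0, "tz": 0, "yaw": -0.09, "fingers": 1}
    - {"tx": 0, "ty": 0, "tz": 0, "yaw": -0.17, "fingers": 1}
    - {"tx": 0, "ty": 0, "tz": 0, "yaw": -0.25, "fingers": 1}
    - {"tx": 0, "ty": 0, "tz": 0, "yaw": -0.33, "fingers": 1}

```text
clock: 24.25
ee_pos: [0.545, 0.2314, 0.142]
tool_rot: [-0.0, 0.991, 0.132, 0.0]
contact_force: [-6.1, -0.7, 5.6]
grip_width: 0.0153
```

Call:
arm_command:
  plan:
    - {"tx": 0, "ty": 0, "tz": 0, "yaw": -0.08, "fingers": 1}
    - {"tx": 0, "ty": 0, "tz": 0, "yaw": -0.16, "fingers": 1}
    - {"tx": 0, "ty": 0, "tz": 0, "yaw": -0.24, "fingers": 1}
    - {"tx": 0, "ty": 0, "tz": 0, "yaw": -0.32, "fingers": 1}
    - {"tx": 0, "ty": 0, "tz": 0, "yaw": -0.4, "fingers": 1}

```text
clock: 24.67
ee_pos: [0.545, 0.2314, 0.142]
tool_rot: [0.0, 0.945, 0.326, 0.0]
contact_force: [-6.0, -1.3, 6.0]
grip_width: 0.0153
```

Call:
arm_command:
  plan:
    - {"tx": 0, "ty": 0, "tz": 0, "yaw": -0.08, "fingers": 1}
    - {"tx": 0, "ty": 0, "tz": 0, "yaw": -0.16, "fingers": 1}
    - {"tx": 0, "ty": 0, "tz": 0, "yaw": -0.23, "fingers": 1}
    - {"tx": 0, "ty": 0, "tz": 0, "yaw": -0.29, "fingers": 1}
    - {"tx": 0, "ty": 0, "tz": 0, "yaw": -0.317, "fingers": 1}

```text
clock: 25.08
ee_pos: [0.5449, 0.2313, 0.142]
tool_rot: [0.0, 0.882, 0.471, 0.0]
contact_force: [-5.7, -2.4, 7.1]
grip_width: 0.0152
```

Call:
arm_command:
  plan:
    - {"tx": 0, "ty": 0, "tz": 0, "yaw": 0, "fingers": 1}
    - {"tx": 0, "ty": 0, "tz": 0, "yaw": 0, "fingers": 0.5}
    - {"tx": 0, "ty": 0, "tz": 0, "yaw": 0, "fingers": 0.5}
    - {"tx": 0, "ty": 0, "tz": 0, "yaw": 0, "fingers": 0.5}
    - {"tx": 0, "ty": 0, "tz": 0, "yaw": 0, "fingers": 0.5}

```text
clock: 25.5
ee_pos: [0.5456, 0.2307, 0.1405]
tool_rot: [0.0, 0.883, 0.469, 0.0]
contact_force: [-0.6, 0.1, -0.2]
grip_width: 0.0429
```

Call:
arm_command:
  plan:
    - {"tx": 0, "ty": 0, "tz": -30, "yaw": 0, "fingers": 0.5}
    - {"tx": 0, "ty": 0, "tz": -70, "yaw": 0, "fingers": 0.5}
    - {"tx": 0, "ty": 0, "tz": -110, "yaw": 0, "fingers": 0.5}
    - {"tx": 0, "ty": 0, "tz": -150, "yaw": 0, "fingers": 0.5}
    - {"tx": 0, "ty": 0, "tz": -172, "yaw": 0, "fingers": 0.5}

```text
clock: 25.92
ee_pos: [0.5457, 0.2318, 0.317]
tool_rot: [0.0, 0.883, 0.47, 0.002]
contact_force: [0.5, 0.1, 0.6]
grip_width: 0.0428
```

Call:
arm_command:
  plan:
    - {"tx": 0, "ty": 0, "tz": 0, "yaw": 0, "fingers": 0.5}
    - {"tx": 0, "ty": 0, "tz": 0, "yaw": 0, "fingers": 0.5}
    - {"tx": 0, "ty": 0, "tz": 0, "yaw": 0, "fingers": 0.5}

```text
clock: 26.17
ee_pos: [0.5451, 0.2304, 0.3114]
tool_rot: [0.0, 0.883, 0.47, -0.0]
contact_force: [-1.2, -0.1, -1.3]
grip_width: 0.0429
```

```bash
python3 - <<'E'
from h import *
M=st(); w=viewer.grab_frame("wrist"); sd=viewer.grab_frame("side"); np.savez("pics/w11.npz",im=w,M=M,sd=sd); W=cam("wrist",M)
# empty rings: dark annulus detection
g=cv2.cvtColor(w,cv2.COLOR_RGB2GRAY)
def score(off):
    n=0;t=np.linspace(0,2*np.pi,60)
    v=[]
    for k in range(6):
        p=pad(25.95+60*k+off); q=proj(W,np.c_[p[0]+.038*np.cos(t),p[1]+.038*np.sin(t),0*t+.04]).round().astype(int)
        ok=(q[:,0]>=0)&(q[:,0]<512)&(q[:,1]>=0)&(q[:,1]<230); v+=list(g[q[ok,1],q[ok,0]])
    return np.mean(v)
print([(o,round(score(o))) for o in np.arange(-10,11,2)])
path(((.50,.12,.31),24),((.48,.02,.31),-7),((.465,-.06,.31),-38),((.48,-.14,.31),-67),((.50,-.20,.31),-96),((.5965,-.2045,.24),-96))
E
```

```text
t26.17 [0.5451 0.2304 0.3114] ang56.0 Ftool [-0.8 -0.9  1.3] Ttool [-0.   -0.03  0.02] w0.0429 j7 0.20
[(np.int64(-10), 161), (np.int64(-8), 156), (np.int64(-6), 146), (np.int64(-4), 122), (np.int64(-2), 93), (np.int64(0), 86), (np.int64(2), 119), (np.int64(4), 145), (np.int64(6), 154), (np.int64(8), 159), (np.int64(10), 162)]
tx -117 ty 24 tz 1 yaw 0.559
tx -59 ty 83 tz 0 yaw 0.541
tx -5 ty 81 tz 0 yaw 0.541
tx 61 ty 54 tz 0 yaw 0.506
tx 63 ty 5 tz 0 yaw 0.506
tx -6 ty -96 tz 70 yaw -0.000
```

Call:
arm_command:
  plan:
    - {"tx": -24, "ty": 5, "tz": 0, "yaw": 0.11, "fingers": 0.55}
    - {"tx": -48, "ty": 10, "tz": 0, "yaw": 0.22, "fingers": 0.55}
    - {"tx": -71, "ty": 15, "tz": 0, "yaw": 0.33, "fingers": 0.55}
    - {"tx": -95, "ty": 20, "tz": 0, "yaw": 0.44, "fingers": 0.55}
    - {"tx": -117, "ty": 24, "tz": 1, "yaw": 0.559, "fingers": 0.55}

```text
clock: 26.68
ee_pos: [0.499, 0.1188, 0.3099]
tool_rot: [-0.0, 0.979, 0.205, -0.001]
contact_force: [-1.0, -0.6, -0.2]
grip_width: 0.0385
```

Call:
arm_command:
  plan:
    - {"tx": -12, "ty": 16, "tz": 0, "yaw": 0.11, "fingers": 0.55}
    - {"tx": -24, "ty": 33, "tz": 0, "yaw": 0.22, "fingers": 0.55}
    - {"tx": -36, "ty": 50, "tz": 0, "yaw": 0.33, "fingers": 0.55}
    - {"tx": -48, "ty": 67, "tz": 0, "yaw": 0.44, "fingers": 0.55}
    - {"tx": -59, "ty": 83, "tz": 0, "yaw": 0.541, "fingers": 0.55}

```text
clock: 27.1
ee_pos: [0.4788, 0.0189, 0.3102]
tool_rot: [0.0, 0.998, -0.064, -0.001]
contact_force: [0.1, -0.1, 0.4]
grip_width: 0.0384
```

Call:
arm_command:
  plan:
    - {"tx": -1, "ty": 16, "tz": 0, "yaw": 0.11, "fingers": 0.55}
    - {"tx": -2, "ty": 33, "tz": 0, "yaw": 0.22, "fingers": 0.55}
    - {"tx": -3, "ty": 50, "tz": 0, "yaw": 0.33, "fingers": 0.55}
    - {"tx": -4, "ty": 66, "tz": 0, "yaw": 0.44, "fingers": 0.55}
    - {"tx": -5, "ty": 81, "tz": 0, "yaw": 0.541, "fingers": 0.55}

```text
clock: 27.52
ee_pos: [0.464, -0.0605, 0.3101]
tool_rot: [0.0, 0.945, -0.328, -0.001]
contact_force: [-0.1, -0.9, 0.3]
grip_width: 0.0385
```

Call:
arm_command:
  plan:
    - {"tx": 12, "ty": 11, "tz": 0, "yaw": 0.1, "fingers": 0.55}
    - {"tx": 24, "ty": 22, "tz": 0, "yaw": 0.2, "fingers": 0.55}
    - {"tx": 37, "ty": 33, "tz": 0, "yaw": 0.3, "fingers": 0.55}
    - {"tx": 49, "ty": 44, "tz": 0, "yaw": 0.4, "fingers": 0.55}
    - {"tx": 61, "ty": 54, "tz": 0, "yaw": 0.506, "fingers": 0.55}

```text
clock: 27.93
ee_pos: [0.4791, -0.1405, 0.31]
tool_rot: [0.0, 0.832, -0.554, -0.001]
contact_force: [0.8, 0.5, -0.1]
grip_width: 0.0384
```

Call:
arm_command:
  plan:
    - {"tx": 13, "ty": 1, "tz": 0, "yaw": 0.11, "fingers": 0.55}
    - {"tx": 26, "ty": 2, "tz": 0, "yaw": 0.22, "fingers": 0.55}
    - {"tx": 39, "ty": 3, "tz": 0, "yaw": 0.33, "fingers": 0.55}
    - {"tx": 52, "ty": 4, "tz": 0, "yaw": 0.43, "fingers": 0.55}
    - {"tx": 63, "ty": 5, "tz": 0, "yaw": 0.506, "fingers": 0.55}

```text
clock: 28.35
ee_pos: [0.4993, -0.2004, 0.3097]
tool_rot: [-0.0, -0.667, 0.745, 0.001]
contact_force: [-0.4, -0.7, -0.0]
grip_width: 0.0385
```

Call:
arm_command:
  plan:
    - {"tx": -1, "ty": -24, "tz": 15, "yaw": 0, "fingers": 0.55}
    - {"tx": -3, "ty": -50, "tz": 35, "yaw": 0, "fingers": 0.55}
    - {"tx": -5, "ty": -75, "tz": 55, "yaw": 0, "fingers": 0.55}
    - {"tx": -6, "ty": -90, "tz": 66, "yaw": 0, "fingers": 0.55}
    - {"tx": -6, "ty": -96, "tz": 70, "yaw": 0, "fingers": 0.55}

```text
clock: 28.77
ee_pos: [0.596, -0.2027, 0.2368]
tool_rot: [-0.001, -0.67, 0.743, 0.003]
contact_force: [-0.9, 1.0, 0.1]
grip_width: 0.0384
```

Call:
arm_command:
  plan:
    - {"tx": 0, "ty": 0, "tz": 0, "yaw": 0, "fingers": 0.55}
    - {"tx": 0, "ty": 0, "tz": 0, "yaw": 0, "fingers": 0.55}
    - {"tx": 0, "ty": 0, "tz": 0, "yaw": 0, "fingers": 0.55}

```text
clock: 29.02
ee_pos: [0.5953, -0.2035, 0.242]
tool_rot: [-0.0, -0.669, 0.743, -0.0]
contact_force: [0.4, -0.6, 0.1]
grip_width: 0.0384
```

```bash
python3 - <<'E'
from h import *
M=st(); w=viewer.grab_frame("wrist"); np.savez("pics/w12.npz",im=w,M=M); W=cam("wrist",M)
print(go((.5966,-.2043,.1616),-96))
a=np.array([-.4203,.0442,.9063]); tip=np.array([.5895,-.2035,.196]); print(proj(W,[tip,tip-.044*a]).round(1))
# sample grey (neck is dark grey on white): row profiles across the neck at several predicted depths
g=cv2.cvtColor(w,cv2.COLOR_RGB2GRAY).astype(int)
for d in (.005,.02,.035):
    u=proj(W,tip-d*a)[0].round().astype(int); print(d,u,g[u[1],u[0]-50:u[0]+51:4])
u=proj(W,tip)[0].round().astype(int); print("col",u,g[u[1]-60:u[1]+60:3,u[0]])
E
```

```text
t29.02 [ 0.5953 -0.2035  0.242 ] ang-96.0 Ftool [ 0.5 -0.4 -0.1] Ttool [-0.03  0.    0.05] w0.0384 j7 -1.65
tx 0 ty -1 tz 81 yaw -0.000
[[254.3 217.6]
 [254.1 179.1]]
0.005 [254 213] [ 67  84  83 122 130 130 130 128  86  67 113 111 110 111 112  94 125 126
 127 130 132 130  86  79  55 118]
0.02 [254 199] [ 65 109 124 125 127 133 132 129  88  73  81  94  99  99  94  82 130 125
 134 131 127  85  81  57  54  54]
0.035 [254 186] [ 62  63 125 127  92 158 165 149 154  97  76  90  98  98  94  80 137 163
 159 156 140  84  78  54  54  56]
col [254 218] [170 151 153 185  73 115 103  98  99  99  98  98 101  99  98 101 100 113
 112 110 110 106 104 104  88 100  87  87  86  87  86 106 134 135 134 133
 135 131 130 129]
```

Call:
arm_command:
  plan:
    - {"tx": 0, "ty": -1, "tz": 28, "yaw": 0, "fingers": 0.55}
    - {"tx": 0, "ty": -1, "tz": 52, "yaw": 0, "fingers": 0.55}
    - {"tx": 0, "ty": -1, "tz": 70, "yaw": 0, "fingers": 0.55}
    - {"tx": 0, "ty": -1, "tz": 80, "yaw": 0, "fingers": 0.55}
    - {"tx": 0, "ty": -1, "tz": 80, "yaw": 0, "fingers": 0.55}

```text
clock: 29.48
ee_pos: [0.5954, -0.2039, 0.1599]
tool_rot: [-0.001, -0.669, 0.743, 0.001]
contact_force: [-0.3, 0.4, -0.1]
grip_width: 0.0382
```

Call:
arm_command:
  plan:
    - {"tx": 0, "ty": 0, "tz": 0, "yaw": 0, "fingers": 0.55}
    - {"tx": 0, "ty": 0, "tz": 0, "yaw": 0, "fingers": 0.55}

```text
clock: 29.65
ee_pos: [0.5975, -0.2037, 0.1629]
tool_rot: [0.0, -0.669, 0.743, -0.001]
contact_force: [0.5, -0.3, 0.8]
grip_width: 0.0385
```

Call:
arm_command:
  plan:
    - {"tx": 0, "ty": 0, "tz": 0, "yaw": 0, "fingers": 1}
    - {"tx": 0, "ty": 0, "tz": 0, "yaw": 0, "fingers": 1}
    - {"tx": 0, "ty": 0, "tz": 0, "yaw": 0, "fingers": 1}
    - {"tx": 0, "ty": 0, "tz": 0, "yaw": 0, "fingers": 1}
    - {"tx": 0, "ty": 0, "tz": 0, "yaw": 0, "fingers": 1}

```text
clock: 30.07
ee_pos: [0.5974, -0.2037, 0.1627]
tool_rot: [0.0, -0.669, 0.743, -0.001]
contact_force: [-2.4, 0.8, 6.1]
grip_width: 0.0183
```

```bash
python3 - <<'E'
from h import *
st()
path(((.513,-.195,.343),-96),((.46,-.05,.32),-96),((.43,.07,.31),-64),((.4046,.163,.303),-64))
E
```

```text
t30.07 [ 0.5974 -0.2037  0.1627] ang-96.0 Ftool [-0.5  2.5 -6.1] Ttool [-0.38  0.17  0.04] w0.0183 j7 -1.68
tx 0 ty 85 tz -180 yaw 0.000
tx -139 ty 68 tz 23 yaw -0.000
tx -116 ty 42 tz 10 yaw -0.559
tx -95 ty -18 tz 7 yaw -0.000
```

Call:
arm_command:
  plan:
    - {"tx": 0, "ty": 8, "tz": -18, "yaw": 0, "fingers": 1}
    - {"tx": 0, "ty": 17, "tz": -36, "yaw": 0, "fingers": 1}
    - {"tx": 0, "ty": 25, "tz": -54, "yaw": 0, "fingers": 1}
    - {"tx": 0, "ty": 34, "tz": -72, "yaw": 0, "fingers": 1}
    - {"tx": 0, "ty": 42, "tz": -90, "yaw": 0, "fingers": 1}

```text
clock: 30.48
ee_pos: [0.555, -0.1988, 0.2523]
tool_rot: [0.0, -0.669, 0.743, -0.0]
contact_force: [0.6, -1.6, -3.0]
grip_width: 0.0185
```

Call:
arm_command:
  plan:
    - {"tx": 0, "ty": 8, "tz": -18, "yaw": 0, "fingers": 1}
    - {"tx": 0, "ty": 17, "tz": -36, "yaw": 0, "fingers": 1}
    - {"tx": 0, "ty": 25, "tz": -54, "yaw": 0, "fingers": 1}
    - {"tx": 0, "ty": 34, "tz": -72, "yaw": 0, "fingers": 1}
    - {"tx": 0, "ty": 42, "tz": -90, "yaw": 0, "fingers": 1}

```text
clock: 30.9
ee_pos: [0.5126, -0.1943, 0.3422]
tool_rot: [-0.0, -0.67, 0.743, -0.0]
contact_force: [0.0, -0.1, -2.2]
grip_width: 0.0185
```

Call:
arm_command:
  plan:
    - {"tx": -26, "ty": 13, "tz": 4, "yaw": 0, "fingers": 1}
    - {"tx": -55, "ty": 27, "tz": 9, "yaw": 0, "fingers": 1}
    - {"tx": -84, "ty": 41, "tz": 14, "yaw": 0, "fingers": 1}
    - {"tx": -112, "ty": 55, "tz": 19, "yaw": 0, "fingers": 1}
    - {"tx": -139, "ty": 68, "tz": 23, "yaw": 0, "fingers": 1}

```text
clock: 31.32
ee_pos: [0.4592, -0.0475, 0.3178]
tool_rot: [-0.0, -0.67, 0.743, -0.0]
contact_force: [-0.1, 0.1, -2.5]
grip_width: 0.0185
```

Call:
arm_command:
  plan:
    - {"tx": -24, "ty": 8, "tz": 2, "yaw": -0.11, "fingers": 1}
    - {"tx": -48, "ty": 16, "tz": 4, "yaw": -0.22, "fingers": 1}
    - {"tx": -71, "ty": 25, "tz": 6, "yaw": -0.33, "fingers": 1}
    - {"tx": -94, "ty": 34, "tz": 8, "yaw": -0.44, "fingers": 1}
    - {"tx": -116, "ty": 42, "tz": 10, "yaw": -0.56, "fingers": 1}

```text
clock: 31.73
ee_pos: [0.4296, 0.072, 0.3082]
tool_rot: [0.0, 0.85, -0.526, 0.0]
contact_force: [0.1, 0.5, -2.3]
grip_width: 0.0188
```

Call:
arm_command:
  plan:
    - {"tx": -22, "ty": -4, "tz": 2, "yaw": 0, "fingers": 1}
    - {"tx": -44, "ty": -8, "tz": 4, "yaw": 0, "fingers": 1}
    - {"tx": -66, "ty": -12, "tz": 6, "yaw": 0, "fingers": 1}
    - {"tx": -86, "ty": -16, "tz": 7, "yaw": 0, "fingers": 1}
    - {"tx": -95, "ty": -18, "tz": 7, "yaw": 0, "fingers": 1}

```text
clock: 32.15
ee_pos: [0.4035, 0.1667, 0.3011]
tool_rot: [0.0, 0.85, -0.527, 0.0]
contact_force: [-1.1, -0.4, -2.3]
grip_width: 0.0183
```

Call:
arm_command:
  plan:
    - {"tx": 0, "ty": 0, "tz": 0, "yaw": 0, "fingers": 1}
    - {"tx": 0, "ty": 0, "tz": 0, "yaw": 0, "fingers": 1}
    - {"tx": 0, "ty": 0, "tz": 0, "yaw": 0, "fingers": 1}

```text
clock: 32.4
ee_pos: [0.4051, 0.1621, 0.3012]
tool_rot: [0.0, 0.848, -0.53, 0.0]
contact_force: [-0.0, 0.1, -2.3]
grip_width: 0.0185
```

```bash
python3 - <<'E'
from h import *
st(); path(((.4046,.163,.1500),-64))
E
```

```text
t32.40 [0.4051 0.1621 0.3012] ang-64.0 Ftool [-0.1 -0.   2.3] Ttool [-0.09  0.01 -0.03] w0.0185 j7 -1.34
tx -1 ty 0 tz 151 yaw 0.000
```

```bash
cat >> h.py <<'E'
def ncc(a,b,p):
    C=cam("side"); u=proj(C,[[p[0],p[1],.04],[p[0],p[1],.18]]).mean(0).astype(int); x,y=u
    t=a[y-22:y+30,x-16:x+16]; s=b[y-34:y+42,x-28:x+28]; m=cv2.matchTemplate(s,t,cv2.TM_CCOEFF_NORMED); k=cv2.minMaxLoc(m); return round(k[1],3),(k[3][0]-12,k[3][1]-12)
E
python3 - <<'E'
from h import *
sd=viewer.grab_frame("side"); np.save("pics/sd13.npy",sd)
a=np.load("pics/w10.npz")["sd"]; b=np.load("pics/w11.npz")["sd"]
print("-94: w10->now",ncc(a,sd,pad(-94)),"w10->w11",ncc(a,b,pad(-94)),"-34 w11->now",ncc(b,sd,pad(-34)))
E
```

```text
-94: w10->now (0.773, (0, 0)) w10->w11 (0.747, (0, 0)) -34 w11->now (0.995, (0, 0))
```

Call:
arm_command:
  plan:
    - {"tx": -1, "ty": 0, "tz": 35, "yaw": 0, "fingers": 1}
    - {"tx": -1, "ty": 0, "tz": 70, "yaw": 0, "fingers": 1}
    - {"tx": -1, "ty": 0, "tz": 105, "yaw": 0, "fingers": 1}
    - {"tx": -1, "ty": 0, "tz": 130, "yaw": 0, "fingers": 1}
    - {"tx": -1, "ty": 0, "tz": 142, "yaw": 0, "fingers": 1}

```text
clock: 32.87
ee_pos: [0.4029, 0.1626, 0.1558]
tool_rot: [0.001, 0.848, -0.53, -0.002]
contact_force: [-0.5, -1.5, -2.4]
grip_width: 0.0186
```

Call:
arm_command:
  plan:
    - {"tx": 0, "ty": 0, "tz": 4, "yaw": 0, "fingers": 1}
    - {"tx": 0, "ty": 0, "tz": 8, "yaw": 0, "fingers": 1}
    - {"tx": 0, "ty": 0, "tz": 10, "yaw": 0, "fingers": 1}
    - {"tx": 0, "ty": 0, "tz": 10, "yaw": 0, "fingers": 1}

```text
clock: 33.2
ee_pos: [0.4048, 0.1642, 0.1496]
tool_rot: [-0.0, 0.848, -0.529, 0.0]
contact_force: [0.1, 0.0, -2.9]
grip_width: 0.0186
```

Call:
arm_command:
  plan:
    - {"tx": 0, "ty": 0, "tz": 2, "yaw": 0, "fingers": 1}
    - {"tx": 0, "ty": 0, "tz": 2, "yaw": 0, "fingers": 1}

```text
clock: 33.37
ee_pos: [0.4053, 0.1645, 0.1483]
tool_rot: [-0.0, 0.848, -0.529, 0.001]
contact_force: [-1.1, -1.1, 4.4]
grip_width: 0.0189
```

Call:
arm_command:
  plan:
    - {"tx": 0, "ty": 0, "tz": 2, "yaw": 0, "fingers": 1}
    - {"tx": 0, "ty": 0, "tz": 2, "yaw": 0, "fingers": 1}

```text
clock: 33.53
ee_pos: [0.4062, 0.1649, 0.1478]
tool_rot: [-0.001, 0.848, -0.529, 0.002]
contact_force: [-5.9, -3.0, 25.6]
grip_width: 0.018
```

Call:
arm_command:
  plan:
    - {"tx": 0, "ty": -3, "tz": -1.5, "yaw": 0, "fingers": 1}
    - {"tx": 0, "ty": -6, "tz": -1.8, "yaw": 0, "fingers": 1}
    - {"tx": 0, "ty": -11, "tz": -2.2, "yaw": 0, "fingers": 1}
    - {"tx": 0, "ty": -16, "tz": -2.4, "yaw": 0, "fingers": 1}
    - {"tx": 0, "ty": -21, "tz": -2.4, "yaw": 0, "fingers": 1}

```text
clock: 33.95
ee_pos: [0.4242, 0.1737, 0.1489]
tool_rot: [-0.0, 0.848, -0.529, 0.001]
contact_force: [-3.3, -1.7, 11.0]
grip_width: 0.0182
```

Call:
arm_command:
  plan:
    - {"tx": 0, "ty": -5, "tz": 0, "yaw": 0, "fingers": 1}
    - {"tx": 0, "ty": -10, "tz": 0.5, "yaw": 0, "fingers": 1}
    - {"tx": 0, "ty": -15, "tz": 1, "yaw": 0, "fingers": 1}
    - {"tx": 0, "ty": -20, "tz": 2, "yaw": 0, "fingers": 1}
    - {"tx": 0, "ty": -24, "tz": 3, "yaw": 0, "fingers": 1}

```text
clock: 34.37
ee_pos: [0.4463, 0.1846, 0.1461]
tool_rot: [-0.001, 0.848, -0.529, 0.001]
contact_force: [-0.3, 1.0, 6.6]
grip_width: 0.0187
```

Call:
arm_command:
  plan:
    - {"tx": 0, "ty": -4, "tz": 0.7, "yaw": 0, "fingers": 1}
    - {"tx": 0, "ty": -7, "tz": 1.5, "yaw": 0, "fingers": 1}
    - {"tx": 0, "ty": -10, "tz": 2, "yaw": 0, "fingers": 1}
    - {"tx": 0, "ty": -11, "tz": 2.5, "yaw": 0, "fingers": 1}
    - {"tx": 0, "ty": -11, "tz": 2.5, "yaw": 0, "fingers": 1}

```text
clock: 34.78
ee_pos: [0.4559, 0.1895, 0.1434]
tool_rot: [-0.001, 0.848, -0.529, 0.001]
contact_force: [-1.1, -0.7, 7.2]
grip_width: 0.0184
```

```bash
python3 - <<'E'
from h import *
st();print(go((.4541,.187,.1415),-64))
E
```

```text
t34.78 [0.4559 0.1895 0.1434] ang-63.9 Ftool [ 0.2  1.3 -7.2] Ttool [-0.58 -0.02  0.03] w0.0184 j7 -1.82
tx 1 ty 3 tz 2 yaw 0.001
```

Call:
arm_command:
  plan:
    - {"tx": 0, "ty": 2, "tz": 0, "yaw": 0, "fingers": 0.5}
    - {"tx": 0, "ty": 2, "tz": 0, "yaw": 0, "fingers": 0.5}
    - {"tx": 0, "ty": 2, "tz": 0, "yaw": 0, "fingers": 0.5}
    - {"tx": 0, "ty": 2, "tz": 0, "yaw": 0, "fingers": 0.5}
    - {"tx": 0, "ty": 2, "tz": 0, "yaw": 0, "fingers": 0.5}

```text
clock: 35.2
ee_pos: [0.4529, 0.1881, 0.1421]
tool_rot: [-0.0, 0.848, -0.529, 0.0]
contact_force: [-0.1, 0.5, 0.1]
grip_width: 0.0424
```

Call:
arm_command:
  plan:
    - {"tx": 0, "ty": 0, "tz": -20, "yaw": 0, "fingers": 0.5}
    - {"tx": 0, "ty": 0, "tz": -40, "yaw": 0, "fingers": 0.5}
    - {"tx": 0, "ty": 0, "tz": -70, "yaw": 0, "fingers": 0.5}
    - {"tx": 0, "ty": 0, "tz": -109, "yaw": 0, "fingers": 0.5}
    - {"tx": 0, "ty": 0, "tz": -109, "yaw": 0, "fingers": 0.5}

```text
clock: 35.62
ee_pos: [0.455, 0.1902, 0.257]
tool_rot: [-0.003, 0.849, -0.529, 0.003]
contact_force: [1.0, 0.4, 0.5]
grip_width: 0.0429
```

Call:
arm_command:
  plan:
    - {"tx": 0, "ty": 0, "tz": 0, "yaw": 0, "fingers": 0.5}
    - {"tx": 0, "ty": 0, "tz": 0, "yaw": 0, "fingers": 0.5}
    - {"tx": 0, "ty": 0, "tz": 0, "yaw": 0, "fingers": 0.5}

```text
clock: 35.87
ee_pos: [0.4523, 0.1878, 0.25]
tool_rot: [0.001, 0.849, -0.529, -0.0]
contact_force: [-0.4, 0.0, -0.2]
grip_width: 0.0426
```

```bash
python3 - <<'E'
from h import *
M=st(); w=viewer.grab_frame("wrist"); sd=viewer.grab_frame("side"); np.savez("pics/w14.npz",im=w,M=M,sd=sd)
o=np.load("pics/w10.npz"); b=np.load("pics/w11.npz")["sd"]
u=proj(cam("wrist",o["M"]),[*pad(-154.05),.18])[0]; v=proj(cam("wrist",M),[*pad(-154.05),.18])[0]; print(u,v)
x,y=u.astype(int); t=o["im"][y-20:y+15,x-18:x+18]; s=w[y-45:y+40,x-43:x+43]; k=cv2.minMaxLoc(cv2.matchTemplate(s,t,cv2.TM_CCOEFF_NORMED)); print(k[1],k[3][0]-25,k[3][1]-25)
print("side load",ncc(o["sd"],sd,pad(-154)),"-94",ncc(b,sd,pad(-94)),"-34",ncc(b,sd,pad(-34)))
path(((.48,.20,.25),-34),((.51,.215,.25),-4),((.5445,.2305,.25),26),((.5445,.2305,.25),56),((.5445,.2305,.139),56))
E
```

```text
t35.87 [0.4523 0.1878 0.25  ] ang-63.9 Ftool [-0.2  0.3  0.2] Ttool [-0.06  0.02  0.  ] w0.0426 j7 -1.67
[255.10743291 200.08538578] [255.32774107 197.97414362]
0.9812029600143433 0 -3
side load (0.992, (0, 0)) -94 (0.982, (0, 0)) -34 (0.994, (0, 0))
tx 1 ty -30 tz -0 yaw -0.521
tx 16 ty -29 tz 0 yaw -0.524
tx 33 ty -18 tz 0 yaw -0.524
tx 0 ty 0 tz 0 yaw -0.524
tx 0 ty 0 tz 111 yaw -0.000
```

Call:
arm_command:
  plan:
    - {"tx": 0, "ty": -6, "tz": 0, "yaw": -0.1, "fingers": 0.5}
    - {"tx": 0, "ty": -12, "tz": 0, "yaw": -0.21, "fingers": 0.5}
    - {"tx": 1, "ty": -18, "tz": 0, "yaw": -0.32, "fingers": 0.5}
    - {"tx": 1, "ty": -24, "tz": 0, "yaw": -0.42, "fingers": 0.5}
    - {"tx": 1, "ty": -30, "tz": 0, "yaw": -0.521, "fingers": 0.5}

```text
clock: 36.38
ee_pos: [0.4801, 0.2005, 0.2501]
tool_rot: [0.0, 0.957, -0.29, -0.001]
contact_force: [-0.8, 0.2, -0.2]
grip_width: 0.0426
```

Call:
arm_command:
  plan:
    - {"tx": 3, "ty": -6, "tz": 0, "yaw": -0.1, "fingers": 0.5}
    - {"tx": 6, "ty": -12, "tz": 0, "yaw": -0.21, "fingers": 0.5}
    - {"tx": 9, "ty": -18, "tz": 0, "yaw": -0.32, "fingers": 0.5}
    - {"tx": 13, "ty": -24, "tz": 0, "yaw": -0.42, "fingers": 0.5}
    - {"tx": 16, "ty": -29, "tz": 0, "yaw": -0.524, "fingers": 0.5}

```text
clock: 36.8
ee_pos: [0.5097, 0.2156, 0.25]
tool_rot: [-0.0, 0.999, -0.032, -0.001]
contact_force: [-0.0, 0.3, -0.1]
grip_width: 0.0428
```

Call:
arm_command:
  plan:
    - {"tx": 7, "ty": -4, "tz": 0, "yaw": -0.1, "fingers": 0.5}
    - {"tx": 14, "ty": -8, "tz": 0, "yaw": -0.21, "fingers": 0.5}
    - {"tx": 21, "ty": -12, "tz": 0, "yaw": -0.32, "fingers": 0.5}
    - {"tx": 28, "ty": -16, "tz": 0, "yaw": -0.42, "fingers": 0.5}
    - {"tx": 33, "ty": -18, "tz": 0, "yaw": -0.524, "fingers": 0.5}

```text
clock: 37.22
ee_pos: [0.544, 0.2315, 0.2498]
tool_rot: [-0.0, 0.974, 0.228, -0.001]
contact_force: [0.0, 0.4, -0.1]
grip_width: 0.0428
```

Call:
arm_command:
  plan:
    - {"tx": 0, "ty": 0, "tz": 0, "yaw": -0.12, "fingers": 0.5}
    - {"tx": 0, "ty": 0, "tz": 0, "yaw": -0.24, "fingers": 0.5}
    - {"tx": 0, "ty": 0, "tz": 0, "yaw": -0.36, "fingers": 0.5}
    - {"tx": 0, "ty": 0, "tz": 0, "yaw": -0.47, "fingers": 0.5}
    - {"tx": 0, "ty": 0, "tz": 0, "yaw": -0.524, "fingers": 0.5}

```text
clock: 37.63
ee_pos: [0.5435, 0.2312, 0.2499]
tool_rot: [-0.0, 0.881, 0.473, -0.001]
contact_force: [0.5, 0.3, 0.2]
grip_width: 0.043
```

Call:
arm_command:
  plan:
    - {"tx": 0, "ty": 0, "tz": 0, "yaw": 0, "fingers": 0.5}
    - {"tx": 0, "ty": 0, "tz": 0, "yaw": 0, "fingers": 0.5}

```text
clock: 37.8
ee_pos: [0.5436, 0.2312, 0.2503]
tool_rot: [-0.0, 0.883, 0.469, -0.001]
contact_force: [-0.6, -1.5, 0.1]
grip_width: 0.0427
```

```bash
python3 - <<'E'
from h import *
M=st(); print(go((.5445,.2305,.139),56))
E
```

```text
t37.80 [0.5436 0.2312 0.2503] ang55.9 Ftool [-1.6  0.4 -0.1] Ttool [ 0.01 -0.03  0.03] w0.0427 j7 0.15
tx 0 ty 1 tz 111 yaw -0.001
```

Call:
arm_command:
  plan:
    - {"tx": 0, "ty": 1, "tz": 30, "yaw": 0, "fingers": 0.5}
    - {"tx": 0, "ty": 1, "tz": 60, "yaw": 0, "fingers": 0.5}
    - {"tx": 0, "ty": 1, "tz": 90, "yaw": 0, "fingers": 0.5}
    - {"tx": 0, "ty": 1, "tz": 108, "yaw": 0, "fingers": 0.5}
    - {"tx": 0, "ty": 1, "tz": 111, "yaw": 0, "fingers": 0.5}

```text
clock: 38.22
ee_pos: [0.5429, 0.2294, 0.1362]
tool_rot: [-0.0, 0.883, 0.469, -0.003]
contact_force: [-0.3, -0.6, 0.1]
grip_width: 0.0428
```

Call:
arm_command:
  plan:
    - {"tx": 0, "ty": 0, "tz": 0, "yaw": 0, "fingers": 0.5}
    - {"tx": 0, "ty": 0, "tz": 0, "yaw": 0, "fingers": 1}
    - {"tx": 0, "ty": 0, "tz": 0, "yaw": 0, "fingers": 1}
    - {"tx": 0, "ty": 0, "tz": 0, "yaw": 0, "fingers": 1}
    - {"tx": 0, "ty": 0, "tz": 0, "yaw": 0, "fingers": 1}

```text
clock: 38.63
ee_pos: [0.5452, 0.2311, 0.1419]
tool_rot: [0.0, 0.883, 0.47, 0.001]
contact_force: [-2.2, -0.7, 7.1]
grip_width: 0.0152
```

Call:
arm_command:
  plan:
    - {"tx": 0, "ty": 0, "tz": 0, "yaw": -0.03, "fingers": 1}
    - {"tx": 0, "ty": 0, "tz": 0, "yaw": -0.09, "fingers": 1}
    - {"tx": 0, "ty": 0, "tz": 0, "yaw": -0.17, "fingers": 1}
    - {"tx": 0, "ty": 0, "tz": 0, "yaw": -0.25, "fingers": 1}
    - {"tx": 0, "ty": 0, "tz": 0, "yaw": -0.33, "fingers": 1}

```text
clock: 39.05
ee_pos: [0.5451, 0.2312, 0.1419]
tool_rot: [0.0, 0.793, 0.61, 0.001]
contact_force: [-2.7, -0.6, 6.4]
grip_width: 0.015
```

Call:
arm_command:
  plan:
    - {"tx": 0, "ty": 0, "tz": 0, "yaw": -0.08, "fingers": 1}
    - {"tx": 0, "ty": 0, "tz": 0, "yaw": -0.16, "fingers": 1}
    - {"tx": 0, "ty": 0, "tz": 0, "yaw": -0.24, "fingers": 1}
    - {"tx": 0, "ty": 0, "tz": 0, "yaw": -0.32, "fingers": 1}
    - {"tx": 0, "ty": 0, "tz": 0, "yaw": -0.4, "fingers": 1}

```text
clock: 39.47
ee_pos: [0.5452, 0.2313, 0.1419]
tool_rot: [0.001, 0.656, 0.755, 0.001]
contact_force: [-1.9, -0.4, 5.9]
grip_width: 0.0151
```

Call:
arm_command:
  plan:
    - {"tx": 0, "ty": 0, "tz": 0, "yaw": -0.08, "fingers": 1}
    - {"tx": 0, "ty": 0, "tz": 0, "yaw": -0.16, "fingers": 1}
    - {"tx": 0, "ty": 0, "tz": 0, "yaw": -0.23, "fingers": 1}
    - {"tx": 0, "ty": 0, "tz": 0, "yaw": -0.29, "fingers": 1}
    - {"tx": 0, "ty": 0, "tz": 0, "yaw": -0.317, "fingers": 1}

```text
clock: 39.88
ee_pos: [0.5452, 0.2313, 0.1419]
tool_rot: [0.001, 0.528, 0.849, 0.001]
contact_force: [-1.7, -1.5, 6.0]
grip_width: 0.0153
```

Call:
arm_command:
  plan:
    - {"tx": 0, "ty": 0, "tz": 0, "yaw": 0, "fingers": 1}
    - {"tx": 0, "ty": 0, "tz": 0, "yaw": 0, "fingers": 0.5}
    - {"tx": 0, "ty": 0, "tz": 0, "yaw": 0, "fingers": 0.5}
    - {"tx": 0, "ty": 0, "tz": 0, "yaw": 0, "fingers": 0.5}
    - {"tx": 0, "ty": 0, "tz": 0, "yaw": 0, "fingers": 0.5}

```text
clock: 40.3
ee_pos: [0.5448, 0.2307, 0.1403]
tool_rot: [0.0, 0.53, 0.848, 0.0]
contact_force: [-0.4, -0.9, -0.1]
grip_width: 0.043
```

Call:
arm_command:
  plan:
    - {"tx": 0, "ty": 0, "tz": -30, "yaw": 0, "fingers": 0.5}
    - {"tx": 0, "ty": 0, "tz": -70, "yaw": 0, "fingers": 0.5}
    - {"tx": 0, "ty": 0, "tz": -110, "yaw": 0, "fingers": 0.5}
    - {"tx": 0, "ty": 0, "tz": -150, "yaw": 0, "fingers": 0.5}
    - {"tx": 0, "ty": 0, "tz": -172, "yaw": 0, "fingers": 0.5}

```text
clock: 40.72
ee_pos: [0.5449, 0.2318, 0.3169]
tool_rot: [0.001, 0.53, 0.848, 0.002]
contact_force: [0.6, 1.0, -0.2]
grip_width: 0.0427
```

Call:
arm_command:
  plan:
    - {"tx": 0, "ty": 0, "tz": 0, "yaw": 0, "fingers": 0.5}
    - {"tx": 0, "ty": 0, "tz": 0, "yaw": 0, "fingers": 0.5}
    - {"tx": 0, "ty": 0, "tz": 0, "yaw": 0, "fingers": 0.5}

```text
clock: 40.97
ee_pos: [0.5445, 0.2303, 0.3112]
tool_rot: [-0.0, 0.53, 0.848, -0.0]
contact_force: [-0.9, -0.7, -0.6]
grip_width: 0.0427
```

```bash
cat >> h.py <<'E'
def score(w,W,off,ks=range(6)):
    g=cv2.cvtColor(w,cv2.COLOR_RGB2GRAY); t=np.linspace(0,2*np.pi,60); v=[]
    for k in ks:
        p=pad(25.95+60*k+off); q=proj(W,np.c_[p[0]+.038*np.cos(t),p[1]+.038*np.sin(t),0*t+.04]).round().astype(int)
        ok=(q[:,0]>=0)&(q[:,0]<512)&(q[:,1]>=0)&(q[:,1]<230); v+=list(g[q[ok,1],q[ok,0]])
    return round(np.mean(v))
E
python3 - <<'E'
from h import *
M=st(); w=viewer.grab_frame("wrist"); sd=viewer.grab_frame("side"); W=cam("wrist",M); np.savez("pics/w15.npz",im=w,M=M,sd=sd)
o=np.load("pics/w14.npz")["sd"]
print([(int(a),score(w,W,a)) for a in range(-8,9,2)])
print("-94",ncc(o,sd,pad(-94)),"-34",ncc(o,sd,pad(-34)),"load",ncc(np.load("pics/w11.npz")["sd"],sd,pad(-154)))
path(((.49,.15,.31),85),((.45,.06,.31),54),((.45,0,.31),23))
E
```

```text
t40.97 [0.5445 0.2303 0.3112] ang116.0 Ftool [-0.2 -1.1  0.6] Ttool [ 0.01 -0.05 -0.  ] w0.0427 j7 1.24
[(-8, 159), (-6, 152), (-4, 131), (-2, 108), (0, 101), (2, 127), (4, 148), (6, 157), (8, 162)]
-94 (0.811, (0, 0)) -34 (0.759, (-1, -1)) load (0.974, (0, 0))
tx -48 ty -84 tz 1 yaw 0.541
tx -93 ty -32 tz 0 yaw 0.541
tx -49 ty 35 tz 0 yaw 0.541
```

```bash
python3 - <<'E'
from h import *
path(((.49,.15,.31),85),((.45,.06,.31),54),((.45,0,.31),23),((.46,-.06,.31),-8),((.47,-.12,.31),-39),((.49,-.20,.31),-68),((.52,-.28,.31),-96),((.5766,-.3708,.24),-96))
E
```

```text
tx -48 ty -84 tz 1 yaw 0.541
tx -93 ty -32 tz 0 yaw 0.541
tx -49 ty 35 tz 0 yaw 0.541
tx -14 ty 59 tz 0 yaw 0.541
tx 18 ty 58 tz 0 yaw 0.541
tx 66 ty 50 tz 0 yaw 0.506
tx 85 ty 2 tz 0 yaw 0.489
tx 84 ty -66 tz 70 yaw -0.000
```

Call:
arm_command:
  plan:
    - {"tx": -10, "ty": -17, "tz": 0, "yaw": 0.11, "fingers": 0.55}
    - {"tx": -20, "ty": -34, "tz": 0, "yaw": 0.22, "fingers": 0.55}
    - {"tx": -30, "ty": -51, "tz": 0, "yaw": 0.33, "fingers": 0.55}
    - {"tx": -40, "ty": -68, "tz": 0, "yaw": 0.44, "fingers": 0.55}
    - {"tx": -48, "ty": -84, "tz": 1, "yaw": 0.541, "fingers": 0.55}

```text
clock: 41.48
ee_pos: [0.4895, 0.1494, 0.3097]
tool_rot: [-0.001, 0.739, 0.673, -0.001]
contact_force: [-0.3, -0.9, 1.2]
grip_width: 0.0388
```

Call:
arm_command:
  plan:
    - {"tx": -19, "ty": -6, "tz": 0, "yaw": 0.11, "fingers": 0.55}
    - {"tx": -38, "ty": -13, "tz": 0, "yaw": 0.22, "fingers": 0.55}
    - {"tx": -57, "ty": -20, "tz": 0, "yaw": 0.33, "fingers": 0.55}
    - {"tx": -76, "ty": -26, "tz": 0, "yaw": 0.44, "fingers": 0.55}
    - {"tx": -93, "ty": -32, "tz": 0, "yaw": 0.541, "fingers": 0.55}

```text
clock: 41.9
ee_pos: [0.4493, 0.0593, 0.3102]
tool_rot: [-0.0, 0.892, 0.451, -0.001]
contact_force: [1.5, 0.1, -0.1]
grip_width: 0.0387
```

Call:
arm_command:
  plan:
    - {"tx": -10, "ty": 7, "tz": 0, "yaw": 0.11, "fingers": 0.55}
    - {"tx": -20, "ty": 14, "tz": 0, "yaw": 0.22, "fingers": 0.55}
    - {"tx": -30, "ty": 21, "tz": 0, "yaw": 0.33, "fingers": 0.55}
    - {"tx": -40, "ty": 28, "tz": 0, "yaw": 0.44, "fingers": 0.55}
    - {"tx": -49, "ty": 35, "tz": 0, "yaw": 0.541, "fingers": 0.55}

```text
clock: 42.32
ee_pos: [0.4491, -0.0004, 0.3101]
tool_rot: [-0.0, 0.98, 0.197, -0.001]
contact_force: [0.8, 0.0, 0.2]
grip_width: 0.0387
```

Call:
arm_command:
  plan:
    - {"tx": -3, "ty": 12, "tz": 0, "yaw": 0.11, "fingers": 0.55}
    - {"tx": -6, "ty": 24, "tz": 0, "yaw": 0.22, "fingers": 0.55}
    - {"tx": -9, "ty": 36, "tz": 0, "yaw": 0.33, "fingers": 0.55}
    - {"tx": -12, "ty": 48, "tz": 0, "yaw": 0.44, "fingers": 0.55}
    - {"tx": -14, "ty": 59, "tz": 0, "yaw": 0.541, "fingers": 0.55}

```text
clock: 42.73
ee_pos: [0.4594, -0.0602, 0.31]
tool_rot: [-0.0, 0.997, -0.073, -0.001]
contact_force: [-0.1, -0.8, -0.4]
grip_width: 0.0382
```

Call:
arm_command:
  plan:
    - {"tx": 4, "ty": 12, "tz": 0, "yaw": 0.11, "fingers": 0.55}
    - {"tx": 8, "ty": 24, "tz": 0, "yaw": 0.22, "fingers": 0.55}
    - {"tx": 12, "ty": 36, "tz": 0, "yaw": 0.33, "fingers": 0.55}
    - {"tx": 15, "ty": 48, "tz": 0, "yaw": 0.44, "fingers": 0.55}
    - {"tx": 18, "ty": 58, "tz": 0, "yaw": 0.541, "fingers": 0.55}

```text
clock: 43.15
ee_pos: [0.4692, -0.1202, 0.3099]
tool_rot: [-0.0, 0.942, -0.337, -0.001]
contact_force: [0.2, -0.5, 0.1]
grip_width: 0.0381
```

Call:
arm_command:
  plan:
    - {"tx": 13, "ty": 10, "tz": 0, "yaw": 0.1, "fingers": 0.55}
    - {"tx": 26, "ty": 20, "tz": 0, "yaw": 0.2, "fingers": 0.55}
    - {"tx": 40, "ty": 30, "tz": 0, "yaw": 0.3, "fingers": 0.55}
    - {"tx": 53, "ty": 40, "tz": 0, "yaw": 0.4, "fingers": 0.55}
    - {"tx": 66, "ty": 50, "tz": 0, "yaw": 0.506, "fingers": 0.55}

```text
clock: 43.57
ee_pos: [0.4892, -0.2004, 0.3097]
tool_rot: [-0.0, 0.828, -0.561, -0.001]
contact_force: [-1.3, 0.4, -0.2]
grip_width: 0.0383
```

Call:
arm_command:
  plan:
    - {"tx": 17, "ty": 0, "tz": 0, "yaw": 0.1, "fingers": 0.55}
    - {"tx": 34, "ty": 1, "tz": 0, "yaw": 0.2, "fingers": 0.55}
    - {"tx": 51, "ty": 1, "tz": 0, "yaw": 0.3, "fingers": 0.55}
    - {"tx": 68, "ty": 2, "tz": 0, "yaw": 0.4, "fingers": 0.55}
    - {"tx": 85, "ty": 2, "tz": 0, "yaw": 0.489, "fingers": 0.55}

```text
clock: 43.98
ee_pos: [0.5194, -0.2799, 0.3094]
tool_rot: [-0.0, -0.667, 0.745, 0.001]
contact_force: [0.4, -0.7, -1.5]
grip_width: 0.038
```

Call:
arm_command:
  plan:
    - {"tx": 20, "ty": -16, "tz": 15, "yaw": 0, "fingers": 0.55}
    - {"tx": 42, "ty": -33, "tz": 33, "yaw": 0, "fingers": 0.55}
    - {"tx": 64, "ty": -50, "tz": 52, "yaw": 0, "fingers": 0.55}
    - {"tx": 80, "ty": -62, "tz": 66, "yaw": 0, "fingers": 0.55}
    - {"tx": 84, "ty": -66, "tz": 70, "yaw": 0, "fingers": 0.55}

```text
clock: 44.4
ee_pos: [0.5753, -0.3724, 0.2353]
tool_rot: [-0.001, -0.668, 0.744, 0.003]
contact_force: [-0.3, -0.1, -1.4]
grip_width: 0.0382
```

Call:
arm_command:
  plan:
    - {"tx": 0, "ty": 0, "tz": 0, "yaw": 0, "fingers": 0.55}
    - {"tx": 0, "ty": 0, "tz": 0, "yaw": 0, "fingers": 0.55}
    - {"tx": 0, "ty": 0, "tz": 0, "yaw": 0, "fingers": 0.55}

```text
clock: 44.65
ee_pos: [0.5768, -0.3681, 0.2419]
tool_rot: [0.0, -0.67, 0.743, -0.0]
contact_force: [0.6, -0.1, 0.3]
grip_width: 0.0386
```

```bash
python3 - <<'E'
from h import *
M=st(); w=viewer.grab_frame("wrist"); sd=viewer.grab_frame("side"); np.savez("pics/w16.npz",im=w,M=M,sd=sd); W=cam("wrist",M)
print(go((.5766,-.3708,.1610),-96))
a=np.array([-.4203,.0442,.9063]); tip=np.array([.5695,-.370,.1955]); print(proj(W,[tip,tip-.044*a]).round(1))
g=cv2.cvtColor(w,cv2.COLOR_RGB2GRAY).astype(int)
for d in (.005,.02,.035):
    u=proj(W,tip-d*a)[0].round().astype(int); print(d,u,g[u[1],u[0]-50:u[0]+51:4])
u=proj(W,tip)[0].round().astype(int); print("col",u,g[u[1]-60:u[1]+60:3,u[0]])
# compare with bL picture
o=np.load("pics/w12.npz"); t=o["im"][165:232,225:280]; s=w[130:270,170:340]; k=cv2.minMaxLoc(cv2.matchTemplate(s,t,cv2.TM_CCOEFF_NORMED)); print(k[1],k[3][0]+170-225,k[3][1]+130-165, "M12",o["M"][:3,3])
b=np.load("pics/w15.npz")["sd"]; print("plate",[ncc(b,sd,pad(q)) for q in (-94,-34,26)])
E
```

```text
t44.65 [ 0.5768 -0.3681  0.2419] ang-95.9 Ftool [ 0.1 -0.6 -0.3] Ttool [-0.   -0.03  0.04] w0.0386 j7 -1.43
tx 2 ty 0 tz 81 yaw 0.002
[[257.3 219.1]
 [256.7 180.5]]
0.005 [257 214] [ 69  61 128 135 133 130 128 126  86  79 100 110 110 110 110 112  84 128
 126 128 126 118  82  80  73  54]
0.02 [257 200] [ 61  62 118 117 118 128 129 132  91  89  73  88  95  99  95  85  99 122
 130 129 110  80  79  80  55  55]
0.035 [257 188] [ 65  63  71 126 122  99 156 139 143 113  67  86  94  98  97  86 120 155
 154 150 110  81  81  68  54  53]
col [257 219] [166 149 157 178  76 105 102  95  98  97  97  97  97  99  98  97  99 114
 110 110 107 106 104 110  87 101  87  88  91  94 128 123 126 124 128 126
 129 132 125 128]
0.9532477855682373 4 1 M12 [ 0.59531779 -0.20351914  0.24201958]
plate [(0.99, (0, 0)), (0.998, (0, 0)), (0.999, (0, 0))]
```

Call:
arm_command:
  plan:
    - {"tx": 2, "ty": 0, "tz": 28, "yaw": 0, "fingers": 0.55}
    - {"tx": 2, "ty": 0, "tz": 52, "yaw": 0, "fingers": 0.55}
    - {"tx": 2, "ty": 0, "tz": 70, "yaw": 0, "fingers": 0.55}
    - {"tx": 2, "ty": 0, "tz": 80, "yaw": 0, "fingers": 0.55}
    - {"tx": 2, "ty": 0, "tz": 80, "yaw": 0, "fingers": 0.55}

```text
clock: 45.17
ee_pos: [0.5753, -0.3709, 0.1595]
tool_rot: [-0.001, -0.669, 0.743, 0.001]
contact_force: [-0.3, 0.3, 0.6]
grip_width: 0.0386
```

Call:
arm_command:
  plan:
    - {"tx": 0, "ty": 0, "tz": 0, "yaw": 0, "fingers": 0.55}
    - {"tx": 0, "ty": 0, "tz": 0, "yaw": 0, "fingers": 0.55}

```text
clock: 45.33
ee_pos: [0.5772, -0.3715, 0.1629]
tool_rot: [0.0, -0.669, 0.743, -0.001]
contact_force: [0.4, 0.5, -0.0]
grip_width: 0.0384
```

Call:
arm_command:
  plan:
    - {"tx": 0, "ty": 0, "tz": 0, "yaw": 0, "fingers": 1}
    - {"tx": 0, "ty": 0, "tz": 0, "yaw": 0, "fingers": 1}
    - {"tx": 0, "ty": 0, "tz": 0, "yaw": 0, "fingers": 1}
    - {"tx": 0, "ty": 0, "tz": 0, "yaw": 0, "fingers": 1}
    - {"tx": 0, "ty": 0, "tz": 0, "yaw": 0, "fingers": 1}

```text
clock: 45.75
ee_pos: [0.577, -0.3715, 0.1626]
tool_rot: [0.0, -0.669, 0.743, -0.001]
contact_force: [-2.4, 1.2, 5.9]
grip_width: 0.0186
```

Call:
arm_command:
  plan:
    - {"tx": 0, "ty": 8, "tz": -18, "yaw": 0, "fingers": 1}
    - {"tx": 0, "ty": 17, "tz": -36, "yaw": 0, "fingers": 1}
    - {"tx": 0, "ty": 25, "tz": -54, "yaw": 0, "fingers": 1}
    - {"tx": 0, "ty": 34, "tz": -72, "yaw": 0, "fingers": 1}
    - {"tx": 0, "ty": 42, "tz": -90, "yaw": 0, "fingers": 1}

```text
clock: 46.17
ee_pos: [0.5347, -0.3668, 0.2521]
tool_rot: [0.0, -0.669, 0.743, -0.0]
contact_force: [1.6, -1.8, -3.0]
grip_width: 0.0183
```

Call:
arm_command:
  plan:
    - {"tx": 0, "ty": 8, "tz": -18, "yaw": 0, "fingers": 1}
    - {"tx": 0, "ty": 17, "tz": -36, "yaw": 0, "fingers": 1}
    - {"tx": 0, "ty": 25, "tz": -54, "yaw": 0, "fingers": 1}
    - {"tx": 0, "ty": 34, "tz": -72, "yaw": 0, "fingers": 1}
    - {"tx": 0, "ty": 42, "tz": -90, "yaw": 0, "fingers": 1}

```text
clock: 46.58
ee_pos: [0.4923, -0.3624, 0.342]
tool_rot: [-0.0, -0.669, 0.743, 0.0]
contact_force: [0.7, 0.4, -2.3]
grip_width: 0.0184
```

```bash
python3 - <<'E'
from h import *
st()
path(((.47,-.21,.345),-96),((.45,-.06,.32),-96),((.43,.07,.31),-64),((.4046,.163,.303),-64))
E
```

```text
t46.58 [ 0.4923 -0.3624  0.342 ] ang-96.0 Ftool [-0.5 -0.6  2.3] Ttool [-0.05 -0.02  0.02] w0.0184 j7 -1.31
tx -149 ty 38 tz -3 yaw 0.001
tx -147 ty 36 tz 25 yaw -0.000
tx -127 ty 33 tz 10 yaw -0.559
tx -95 ty -18 tz 7 yaw -0.000
```

Call:
arm_command:
  plan:
    - {"tx": -28, "ty": 7, "tz": -1, "yaw": 0, "fingers": 1}
    - {"tx": -60, "ty": 15, "tz": -2, "yaw": 0, "fingers": 1}
    - {"tx": -92, "ty": 23, "tz": -3, "yaw": 0, "fingers": 1}
    - {"tx": -122, "ty": 31, "tz": -3, "yaw": 0, "fingers": 1}
    - {"tx": -149, "ty": 38, "tz": -3, "yaw": 0, "fingers": 1}

```text
clock: 47.0
ee_pos: [0.4703, -0.2081, 0.3441]
tool_rot: [-0.0, -0.67, 0.743, -0.0]
contact_force: [0.9, 0.0, -1.5]
grip_width: 0.0184
```

Call:
arm_command:
  plan:
    - {"tx": -29, "ty": 7, "tz": 5, "yaw": 0, "fingers": 1}
    - {"tx": -59, "ty": 14, "tz": 10, "yaw": 0, "fingers": 1}
    - {"tx": -89, "ty": 21, "tz": 15, "yaw": 0, "fingers": 1}
    - {"tx": -119, "ty": 29, "tz": 20, "yaw": 0, "fingers": 1}
    - {"tx": -147, "ty": 36, "tz": 25, "yaw": 0, "fingers": 1}

```text
clock: 47.42
ee_pos: [0.4496, -0.0584, 0.3187]
tool_rot: [-0.0, -0.67, 0.743, -0.0]
contact_force: [0.7, 0.3, -1.8]
grip_width: 0.0186
```

Call:
arm_command:
  plan:
    - {"tx": -26, "ty": 6, "tz": 2, "yaw": -0.11, "fingers": 1}
    - {"tx": -52, "ty": 13, "tz": 4, "yaw": -0.22, "fingers": 1}
    - {"tx": -78, "ty": 20, "tz": 6, "yaw": -0.33, "fingers": 1}
    - {"tx": -103, "ty": 27, "tz": 8, "yaw": -0.44, "fingers": 1}
    - {"tx": -127, "ty": 33, "tz": 10, "yaw": -0.56, "fingers": 1}

```text
clock: 47.83
ee_pos: [0.4298, 0.071, 0.3089]
tool_rot: [0.001, 0.85, -0.526, 0.0]
contact_force: [0.8, -0.1, -2.4]
grip_width: 0.0186
```

Call:
arm_command:
  plan:
    - {"tx": -22, "ty": -4, "tz": 2, "yaw": 0, "fingers": 1}
    - {"tx": -44, "ty": -8, "tz": 4, "yaw": 0, "fingers": 1}
    - {"tx": -66, "ty": -12, "tz": 6, "yaw": 0, "fingers": 1}
    - {"tx": -86, "ty": -16, "tz": 7, "yaw": 0, "fingers": 1}
    - {"tx": -95, "ty": -18, "tz": 7, "yaw": 0, "fingers": 1}

```text
clock: 48.25
ee_pos: [0.4036, 0.1655, 0.3018]
tool_rot: [0.001, 0.85, -0.527, 0.0]
contact_force: [1.2, 0.6, -2.2]
grip_width: 0.0184
```

Call:
arm_command:
  plan:
    - {"tx": 0, "ty": 0, "tz": 0, "yaw": 0, "fingers": 1}
    - {"tx": 0, "ty": 0, "tz": 0, "yaw": 0, "fingers": 1}
    - {"tx": 0, "ty": 0, "tz": 0, "yaw": 0, "fingers": 1}

```text
clock: 48.5
ee_pos: [0.4052, 0.1609, 0.3021]
tool_rot: [0.0, 0.848, -0.53, 0.0]
contact_force: [-0.0, 0.1, -2.1]
grip_width: 0.0186
```

```bash
python3 - <<'E'
from h import *
st(); path(((.4046,.163,.1500),-64))
sd=viewer.grab_frame("side");b=np.load("pics/w15.npz")["sd"]; print("plate",[ncc(b,sd,pad(q)) for q in (-94,-34,26)])
E
```

```text
t48.50 [0.4052 0.1609 0.3021] ang-64.0 Ftool [-0.1 -0.1  2.1] Ttool [-0.03 -0.01 -0.04] w0.0186 j7 -1.28
tx -2 ty -0 tz 152 yaw 0.000
plate [(0.991, (0, 0)), (0.998, (0, 0)), (0.999, (0, 0))]
```

Call:
arm_command:
  plan:
    - {"tx": -2, "ty": 0, "tz": 35, "yaw": 0, "fingers": 1}
    - {"tx": -2, "ty": 0, "tz": 70, "yaw": 0, "fingers": 1}
    - {"tx": -2, "ty": 0, "tz": 105, "yaw": 0, "fingers": 1}
    - {"tx": -2, "ty": 0, "tz": 130, "yaw": 0, "fingers": 1}
    - {"tx": -2, "ty": 0, "tz": 142, "yaw": 0, "fingers": 1}

```text
clock: 48.97
ee_pos: [0.4025, 0.1625, 0.1565]
tool_rot: [0.001, 0.848, -0.53, -0.002]
contact_force: [-1.0, -1.5, -2.5]
grip_width: 0.0186
```

Call:
arm_command:
  plan:
    - {"tx": 0, "ty": 0, "tz": 4, "yaw": 0, "fingers": 1}
    - {"tx": 0, "ty": 0, "tz": 8, "yaw": 0, "fingers": 1}
    - {"tx": 0, "ty": 0, "tz": 10, "yaw": 0, "fingers": 1}
    - {"tx": 0, "ty": 0, "tz": 10, "yaw": 0, "fingers": 1}

```text
clock: 49.3
ee_pos: [0.4045, 0.1639, 0.1505]
tool_rot: [-0.0, 0.848, -0.529, 0.0]
contact_force: [-0.1, 0.2, -1.8]
grip_width: 0.0185
```

Call:
arm_command:
  plan:
    - {"tx": 0, "ty": 0, "tz": 1.5, "yaw": 0, "fingers": 1}
    - {"tx": 0, "ty": 0, "tz": 1.5, "yaw": 0, "fingers": 1}

```text
clock: 49.47
ee_pos: [0.4045, 0.164, 0.1491]
tool_rot: [-0.0, 0.848, -0.529, 0.001]
contact_force: [1.1, -0.4, -2.2]
grip_width: 0.0189
```

Call:
arm_command:
  plan:
    - {"tx": 0, "ty": 0, "tz": 1.2, "yaw": 0, "fingers": 1}
    - {"tx": 0, "ty": 0, "tz": 1.2, "yaw": 0, "fingers": 1}

```text
clock: 49.63
ee_pos: [0.4047, 0.1642, 0.1482]
tool_rot: [-0.0, 0.848, -0.529, 0.001]
contact_force: [-1.4, -1.5, 6.5]
grip_width: 0.0183
```

Call:
arm_command:
  plan:
    - {"tx": 0, "ty": -4, "tz": 0, "yaw": 0, "fingers": 1}
    - {"tx": 0, "ty": -8, "tz": -0.5, "yaw": 0, "fingers": 1}
    - {"tx": 0, "ty": -12, "tz": -1, "yaw": 0, "fingers": 1}
    - {"tx": 0, "ty": -17, "tz": -1, "yaw": 0, "fingers": 1}
    - {"tx": 0, "ty": -22, "tz": -1, "yaw": 0, "fingers": 1}

```text
clock: 50.05
ee_pos: [0.4242, 0.1737, 0.149]
tool_rot: [0.0, 0.848, -0.529, 0.0]
contact_force: [-4.5, -2.4, 10.9]
grip_width: 0.0184
```

Call:
arm_command:
  plan:
    - {"tx": 0, "ty": -5, "tz": 0, "yaw": 0, "fingers": 1}
    - {"tx": 0, "ty": -10, "tz": 0.5, "yaw": 0, "fingers": 1}
    - {"tx": 0, "ty": -15, "tz": 1, "yaw": 0, "fingers": 1}
    - {"tx": 0, "ty": -20, "tz": 2, "yaw": 0, "fingers": 1}
    - {"tx": 0, "ty": -24, "tz": 3, "yaw": 0, "fingers": 1}

```text
clock: 50.47
ee_pos: [0.4468, 0.1851, 0.1468]
tool_rot: [-0.001, 0.848, -0.529, 0.001]
contact_force: [-0.7, 1.1, 12.3]
grip_width: 0.0187
```

Call:
arm_command:
  plan:
    - {"tx": 0, "ty": -4, "tz": 0.7, "yaw": 0, "fingers": 1}
    - {"tx": 0, "ty": -7, "tz": 1.5, "yaw": 0, "fingers": 1}
    - {"tx": 0, "ty": -10, "tz": 2, "yaw": 0, "fingers": 1}
    - {"tx": 0, "ty": -11, "tz": 2.8, "yaw": 0, "fingers": 1}
    - {"tx": 0, "ty": -11, "tz": 2.8, "yaw": 0, "fingers": 1}

```text
clock: 50.88
ee_pos: [0.4569, 0.1901, 0.1441]
tool_rot: [-0.001, 0.848, -0.529, 0.001]
contact_force: [1.1, -0.1, 11.7]
grip_width: 0.0188
```

```bash
python3 - <<'E'
from h import *
st();print(go((.4541,.187,.1425),-64))
E
```

```text
t50.88 [0.4569 0.1901 0.1441] ang-63.9 Ftool [  0.5  -0.9 -11.7] Ttool [-0.45  0.16 -0.01] w0.0188 j7 -1.83
tx 2 ty 4 tz 2 yaw 0.002
```

Call:
arm_command:
  plan:
    - {"tx": 0, "ty": 2, "tz": 0, "yaw": 0, "fingers": 0.5}
    - {"tx": 0, "ty": 2, "tz": 0, "yaw": 0, "fingers": 0.5}
    - {"tx": 0, "ty": 2, "tz": 0, "yaw": 0, "fingers": 0.5}
    - {"tx": 0, "ty": 2, "tz": 0, "yaw": 0, "fingers": 0.5}
    - {"tx": 0, "ty": 2, "tz": 0, "yaw": 0, "fingers": 0.5}

```text
clock: 51.3
ee_pos: [0.4533, 0.1883, 0.1425]
tool_rot: [0.0, 0.849, -0.529, -0.0]
contact_force: [1.2, 0.3, -0.1]
grip_width: 0.0429
```

Call:
arm_command:
  plan:
    - {"tx": 0, "ty": 0, "tz": -20, "yaw": 0, "fingers": 0.5}
    - {"tx": 0, "ty": 0, "tz": -40, "yaw": 0, "fingers": 0.5}
    - {"tx": 0, "ty": 0, "tz": -70, "yaw": 0, "fingers": 0.5}
    - {"tx": 0, "ty": 0, "tz": -109, "yaw": 0, "fingers": 0.5}
    - {"tx": 0, "ty": 0, "tz": -109, "yaw": 0, "fingers": 0.5}

```text
clock: 51.72
ee_pos: [0.4556, 0.1903, 0.2575]
tool_rot: [-0.003, 0.849, -0.529, 0.003]
contact_force: [0.5, 1.0, 0.5]
grip_width: 0.0428
```

Call:
arm_command:
  plan:
    - {"tx": 0, "ty": 0, "tz": 0, "yaw": 0, "fingers": 0.5}
    - {"tx": 0, "ty": 0, "tz": 0, "yaw": 0, "fingers": 0.5}
    - {"tx": 0, "ty": 0, "tz": 0, "yaw": 0, "fingers": 0.5}

```text
clock: 51.97
ee_pos: [0.4528, 0.188, 0.2505]
tool_rot: [0.001, 0.849, -0.529, -0.001]
contact_force: [-1.2, 0.3, -0.2]
grip_width: 0.0426
```

```bash
python3 - <<'E'
from h import *
M=st(); w=viewer.grab_frame("wrist"); sd=viewer.grab_frame("side"); np.savez("pics/w17.npz",im=w,M=M,sd=sd)
o=np.load("pics/w10.npz"); b=np.load("pics/w15.npz")["sd"]
u=proj(cam("wrist",o["M"]),[*pad(-154.05),.18])[0]; v=proj(cam("wrist",M),[*pad(-154.05),.18])[0]; print(u,v)
x,y=u.astype(int); t=o["im"][y-20:y+15,x-18:x+18]; s=w[y-45:y+40,x-43:x+43]; k=cv2.minMaxLoc(cv2.matchTemplate(s,t,cv2.TM_CCOEFF_NORMED)); print(k[1],k[3][0]-25,k[3][1]-25)
print("side load",ncc(o["sd"],sd,pad(-154)),"others",[ncc(b,sd,pad(q)) for q in (-94,-34,26)])
path(((.5445,.2305,.25),-64),((.5445,.2305,.139),-64))
E
```

```text
t51.97 [0.4528 0.188  0.2505] ang-63.9 Ftool [-0.8  0.9  0.2] Ttool [-0.01  0.05  0.02] w0.0426 j7 -1.67
[255.10745207 200.08536622] [255.20360884 198.51644678]
0.934081494808197 -1 -7
side load (0.957, (0, 0)) others [(0.984, (0, 0)), (0.998, (0, 0)), (0.999, (0, 0))]
tx 2 ty -101 tz 0 yaw 0.002
tx 0 ty 0 tz 111 yaw -0.000
```

Call:
arm_command:
  plan:
    - {"tx": 0, "ty": -35, "tz": 0, "yaw": 0, "fingers": 0.5}
    - {"tx": 1, "ty": -70, "tz": 0, "yaw": 0, "fingers": 0.5}
    - {"tx": 2, "ty": -95, "tz": 0, "yaw": 0, "fingers": 0.5}
    - {"tx": 2, "ty": -101, "tz": 0, "yaw": 0, "fingers": 0.5}
    - {"tx": 2, "ty": -101, "tz": 0, "yaw": 0, "fingers": 0.5}

```text
clock: 52.48
ee_pos: [0.5452, 0.232, 0.2498]
tool_rot: [0.0, 0.849, -0.529, -0.002]
contact_force: [0.0, -0.4, -1.2]
grip_width: 0.0427
```

Call:
arm_command:
  plan:
    - {"tx": 0, "ty": 0, "tz": 30, "yaw": 0, "fingers": 0.5}
    - {"tx": 0, "ty": 0, "tz": 60, "yaw": 0, "fingers": 0.5}
    - {"tx": 0, "ty": 0, "tz": 90, "yaw": 0, "fingers": 0.5}
    - {"tx": 0, "ty": 0, "tz": 108, "yaw": 0, "fingers": 0.5}
    - {"tx": 0, "ty": 0, "tz": 111, "yaw": 0, "fingers": 0.5}

```text
clock: 52.9
ee_pos: [0.5422, 0.2293, 0.137]
tool_rot: [0.002, 0.849, -0.529, -0.001]
contact_force: [-0.3, 0.3, 0.1]
grip_width: 0.0431
```

Call:
arm_command:
  plan:
    - {"tx": 0, "ty": 0, "tz": 0, "yaw": 0, "fingers": 0.5}
    - {"tx": 0, "ty": 0, "tz": 0, "yaw": 0, "fingers": 1}
    - {"tx": 0, "ty": 0, "tz": 0, "yaw": 0, "fingers": 1}
    - {"tx": 0, "ty": 0, "tz": 0, "yaw": 0, "fingers": 1}
    - {"tx": 0, "ty": 0, "tz": 0, "yaw": 0, "fingers": 1}

```text
clock: 53.32
ee_pos: [0.5455, 0.2315, 0.1425]
tool_rot: [-0.001, 0.849, -0.529, 0.001]
contact_force: [-1.9, -1.4, 7.5]
grip_width: 0.015
```

```bash
python3 - <<'E'
from h import *
st()
E
```

```text
t53.32 [0.5455 0.2315 0.1425] ang-63.9 Ftool [ 0.4  2.3 -7.5] Ttool [-0.68  0.05  0.01] w0.0150 j7 -1.94
```

Call:
arm_command:
  plan:
    - {"tx": 0, "ty": 0, "tz": 0, "yaw": -0.03, "fingers": 1}
    - {"tx": 0, "ty": 0, "tz": 0, "yaw": -0.09, "fingers": 1}
    - {"tx": 0, "ty": 0, "tz": 0, "yaw": -0.17, "fingers": 1}
    - {"tx": 0, "ty": 0, "tz": 0, "yaw": -0.25, "fingers": 1}
    - {"tx": 0, "ty": 0, "tz": 0, "yaw": -0.33, "fingers": 1}

```text
clock: 53.73
ee_pos: [0.5453, 0.2315, 0.1425]
tool_rot: [-0.001, 0.925, -0.381, 0.001]
contact_force: [-2.5, -1.2, 7.8]
grip_width: 0.0151
```

Call:
arm_command:
  plan:
    - {"tx": 0, "ty": 0, "tz": 0, "yaw": -0.08, "fingers": 1}
    - {"tx": 0, "ty": 0, "tz": 0, "yaw": -0.16, "fingers": 1}
    - {"tx": 0, "ty": 0, "tz": 0, "yaw": -0.24, "fingers": 1}
    - {"tx": 0, "ty": 0, "tz": 0, "yaw": -0.32, "fingers": 1}
    - {"tx": 0, "ty": 0, "tz": 0, "yaw": -0.4, "fingers": 1}

```text
clock: 54.15
ee_pos: [0.5452, 0.2317, 0.1425]
tool_rot: [-0.0, 0.982, -0.189, 0.001]
contact_force: [-3.9, -0.7, 8.8]
grip_width: 0.0151
```

Call:
arm_command:
  plan:
    - {"tx": 0, "ty": 0, "tz": 0, "yaw": -0.08, "fingers": 1}
    - {"tx": 0, "ty": 0, "tz": 0, "yaw": -0.16, "fingers": 1}
    - {"tx": 0, "ty": 0, "tz": 0, "yaw": -0.23, "fingers": 1}
    - {"tx": 0, "ty": 0, "tz": 0, "yaw": -0.29, "fingers": 1}
    - {"tx": 0, "ty": 0, "tz": 0, "yaw": -0.317, "fingers": 1}

```text
clock: 54.57
ee_pos: [0.5451, 0.2317, 0.1425]
tool_rot: [-0.0, 0.999, -0.032, 0.001]
contact_force: [-3.6, -0.9, 8.9]
grip_width: 0.0151
```

Call:
arm_command:
  plan:
    - {"tx": 0, "ty": 0, "tz": 0, "yaw": 0, "fingers": 1}
    - {"tx": 0, "ty": 0, "tz": 0, "yaw": 0, "fingers": 0.5}
    - {"tx": 0, "ty": 0, "tz": 0, "yaw": 0, "fingers": 0.5}
    - {"tx": 0, "ty": 0, "tz": 0, "yaw": 0, "fingers": 0.5}
    - {"tx": 0, "ty": 0, "tz": 0, "yaw": 0, "fingers": 0.5}

```text
clock: 54.98
ee_pos: [0.5451, 0.231, 0.1408]
tool_rot: [-0.0, 0.999, -0.034, 0.0]
contact_force: [0.4, -0.8, -0.0]
grip_width: 0.0426
```

Call:
arm_command:
  plan:
    - {"tx": 0, "ty": 0, "tz": -30, "yaw": 0, "fingers": 0.5}
    - {"tx": 0, "ty": 0, "tz": -70, "yaw": 0, "fingers": 0.5}
    - {"tx": 0, "ty": 0, "tz": -110, "yaw": 0, "fingers": 0.5}
    - {"tx": 0, "ty": 0, "tz": -150, "yaw": 0, "fingers": 0.5}
    - {"tx": 0, "ty": 0, "tz": -172, "yaw": 0, "fingers": 0.5}

```text
clock: 55.4
ee_pos: [0.5452, 0.2321, 0.3173]
tool_rot: [-0.001, 0.999, -0.034, 0.002]
contact_force: [1.5, 0.8, -0.1]
grip_width: 0.0429
```

Call:
arm_command:
  plan:
    - {"tx": 0, "ty": 0, "tz": 0, "yaw": 0, "fingers": 0.5}
    - {"tx": 0, "ty": 0, "tz": 0, "yaw": 0, "fingers": 0.5}
    - {"tx": 0, "ty": 0, "tz": 0, "yaw": 0, "fingers": 0.5}

```text
clock: 55.65
ee_pos: [0.5447, 0.2307, 0.3117]
tool_rot: [0.0, 0.999, -0.034, -0.0]
contact_force: [-0.3, -0.4, -0.5]
grip_width: 0.0427
```

```bash
python3 - <<'E'
from h import *
M=st(); w=viewer.grab_frame("wrist"); sd=viewer.grab_frame("side"); W=cam("wrist",M); np.savez("pics/w18.npz",im=w,M=M,sd=sd)
print([(int(a),score(w,W,a)) for a in range(-8,9,2)])
b=np.load("pics/w17.npz")["sd"]; print([ncc(b,sd,pad(q)) for q in (-94,-34,26)])
path(((.49,.10,.30),-4),((.512,-.021,.24),-4))
E
```

```text
t55.65 [0.5447 0.2307 0.3117] ang-3.9 Ftool [-0.3  0.4  0.5] Ttool [0.03 0.   0.07] w0.0427 j7 -0.85
[(-8, 159), (-6, 152), (-4, 137), (-2, 118), (0, 119), (2, 141), (4, 155), (6, 161), (8, 163)]
[(0.647, (0, 0)), (0.941, (0, 0)), (0.984, (0, 0))]
tx -46 ty 134 tz 11 yaw 0.002
tx 30 ty 119 tz 60 yaw -0.000
```

```bash
python3 - <<'E'
from h import *
o=np.load("pics/w18.npz"); w,M,sd=o["im"],o["M"],o["sd"]; tp=viewer.grab_frame("top"); np.save("pics/tp18.npy",tp)
P=[pad(q) for q in (-94,-34,26,86)]
A=draw(w,cam("wrist",M),P)[0:960,250:1300]; A=cv2.resize(A,(490,448)); S=draw(sd,cam("side"),P)[500:930,480:900]; S=cv2.resize(S,(310,317)); Tq=cv2.resize(tp[130:225,160:285],(310,236))
out=np.zeros((560,800,3),np.uint8); out[:448,:490]=A; out[:317,490:]=S; out[320:556,490:]=Tq; save("w18",out)
E
```

```text
(no output)
```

View pics/w18.png

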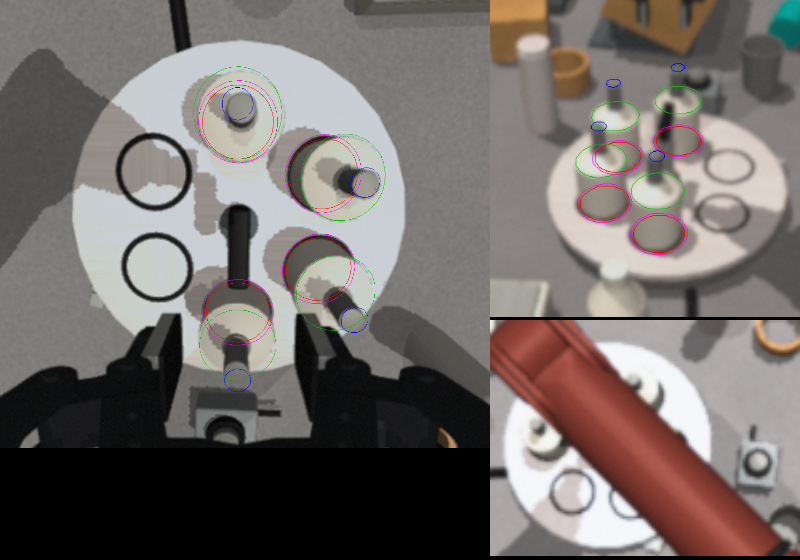

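Call:
arm_command:
  plan:
    - {"tx": -11, "ty": 33, "tz": 2, "yaw": 0, "fingers": 1}
    - {"tx": -22, "ty": 66, "tz": 5, "yaw": 0, "fingers": 1}
    - {"tx": -33, "ty": 98, "tz": 8, "yaw": 0, "fingers": 1}
    - {"tx": -43, "ty": 125, "tz": 11, "yaw": 0, "fingers": 1}
    - {"tx": -46, "ty": 134, "tz": 11, "yaw": 0, "fingers": 1}

```text
clock: 56.22
ee_pos: [0.4885, 0.096, 0.2998]
tool_rot: [0.001, 0.999, -0.036, -0.001]
contact_force: [0.1, -0.0, 0.8]
grip_width: -0.0003
```

Call:
arm_command:
  plan:
    - {"tx": 8, "ty": 32, "tz": 12, "yaw": 0, "fingers": 1}
    - {"tx": 16, "ty": 64, "tz": 28, "yaw": 0, "fingers": 1}
    - {"tx": 24, "ty": 96, "tz": 46, "yaw": 0, "fingers": 1}
    - {"tx": 29, "ty": 115, "tz": 58, "yaw": 0, "fingers": 1}
    - {"tx": 30, "ty": 119, "tz": 60, "yaw": 0, "fingers": 1}

```text
clock: 56.63
ee_pos: [0.5107, -0.025, 0.2384]
tool_rot: [-0.0, 0.999, -0.037, -0.002]
contact_force: [-0.8, -1.0, 0.3]
grip_width: -0.0003
```

Call:
arm_command:
  plan:
    - {"tx": 0, "ty": 0, "tz": 0, "yaw": 0, "fingers": 1}
    - {"tx": 0, "ty": 0, "tz": 0, "yaw": 0, "fingers": 1}
    - {"tx": 0, "ty": 0, "tz": 0, "yaw": 0, "fingers": 1}

```text
clock: 56.88
ee_pos: [0.5119, -0.0181, 0.2422]
tool_rot: [-0.0, 0.999, -0.033, 0.0]
contact_force: [0.4, -0.1, 0.7]
grip_width: 0.0
```

```bash
python3 - <<'E'
from h import *
M=st(); w=viewer.grab_frame("wrist"); sd=viewer.grab_frame("side"); W=cam("wrist",M); np.savez("pics/w19.npz",im=w,M=M,sd=sd)
print(go((.512,-.021,.09),-4))
b=np.load("pics/w18.npz")["sd"]; print([ncc(b,sd,pad(q)) for q in (-94,-34,26,86)])
g=cv2.cvtColor(w,cv2.COLOR_RGB2GRAY).astype(int); u=proj(W,[.512,-.021,.053])[0].round().astype(int); print(u)
print("row",g[u[1],u[0]-40:u[0]+41:4]); print("col",g[u[1]-40:u[1]+41:4,u[0]])
E
```

```text
t56.88 [ 0.5119 -0.0181  0.2422] ang-3.7 Ftool [ 0.4  0.1 -0.7] Ttool [ 0.01 -0.01 -0.  ] w0.0000 j7 -0.26
tx 0 ty 2 tz 152 yaw 0.004
[(0.985, (0, 0)), (0.994, (0, 0)), (0.999, (0, 0)), (0.997, (0, 0))]
[253 173]
row [160 143 101 170 177  99  37 128 165 171 177 183 191 172  54 116 188 187
 153 158 155]
col [156 156 104  70 184  54  47  57 180 180 177 173 169 165  47 144 159 133
 138 141 141]
```

Call:
arm_command:
  plan:
    - {"tx": 0, "ty": 2, "tz": 35, "yaw": 0, "fingers": 1}
    - {"tx": 0, "ty": 4, "tz": 70, "yaw": 0, "fingers": 1}
    - {"tx": 0, "ty": 4, "tz": 105, "yaw": 0, "fingers": 1}
    - {"tx": 0, "ty": 4, "tz": 135, "yaw": 0, "fingers": 1}
    - {"tx": 0, "ty": 4, "tz": 150, "yaw": 0, "fingers": 1}

```text
clock: 57.4
ee_pos: [0.5098, -0.0235, 0.0886]
tool_rot: [-0.0, 0.999, -0.033, -0.001]
contact_force: [-1.1, -0.7, 0.9]
grip_width: 0.0001
```

Call:
arm_command:
  plan:
    - {"tx": 0, "ty": 0, "tz": 7, "yaw": 0, "fingers": 1}
    - {"tx": 0, "ty": 0, "tz": 14, "yaw": 0, "fingers": 1}
    - {"tx": 0, "ty": 0, "tz": 20, "yaw": 0, "fingers": 1}
    - {"tx": 0, "ty": 0, "tz": 20, "yaw": 0, "fingers": 1}

```text
clock: 57.73
ee_pos: [0.5117, -0.0241, 0.0716]
tool_rot: [0.0, 0.999, -0.034, 0.0]
contact_force: [-1.3, 0.6, -0.2]
grip_width: 0.0001
```

Call:
arm_command:
  plan:
    - {"tx": 0, "ty": 0, "tz": 3, "yaw": 0, "fingers": 1}
    - {"tx": 0, "ty": 0, "tz": 6, "yaw": 0, "fingers": 1}
    - {"tx": 0, "ty": 0, "tz": 6, "yaw": 0, "fingers": 1}

```text
clock: 57.98
ee_pos: [0.5116, -0.0245, 0.0656]
tool_rot: [0.0, 0.999, -0.034, 0.0]
contact_force: [-0.2, -0.5, 0.2]
grip_width: 0.0
```

Call:
arm_command:
  plan:
    - {"tx": 0, "ty": -1, "tz": 3, "yaw": 0, "fingers": 1}
    - {"tx": 0, "ty": -1, "tz": 6, "yaw": 0, "fingers": 1}
    - {"tx": 0, "ty": -1, "tz": 6, "yaw": 0, "fingers": 1}

```text
clock: 58.23
ee_pos: [0.5119, -0.0232, 0.0594]
tool_rot: [-0.0, 0.999, -0.034, 0.0]
contact_force: [0.1, -0.8, 3.5]
grip_width: 0.0004
```

Call:
arm_command:
  plan:
    - {"tx": 0, "ty": 0, "tz": 2, "yaw": 0, "fingers": 1}
    - {"tx": 0, "ty": 0, "tz": 4, "yaw": 0, "fingers": 1}
    - {"tx": 0, "ty": 0, "tz": 4, "yaw": 0, "fingers": 1}

```text
clock: 58.48
ee_pos: [0.5119, -0.0232, 0.0561]
tool_rot: [0.0, 0.999, -0.034, 0.0]
contact_force: [-1.3, -0.9, 8.8]
grip_width: -0.0
```

Call:
arm_command:
  plan:
    - {"tx": 0, "ty": 0, "tz": 1.5, "yaw": 0, "fingers": 1}
    - {"tx": 0, "ty": 0, "tz": 2.5, "yaw": 0, "fingers": 1}
    - {"tx": 0, "ty": 0, "tz": 2.5, "yaw": 0, "fingers": 1}
    - {"tx": 0, "ty": 0, "tz": 2.5, "yaw": 0, "fingers": 1}

```text
clock: 58.82
ee_pos: [0.5122, -0.0232, 0.0555]
tool_rot: [0.001, 0.999, -0.034, 0.0]
contact_force: [-12.7, -2.4, 40.3]
grip_width: 0.0002
```

Call:
arm_command:
  plan:
    - {"tx": 0, "ty": 0, "tz": -10, "yaw": 0, "fingers": 1}
    - {"tx": 0, "ty": 0, "tz": -30, "yaw": 0, "fingers": 1}
    - {"tx": 0, "ty": 0, "tz": -65, "yaw": 0, "fingers": 1}
    - {"tx": 0, "ty": 0, "tz": -100, "yaw": 0, "fingers": 1}
    - {"tx": 0, "ty": 0, "tz": -140, "yaw": 0, "fingers": 1}

```text
clock: 59.23
ee_pos: [0.5104, -0.023, 0.1933]
tool_rot: [-0.0, 0.999, -0.034, -0.001]
contact_force: [0.8, -0.6, 0.0]
grip_width: 0.0001
```

Call:
arm_command:
  plan:
    - {"tx": 0, "ty": 0, "tz": -40, "yaw": 0, "fingers": 1}
    - {"tx": 0, "ty": 0, "tz": -60, "yaw": 0, "fingers": 1}
    - {"tx": 0, "ty": 0, "tz": -60, "yaw": 0, "fingers": 1}
    - {"tx": 0, "ty": 0, "tz": -60, "yaw": 0, "fingers": 1}
    - {"tx": 0, "ty": 0, "tz": -60, "yaw": 0, "fingers": 1}

```text
clock: 59.65
ee_pos: [0.511, -0.0235, 0.2521]
tool_rot: [0.0, 0.999, -0.034, -0.001]
contact_force: [0.2, -0.0, 0.4]
grip_width: 0.0001
```

```bash
python3 - <<'E'
from h import *
M=st(); w=viewer.grab_frame("wrist"); sd=viewer.grab_frame("side"); tp=viewer.grab_frame("top")
o=np.load("pics/w19.npz"); b=np.load("pics/w18.npz")["sd"]; print("bottles",[ncc(b,sd,pad(q)) for q in (-94,-34,26,86)])
a=np.load("pics/side0.npy"); C=cam("side")
for n,p in [("button",(.512,-.023,.05)),("cup",(.396,-.074,.045)),("tape",(.744,-.063,.03)),("spray",(.755,.058,.09)),("round",(.571,.474,.08)),("marker",(.535,.41,.01))]:
    x,y=proj(C,p)[0].astype(int); t=a[y-12:y+13,x-12:x+13]; s=sd[y-22:y+23,x-22:x+23]; k=cv2.minMaxLoc(cv2.matchTemplate(s,t,cv2.TM_CCOEFF_NORMED)); print(n,round(k[1],3),k[3][0]-10,k[3][1]-10)
E
```

```text
t59.65 [ 0.511  -0.0235  0.2521] ang-3.9 Ftool [ 0.2  0.  -0.4] Ttool [-0.04  0.02 -0.05] w0.0001 j7 -0.24
bottles [(0.985, (0, 0)), (0.994, (0, 0)), (0.999, (0, 0)), (0.997, (0, 0))]
button 0.524 0 0
cup 0.984 0 0
tape 0.998 0 0
spray 0.998 0 0
round 0.998 0 0
marker 0.997 0 0
```

```bash
python3 -c "
from rig import sign_off
print(sign_off())"
```

```text
the job is handed in; nothing more can be done
None
```

I loaded all four nozzle bottles onto pads A to D, turned the turntable one click after each, pressed the start button, and handed the job in at about 60 s of the 210 s. No verdict came back, so what follows rests on my own checks.

**Loading:** I drew each bottle out along its tilted axis by the neck. I then set its base edge on the plate, tipped it upright by moving the gripper sideways, and released it.

**Bottles and turntable:** My last picture before the button showed all four bottles standing on their pads. The largest offset I measured was about 4 mm, on the last bottle (limit 15 mm). The turntable was about 1 degree from its last stop at 4.189.

**Button:** It went down to its hard stop, with about 6 mm of travel. The fingers reached 40 N against the stop, more than the press needed. I judged the 40 N limit to cover only the arm and gripper body.

**After the press:** A side-camera comparison showed none of the four bottles had moved. The cup, tape roll, spray can, round bottle and marker matched their starting picture.

**Not confirmed:**
- **Button back up:** in the side view, bottle D seems to hide the button. That comparison matched poorly (0.52), so I did not see it up again. The gripper was well clear, with no force on it.
- **Jars:** I did not measure the two squat jars again at the end. Nothing touched them that I could see.

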